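# Build and lock a spacer riser for marking a knob

## Robot

A 7-joint arm with a two-finger parallel gripper is mounted at the origin on a cart in front of the work surface, level with it; the furniture and walls round the work are solid. World frame = base frame: x ahead of the robot, y to its left, z up, the work surface at z = 0. Lengths are in m, angles in rad, forces in N, time in s.
With the tool pointing down it reaches from about 0.425 to 0.925 m from the base axis. Payload 6.8 kg.
Tool frame: the origin (TCP) lies at the very end of the fingers, on their centre line; the grasp point (between the pads) lies 19 mm behind it (bot.grasp_offset is the distance from the TCP to the grasp point, in m); z points along the fingers, y is the direction in which the jaws open and shut (so a half turn about z gives the same grasp; the last joint's range is limited). The gripper opens to 85 mm and grips with 20 to 120 N. Pads are 22 mm wide; open, the fingers measure 114 mm over their backs; the gripper's body (76 mm by 85 mm) begins 54 mm behind the grasp point. The pads swing forward as they close: fully open they stand 13 mm farther back than shut.
Start: joints at [-1.213, 0.477, 0.022, 1.555, -0.011, 1.109, -0.083], TCP at [0.303, 0.603, 0.231] pointing down, gripper open.
Joint ranges: [-2.96, 2.96], [-0.34, 2.1], [-1.41, 1.46], [0.24, 2.44], [-1.37, 4.51], [0.17, 1.92], [-2.96, 2.96]. Speed limits (rad/s): [2.39, 2.39, 3.14, 3.14, 3.14, 3.14, 3.14].

## Interface

Orientations are given as a unit quaternion [x, y, z, w].
In Python, from station import bot, imaging gives the robot as it stands. The module is installed in compiled form; this text tells all that it offers.
- The arm moves only by the tool carry_out, never from a script. Its argument "steps" is text: rows parted by semicolons, each of 5 numbers parted by spaces: the opening, from -1 (shut) to 1 (fully open), then the shift along the tool's x, y, z in m, then the turn about the tool's z in rad. A call has 1 to 12 rows; each row is the pose to reach, as a shift and turn from the pose measured when the call began, along the tool's axes at that moment; what a row does not reach only later rows make up. A row lasts 1/8 s, in which the tool goes at most 62.5 mm and 10.7 degrees, less where a joint would pass 70% of its speed; a pose out of reach is approached as far as the arm can. A call with a gripper value outside its range is refused whole. The fingers move at their own pace and stop on an object; "grip_force" is the grip in N (left out, the last holds). Time passes only in rows, so rows that repeat a pose let the fingers close. It gives the time, the measured TCP pose, the force and the opening at its end, in the units of the state.
- bot.sense(): the state, without advancing time (a new reading comes with each control period).
- imaging.get_image(name): name is "side" or "top" or "wrist"; returns a dict with "image" (480x640x3 uint8, red, green, blue), "z_map" (480x640 float32, m along the optical axis (not along the pixel's ray), 0 where there is no reading), "camera_matrix" (3x3 intrinsics, pixels), "origin" and "orientation" of the camera in the world; the wrist camera has in their place "T_tool_cam" (4x4, takes a point from camera to tool coordinates, whose origin is the TCP and whose axes are the flange's). Camera axes: x right, y down, z forward; pixel columns grow to the right and rows downward; lengths in m; the calibration is good to about 2 mm. The wrist camera is an equidistant fisheye: a pixel r from the principal point sees the ray r / f radians off the axis. A picture is of the moment at which its call begins: read the wrist's pose just before it.
- bot.finish_job(): hands the job in, once; it reports no verdict.
The state is a dict: "time_s": time; "joint_pos": joint angles; "qvel": joint speeds; "effort": joint torques, N m; "eef_pos": TCP position; "eef_rot": TCP orientation; "force": force on the tool from outside, world axes, zero at the start; "moment": the same for the moment, N m; "grip_width": opening from 0.0 (shut) to 1.0 (fully open).
Only numpy, scipy, OpenCV 4.12 (cv2) and the standard library are available. Lean on these libraries where they do the work, as an engineer would, in place of code of your own. Each camera call takes 0.05 s, during which the arm holds its last target.

## Task

The knob has to sit at the laser's focus height, so build a riser for it: with the T-key from the stand, turn the fixture's cam fully anticlockwise to open the jaw, which was left closed, then stack all the spacer discs into one flat pile on the rest pad, between the two dowels and the jaw. With the key in the cam's square socket again, turn the cam clockwise as far as it goes so that the jaw clamps the pile against the dowels, and put the key back in its stand, upright and fully home. Finish with the knob standing upright, centred on top of the clamped pile; leave the focus gauge, the caliper and the hex key where they are.

Things in the scene. Friction and masses are not known exactly. Their poses are not given: they have to be found in the camera images.
- disc_1: plain aluminium spacer disc, 50 mm across, 10 mm thick, 55 g, at first flat on the mat; origin at its middle (5 mm above what it lies on), z along its axis; either face may be up. Two to four discs are present.
- disc_2: spacer disc, the same as disc_1
- disc_3: spacer disc, the same as disc_1
- disc_4: spacer disc, the same as disc_1
- knob: black round machine knob to be marked, 40 mm across, 26 mm tall, light-coloured insert in its top; starts upright on the mat; origin at the centre of its underside, z up through its top
- bench_mat: thin grey rubber mat, 250 x 170 x 2 mm, fixed; origin at the centre of its underside (on the bench)
- riser_fixture: fixed aluminium plate 180 x 84 x 12 mm; origin at the centre of its underside, x along its length from the cam (its axis at x = -31 mm) to the rest pad (centre at x = +40 mm), z up. Two dowels 10 mm across, tops 50 mm above the bench, stand beyond the pad at x = +65, y = +/-16 mm. The pile's +y and -y sides are open for fingers.
- nest (a point): point on top of the fixture's round rest pad (42 mm across, top 15 mm above the bench) where a disc's centre lies when the disc touches both dowels; same axes as riser_fixture. With the cam at 0 there are 5.5 mm of play between jaw and disc, on the -x side. A disc that stands off nest is pushed there as the jaw closes.
- cam_body (a joint): turn of the cam, rad: 0 open, grows clockwise seen from above to its stop at 1.40; starts closed, between 1.2 and 1.35, with nothing in the jaw. It moves the jaw by 5 mm per rad: the jaw touches a disc at nest at about 1.1 and squeezes it beyond that (clamped from 1.2). Stays where it is left; 0.1 N m of friction, and more torque as the jaw squeezes.
- cam_socket (a point): centre of the mouth of the upright square socket in the cam's 26 mm square head, on the cam's axis, 44 mm above the bench, fixed in height; its x and y axes are parallel to the socket's sides and turn with the cam. The socket is 12 mm square and 15 mm deep.
- t_key: steel T-key, 110 g, standing upright in its stand; origin at the middle of its lower tip, z up to its handle: a flat-sided bar 64 mm long in x, 13 mm wide in y, from 70 to 86 mm above the tip, on a 12 mm round shank. A collar 24 mm across (14 to 20 mm above the tip) rests on the stand or on the cam's head when the key is home.
- key_tip (a point): the middle of the T-key's lower tip (same as its origin). The tip is square, 10 x 10 mm with sides parallel to the key's x and y, 14 mm long below the collar, its lowest 3 mm reduced to 7 mm square; when home it is 14 mm below the socket's or the stand hole's mouth.
- stand_hole (a point): centre of the mouth of the 12 mm square, 18 mm deep hole in the top of the black key stand (70 x 52 mm on an 82 x 64 mm foot, 28 mm high, fixed); x and y parallel to the hole's sides
- focus_gauge: upright square bar 20 x 20 x 98 mm standing on the bench, to be left alone; origin at the centre of its underside
- caliper: digital caliper lying on the bench, 202 mm long, to be left alone
- hex_key: L-shaped hex key lying on the bench, 83 mm long, to be left alone
- jaw (a joint): position of the steel jaw, m: 0 open, grows as it slides along the fixture's +x; its face is 36 mm wide, upright, 30.5 mm from nest (towards -x) when open, its top 50 mm above the bench. Guides 9 mm high on the plate lie beside it at y = +/-25 mm, x from -37 to +13 mm. Moved only by the cam.
Things that resemble listed ones, but are neither listed nor needed, are in the scene too. Of the things shaped like the knob, the black one is meant.

How it is judged:
By the outcome, as a careful person would: the job done as asked, in the order asked, and still so for the second after the job is handed in, with the robot touching nothing.
Of disc_1, disc_2, disc_3, disc_4 only 2 to 4 are there at a start; the rules pass over those that are not, and their reading is None.
At some moment in a run one of disc_1, disc_2, disc_3, disc_4, knob may be knocked a few centimetres aside while the robot is not near it.
It also fails if it takes over 210 s, if anything falls off the work surface, if the arm or the gripper's body presses on something with over 40 N, if the wrist force passes 120 N, or if a joint passes its speed limit or range.

## Working session

There is one attempt and no reset: what is moved stays moved. The work goes in short steps, Python scripts to look and compute and a tool call to move; the robot and the scene stay as the last step left them, time stands still between calls to the robot, and variables do not carry over. Pictures are saved under pics/ and viewed, and the job is handed in when it is done.

Besides the shell and the picture viewer there is one more tool, called after ">>>" by a JSON object that holds its "name" and its "arguments", one argument or row to a line. carry_out: Moves the arm, as the interface text tells. Its arguments: {"type":"object","properties":{"steps":{"type":"string"},"grip_force":{"type":"number"}},"required":["steps"]}

```bash
ls; mkdir -p pics; cat > h.py <<'E'
import numpy as np, cv2
from scipy.spatial.transform import Rotation as R
from station import bot, imaging
def grab(n,save=None):
    s=bot.sense(); d=imaging.get_image(n); d['s']=s
    if save: cv2.imwrite('pics/'+save,d['image'][:,:,::-1])
    return d
def cam(d):
    if 'T_tool_cam' in d:
        T=np.eye(4);T[:3,:3]=R.from_quat(d['s']['eef_rot']).as_matrix();T[:3,3]=d['s']['eef_pos']
        T=T@np.array(d['T_tool_cam']); return T[:3,:3],T[:3,3],True
    return R.from_quat(d['orientation']).as_matrix(),np.array(d['origin']),False
def ray(d,u,v):
    K=np.array(d['camera_matrix']);Rm,o,fe=cam(d)
    x=(u-K[0,2])/K[0,0];y=(v-K[1,2])/K[1,1]
    if fe:
        r=np.hypot(x,y)+1e-12; q=np.array([x/r*np.sin(r),y/r*np.sin(r),np.cos(r)])
    else: q=np.array([x,y,1.])
    return o,Rm@q
def onz(d,u,v,z):
    o,q=ray(d,u,v); return o+q*(z-o[2])/q[2]
def proj(d,p):
    K=np.array(d['camera_matrix']);Rm,o,fe=cam(d);q=Rm.T@(np.array(p)-o)
    if fe:
        r=np.hypot(q[0],q[1]);t=np.arctan2(r,q[2]);x=q[0]/r*t;y=q[1]/r*t
    else: x=q[0]/q[2];y=q[1]/q[2]
    return K[0,0]*x+K[0,2],K[1,1]*y+K[1,2]
def cloud(d):
    "world points HxWx3 by z_map"
    K=np.array(d['camera_matrix']);Rm,o,fe=cam(d);z=d['z_map']
    u,v=np.meshgrid(np.arange(z.shape[1]),np.arange(z.shape[0]))
    x=(u-K[0,2])/K[0,0];y=(v-K[1,2])/K[1,1]
    if fe:
        r=np.hypot(x,y)+1e-12;f=np.tan(np.minimum(r,1.5))/r;x=x*f;y=y*f
    P=np.stack([x*z,y*z,z],-1)@Rm.T+o
    P[z<=0]=np.nan
    return P
E
python3 - <<'E'
from h import *
s=bot.sense();print(s, bot.grasp_offset)
for n in ['side','top','wrist']:
    d=grab(n,n+'0.png');print(n,d['camera_matrix'],cam(d)[:2])
E
```

```text
pics
{'time_s': 0.0, 'joint_pos': array([-1.21310142,  0.47780645,  0.02234872,  1.55643862, -0.01150707,
        1.10926842, -0.08305627]), 'qvel': array([ 0.00064151, -0.00062879, -0.00057723, -0.00049152,  0.00070226,
       -0.00065272, -0.00133396]), 'effort': array([ 1.04792889e-05, -5.96465743e+01,  1.60817385e+00, -2.81196874e+01,
        1.25771365e-02,  9.68335080e-03,  1.52168752e-05]), 'eef_pos': array([0.30292141, 0.60256642, 0.23032703]), 'eef_rot': array([ 2.30771197e-01,  9.73007632e-01, -8.84866976e-04, -1.42607960e-04]), 'force': array([-0.75896095, -0.5728113 ,  0.78165735]), 'moment': array([0.01336551, 0.00720004, 0.02784591]), 'grip_width': 1.0027258172341753} 0.0187
side [[486.43066313   0.         317.4471492 ]
 [  0.         486.43066313 236.65646509]
 [  0.           0.           1.        ]] (array([[ 0.93542765, -0.2229471 ,  0.27435326],
       [-0.3534687 , -0.60283403,  0.71529785],
       [ 0.0059159 , -0.76608468, -0.64271243]]), array([ 0.36260946, -0.5960069 ,  0.7009036 ]))
top [[502.67765071   0.         321.11211656]
 [  0.         502.67765071 245.3470126 ]
 [  0.           0.           1.        ]] (array([[-0.02406099, -0.98650007,  0.16198358],
       [-0.99961736,  0.02595243,  0.00957068],
       [-0.01364535, -0.16169132, -0.98674704]]), array([0.46331573, 0.0937589 , 1.01376178]))
wrist [[371.64829954   0.         321.53758821]
 [  0.         371.64829954 238.41895406]
 [  0.           0.           1.        ]] (array([[ 0.44885938,  0.84670622,  0.28568135],
       [ 0.89360109, -0.42475474, -0.14512234],
       [-0.00153148,  0.32042469, -0.94727276]]), array([0.22776978, 0.63970607, 0.37386327]))
```

View pics/top0.png

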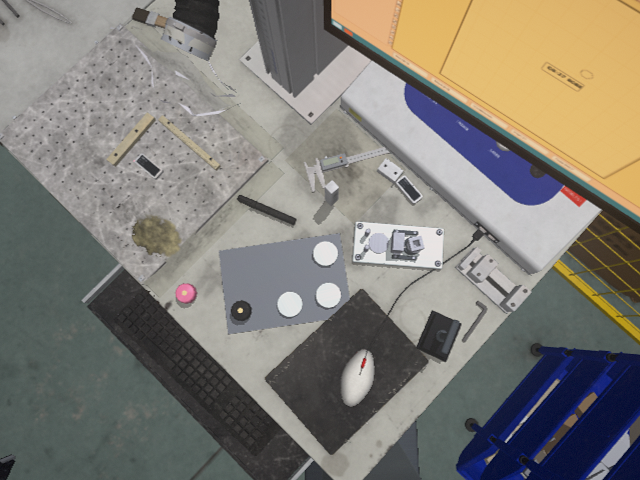

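View pics/side0.png

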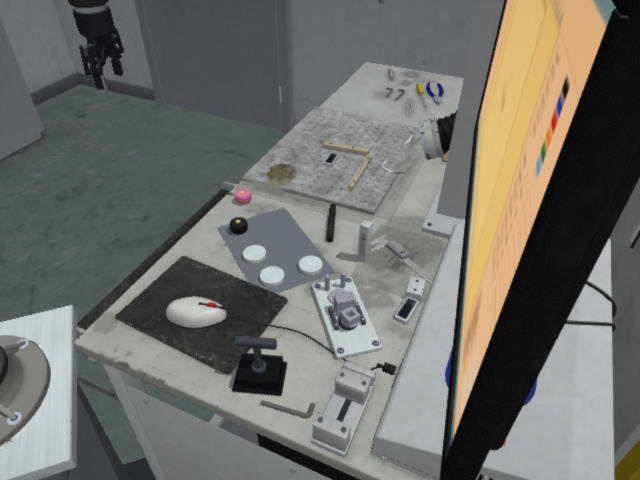

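View pics/wrist0.png

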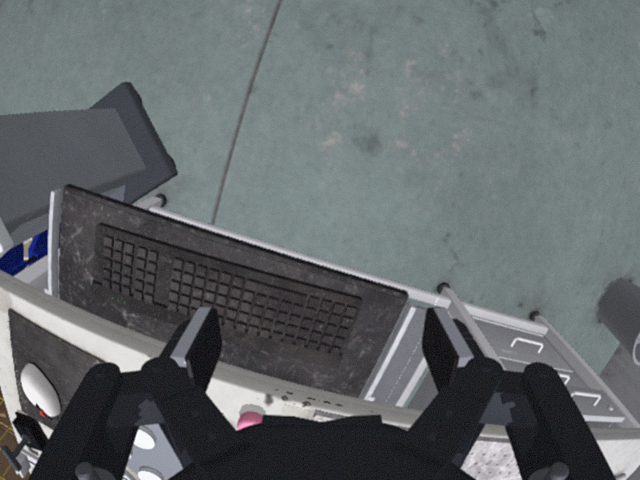

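```bash
python3 - <<'E'
from h import *
t=grab('top');s=grab('side')
def crop(d,u0,v0,u1,v1,k):return cv2.resize(d['image'][v0:v1,u0:u1,::-1],None,fx=k,fy=k,interpolation=cv2.INTER_CUBIC)
cv2.imwrite('pics/t_fix.png',crop(t,340,210,470,370,5)[:, :][:800] if 0 else cv2.resize(crop(t,345,210,465,280,6),None,fx=1,fy=1))
cv2.imwrite('pics/t_mat.png',crop(t,170,230,350,340,4))
cv2.imwrite('pics/s_fix.png',crop(s,220,260,390,400,4))
cv2.imwrite('pics/t_key.png',crop(t,400,300,490,370,6))
P=cloud(t);np.set_printoptions(precision=4,suppress=True)
for n,u,v in [('d',326,254),('d',290,304),('d',328,295),('knob',241,311),('pink',186,293),('pad',377,242),('cam',407,243),('plate',435,260),('stand',455,345),('mat',260,260),('gauge',331,187),('bench',460,300)]: print(n,P[v,u])
E
```

```text
d [0.61   0.0941 0.0113]
d [0.5115 0.168  0.012 ]
d [0.5273 0.0922 0.0149]
knob [0.4994 0.2618 0.0327]
pink [0.5376 0.372  0.024 ]
pad [ 0.6311 -0.0091  0.0155]
cam [ 0.6258 -0.0676  0.0251]
plate [ 0.5918 -0.1236  0.0138]
stand [ 0.4237 -0.1554  0.0008]
mat [0.6024 0.2284 0.003 ]
gauge [0.7239 0.0814 0.0995]
bench [ 0.5117 -0.1715  0.0002]
```

View pics/t_fix.png

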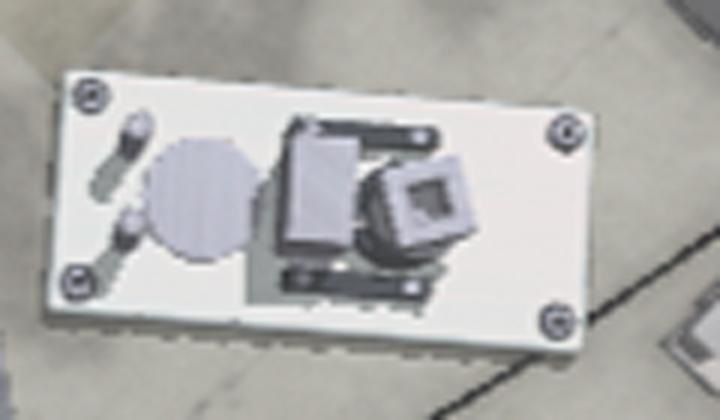

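View pics/t_mat.png

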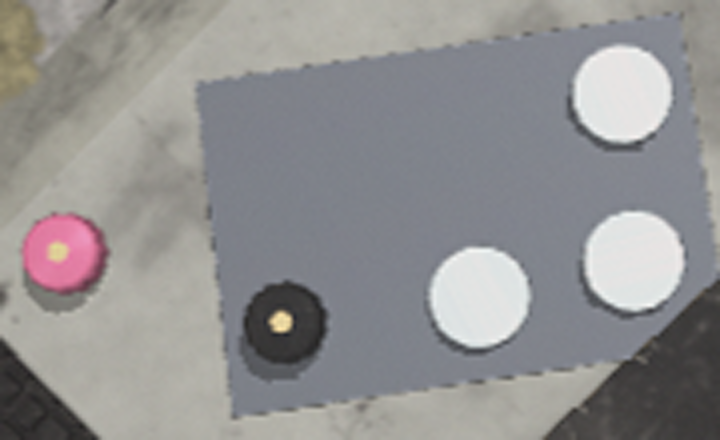

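View pics/s_fix.png

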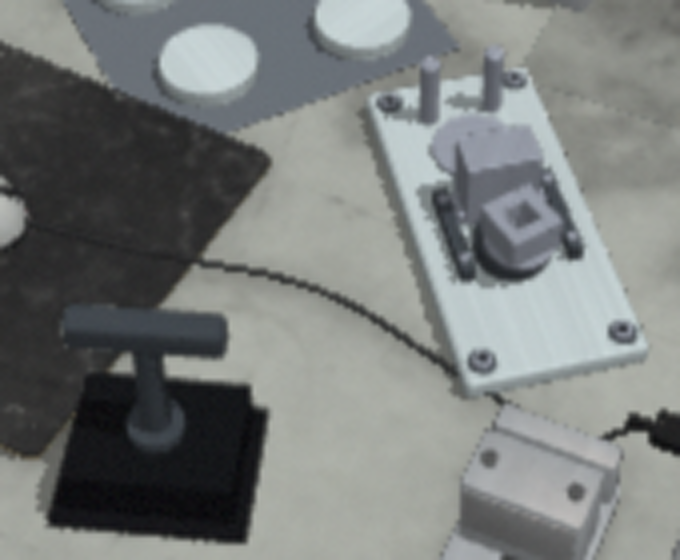

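View pics/t_key.png

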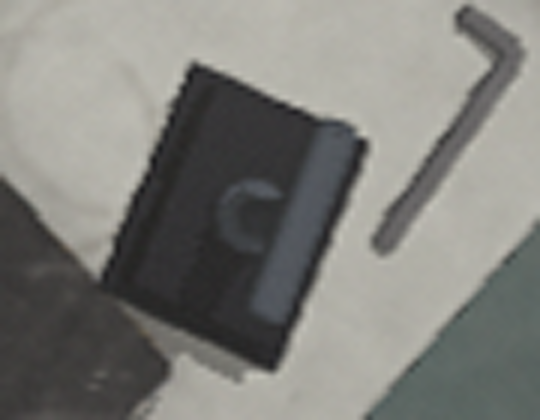

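```bash
cat > m1.py <<'E'
from h import *
np.set_printoptions(precision=4,suppress=True)
t=grab('top');s=grab('side')
for d,n in ((t,'top'),(s,'side')):
    P=cloud(d);im=d['image'].astype(int)
    hsv=cv2.cvtColor(d['image'],cv2.COLOR_RGB2HSV)
    inx=(P[...,0]>.4)&(P[...,0]<.7)
    # discs
    m=((im.min(2)>205)&inx&(P[...,1]>.04)&(P[...,1]<.3)).astype(np.uint8)
    nn,l,st,c=cv2.connectedComponentsWithStats(m)
    for i in range(1,nn):
        if st[i,4]>100:
            cs,_=cv2.findContours((l==i).astype(np.uint8),cv2.RETR_EXTERNAL,cv2.CHAIN_APPROX_NONE)
            w=np.array([onz(d,p[0][0],p[0][1],.012)[:2] for p in cs[0]],np.float32)
            print(n,'disc px',c[i],cv2.minEnclosingCircle(w), 'cent',onz(d,*c[i],.012))
    # handle
    k=(P[...,2]>.085)&(P[...,2]<.12)&(np.abs(P[...,0]-.45)<.08)&(np.abs(P[...,1]+.16)<.08)
    pts=P[k]
    if len(pts)>20:
        v,u=np.nonzero(k); w=np.array([onz(d,a,b,.1)[:2] for a,b in zip(u,v)],np.float32)
        print(n,'handle px',u.mean(),v.mean(),len(pts),np.median(pts[:,2]),cv2.minAreaRect(w))
    # knob
    m=(im.max(2)<70)&inx&(P[...,1]>.22)&(P[...,1]<.32)&(P[...,2]>.015)
    v,u=np.nonzero(m);
    cs,_=cv2.findContours(m.astype(np.uint8),cv2.RETR_EXTERNAL,cv2.CHAIN_APPROX_NONE);cc=max(cs,key=cv2.contourArea)
    w=np.array([onz(d,p[0][0],p[0][1],.028)[:2] for p in cc],np.float32)
    print(n,'knob',u.mean(),v.mean(),cv2.minEnclosingCircle(w),np.nanmedian(P[m][:,2]))
    m=(hsv[...,0]>14)&(hsv[...,0]<35)&(hsv[...,1]>60)&(P[...,1]>.22)&(P[...,1]<.3)&inx
    v,u=np.nonzero(m); print(n,'insert',u.mean(),v.mean(),onz(d,u.mean(),v.mean(),.028))
E
python3 m1.py
```

```text
top disc px [325.1523 252.9636] ((0.6124507784843445, 0.09571433812379837), 0.024401424452662468) cent [0.612  0.0957 0.012 ]
top disc px [328.12   294.6778] ((0.5283333659172058, 0.09179753065109253), 0.02412625215947628) cent [0.5281 0.0919 0.012 ]
top disc px [289.4615 303.6132] ((0.5123972296714783, 0.1692849099636078), 0.024054257199168205) cent [0.5123 0.1691 0.012 ]
top handle px 449.578073089701 336.4651162790698 301 0.09991644351724471 ((0.44309568405151367, -0.12255232781171799), (0.014844202436506748, 0.06398523598909378), 64.92692565917969)
top knob 240.86713286713288 310.5524475524476 ((0.5006605982780457, 0.26327064633369446), 0.019823644310235977) 0.028722394271214924
top insert 239.78571428571428 309.85714285714283 [0.5018 0.265  0.028 ]
side handle px 255.727078891258 342.23454157782515 469 0.09913482658063633 ((0.44207897782325745, -0.12897232174873352), (0.021633796393871307, 0.06442847847938538), 64.83707427978516)
side knob 238.05649717514123 224.64406779661016 ((0.49986010789871216, 0.2541649341583252), 0.024393191561102867) 0.02744080931596804
side insert 237.66666666666666 220.93333333333334 [0.5019 0.2659 0.028 ]
```

```bash
cat > m2.py <<'E'
from h import *
np.set_printoptions(precision=4,suppress=True)
d=grab('top');s=grab('side')
P=cloud(d);im=d['image'].astype(int)
reg=np.zeros(im.shape[:2],bool);reg[215:275,348:450]=1
m=(reg&(im.min(2)>195)).astype(np.uint8)
m=cv2.morphologyEx(m,cv2.MORPH_OPEN,np.ones((3,3)))
nn,l,st,c=cv2.connectedComponentsWithStats(m);i=1+np.argmax(st[1:,4])
cs,_=cv2.findContours((l==i).astype(np.uint8),cv2.RETR_EXTERNAL,cv2.CHAIN_APPROX_NONE)
w=np.array([onz(d,p[0][0],p[0][1],.012)[:2] for p in cs[0]],np.float32)
(cx,cy),(a,b),ang=cv2.minAreaRect(w);print('plate',cx,cy,a,b,ang)
# high things
for n,d in(('top',d),('side',s)):
    P=cloud(d)
    k=(np.abs(P[...,0]-.63)<.05)&(np.abs(P[...,1]+.05)<.1)&(P[...,2]>.038)&(P[...,2]<.06)
    nn,l,st,c=cv2.connectedComponentsWithStats(k.astype(np.uint8))
    for i in range(1,nn):
        if st[i,4]>4:
            v,u=np.nonzero(l==i);z=np.median(P[l==i][:,2]);w=np.array([onz(d,a,b,z)[:2] for a,b in zip(u,v)],np.float32)
            print(n,'comp',c[i],st[i,4],z,cv2.minAreaRect(w))
v=grab('top')['image'][215:275,348:450]
for nme,d,c0 in(('top',grab('top'),(398,245)),):
    g=d['image'][210:280,345:465];print(g[33,30],g[35,52],g[33,72],g[33,71])
E
python3 m2.py
```

```text
plate 0.6259009838104248 -0.05233484506607056 0.17770493030548096 0.08059242367744446 83.77582550048828
top comp [367.875  231.3333] 24 0.04961440229195874 ((0.6465432643890381, 0.011038287542760372), (0.007794222328811884, 0.009971894323825836), 87.7947769165039)
top comp [398.2957 241.6087] 230 0.05116861785797494 ((0.6249789595603943, -0.046152740716934204), (0.02317248098552227, 0.03757680207490921), 87.09700012207031)
top comp [416.242  243.2038] 157 0.04452071946926339 ((0.6217405200004578, -0.08232969045639038), (0.026623938232660294, 0.0271212887018919), 10.899109840393066)
top comp [366.8696 247.2174] 23 0.0504040880958212 ((0.6148963570594788, 0.01427656039595604), (0.0077477386221289635, 0.009861189872026443), 87.81316375732422)
side comp [342.9211 274.7105] 38 0.0477784864593368 ((0.6469716429710388, 0.007406350690871477), (0.021927064284682274, 0.007690343074500561), 67.17504119873047)
side comp [326.9189 277.6216] 37 0.04777854804400372 ((0.6153274774551392, 0.010510483756661415), (0.02151629328727722, 0.0076402463018894196), 68.61810302734375)
side comp [344.259  298.8237] 278 0.050364270405964584 ((0.6239734292030334, -0.05250051990151405), (0.03291753679513931, 0.03967437148094177), 84.75096130371094)
side comp [350.159  314.1641] 195 0.044126552465378 ((0.6218122839927673, -0.08475343137979507), (0.029203012585639954, 0.030246393755078316), 12.21597957611084)
[189 190 205] [185 185 197] [113 113 120] [118 119 127]
```

```bash
cat > rel.py <<'E'
from h import *
import sys
# args: x y z yaw_of_tool_x_deg(or '-')  repeated by ';'
s=bot.sense();Rm=R.from_quat(s['eef_rot']).as_matrix();p=s['eef_pos']
yaw=np.degrees(np.arctan2(Rm[1,0],Rm[0,0]))
print('now',p.round(4),'yaw',round(yaw,2),'tilt z',Rm[:,2].round(4),'j',np.round(s['joint_pos'],2),'t',round(s['time_s'],2),'F',s['force'].round(1),'M',s['moment'].round(2),'w',round(s['grip_width'],3))
for w in ' '.join(sys.argv[1:]).split(';'):
    a=w.split()
    if len(a)<3: continue
    q=[p[i] if a[i]=='-' else float(a[i]) for i in range(3)]
    d=Rm.T@(np.array(q)-p)
    tw=0
    if len(a)>3 and a[3]!='-':
        tw=-(float(a[3])-yaw); tw=(tw+180)%360-180
    print(w,'->',d.round(4),'turn',round(np.radians(tw),3),'dist',np.linalg.norm(d).round(3))
E
python3 rel.py '0.52 0.25 0.25; 0.46 -0.115 0.25 154.9'
```

```text
now [0.3032 0.6031 0.2313] yaw 153.31 tilt z [ 0.  0. -1.] j [-1.21  0.48  0.02  1.56 -0.01  1.11 -0.08] t 0.55 F [-0.5  0.4  0.5] M [-0.03  0.07  0.01] w 0.999
0.52 0.25 0.25 -> [-0.3523 -0.2181 -0.0187] turn 0.0 dist 0.415
 0.46 -0.115 0.25 154.9 -> [-0.4627 -0.5711 -0.0187] turn -0.028 dist 0.735
```

>>> {"name": "carry_out", "arguments": {
  "steps": "1 -0.352 -0.218 -0.019 0; 1 -0.352 -0.218 -0.019 0; 1 -0.352 -0.218 -0.019 0; 1 -0.352 -0.218 -0.019 0; 1 -0.352 -0.218 -0.019 0; 1 -0.352 -0.218 -0.019 0; 1 -0.463 -0.571 -0.019 -0.028; 1 -0.463 -0.571 -0.019 -0.028; 1 -0.463 -0.571 -0.019 -0.028; 1 -0.463 -0.571 -0.019 -0.028; 1 -0.463 -0.571 -0.019 -0.028; 1 -0.463 -0.571 -0.019 -0.028"
}}

```text
time_s: 2.05
eef_pos: [0.4625, -0.0913, 0.2507]
eef_rot: [0.217, 0.976, 0.0, 0.001]
force: [0.6, -0.0, -1.1]
grip_width: 0.999
```

```bash
python3 rel.py '0.443 -0.1226 0.16 154.9'; python3 -c "
from h import *
grab('wrist','w1.png')"
```

```text
now [ 0.4625 -0.0913  0.2507] yaw 154.93 tilt z [ 1.4e-03  3.0e-04 -1.0e+00] j [-0.28  0.11  0.38  2.02 -0.05  1.01  1.25] t 2.05 F [ 0.6 -0.  -1.1] M [ 0.03 -0.01 -0.03] w 0.999
0.443 -0.1226 0.16 154.9 -> [ 0.0045 -0.0367  0.0906] turn 0.0 dist 0.098
```

View pics/w1.png

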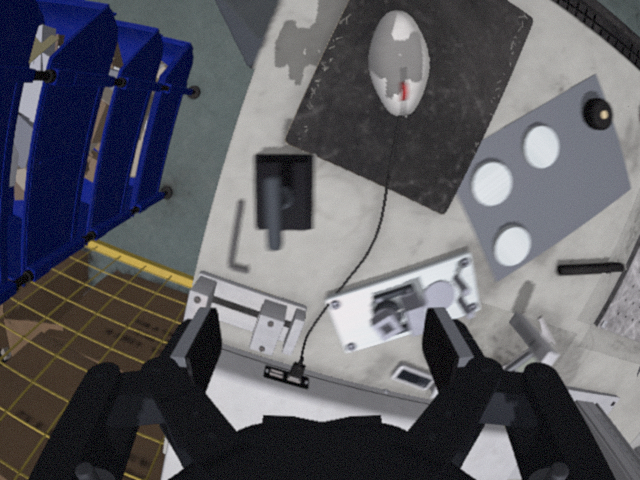

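```bash
cat > wk.py <<'E'
from h import *
import sys
x,y,z0,z1,r=map(float,sys.argv[1:6]); name=sys.argv[6] if len(sys.argv)>6 else 'wrist'
d=grab(name);P=cloud(d)
k=(np.hypot(P[...,0]-x,P[...,1]-y)<r)&(P[...,2]>z0)&(P[...,2]<z1)
nn,l,st,c=cv2.connectedComponentsWithStats(k.astype(np.uint8))
for i in range(1,nn):
    if st[i,4]>15:
        zs=P[l==i][:,2];z=np.median(zs)
        v,u=np.nonzero(l==i);w=np.array([onz(d,a,b,z)[:2] for a,b in zip(u,v)],np.float32)
        print(c[i].round(1),st[i,4],'z',z.round(4),cv2.minAreaRect(w),'circ',cv2.minEnclosingCircle(w))
E
python3 wk.py .443 -.1226 .094 .11 .06; python3 wk.py .6215 -.0825 .04 .06 .1; python3 wk.py .443 -.1226 .094 .11 .06 top
```

```text
[287.3 209.2] 1174 z 0.1004 ((0.44059035181999207, -0.12345986813306808), (0.013683625496923923, 0.06370948255062103), 64.86113739013672) circ ((0.4407994747161865, -0.12314031273126602), 0.032106127589941025)
[472.4 286.3] 78 z 0.05 ((0.6117087602615356, 0.012641733512282372), (0.016306940466165543, 0.0078023518435657024), 22.653837203979492) circ ((0.6118425130844116, 0.01228521578013897), 0.008327596820890903)
[421.6 311.5] 352 z 0.0508 ((0.6204151511192322, -0.047343406826257706), (0.023354141041636467, 0.0420089066028595), 85.38040161132812) circ ((0.6204075813293457, -0.04856929928064346), 0.02260841615498066)
[476.6 309.1] 81 z 0.0498 ((0.6431189179420471, 0.009803569875657558), (0.016784576699137688, 0.008888636715710163), 21.985435485839844) circ ((0.6423675417900085, 0.011664535850286484), 0.00863525178283453)
[395.2 324.4] 422 z 0.0447 ((0.6192488074302673, -0.08256673812866211), (0.029617097228765488, 0.02641449309885502), 9.423826217651367) circ ((0.619129478931427, -0.08190824836492538), 0.018850177526474)
[446.9 343.5] 152 z 0.1003 ((0.4326086640357971, -0.11781317740678787), (0.013809888623654842, 0.03965365141630173), 67.81605529785156) circ ((0.43323764204978943, -0.11627073585987091), 0.020023755729198456)
```

```bash
python3 rel.py '0.442 -0.123 0.13 154.9;0.442 -0.123 0.075 154.9'
```

```text
now [ 0.4627 -0.0904  0.2505] yaw 154.73 tilt z [ 6.e-04  3.e-04 -1.e+00] j [-0.28  0.11  0.37  2.02 -0.05  1.01  1.25] t 2.25 F [-0.5  0.8  0.3] M [ 0.03 -0.    0.04] w 0.999
0.442 -0.123 0.13 154.9 -> [ 0.0049 -0.0384  0.1204] turn -0.003 dist 0.127
0.442 -0.123 0.075 154.9 -> [ 0.0049 -0.0384  0.1754] turn -0.003 dist 0.18
```

>>> {"name": "carry_out", "arguments": {
  "steps": "1 0.005 -0.038 0.06 -0.003; 1 0.005 -0.038 0.12 -0.003; 1 0.005 -0.038 0.12 -0.003; 1 0.005 -0.038 0.175 -0.003; 1 0.005 -0.038 0.175 -0.003; 1 0.005 -0.038 0.175 -0.003"
}}

```text
time_s: 3.0
eef_pos: [0.4439, -0.1221, 0.0776]
eef_rot: [0.217, 0.976, 0.001, 0.002]
force: [0.0, -1.0, 0.7]
grip_width: 0.998
```

```bash
python3 rel.py '0.442 -0.123 0.075 154.9'; python3 -c "
from h import *
grab('wrist','w2.png')
d=grab('side');cv2.imwrite('pics/s2.png',cv2.resize(d['image'][230:410,150:390,::-1],None,fx=3,fy=3))"
```

```text
now [ 0.4439 -0.1221  0.0776] yaw 154.96 tilt z [ 3.3e-03  5.0e-04 -1.0e+00] j [-0.15  0.37  0.34  2.21 -0.22  0.59  1.49] t 3.0 F [ 0.  -1.   0.7] M [ 0.02 -0.01  0.01] w 0.998
0.442 -0.123 0.075 154.9 -> [ 0.0014 -0.0016  0.0026] turn 0.001 dist 0.003
```

View pics/w2.png

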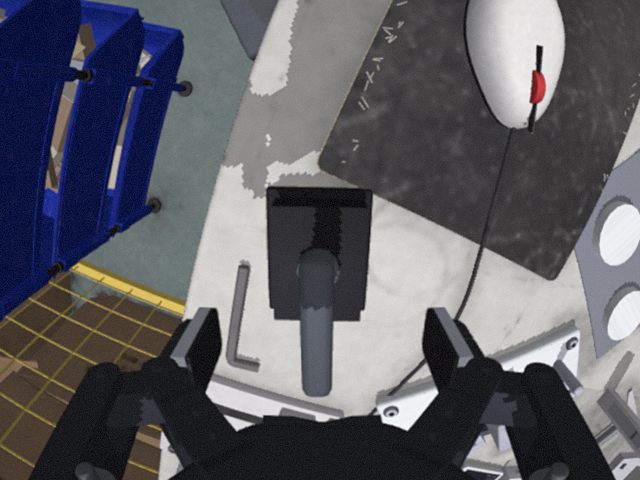

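View pics/s2.png

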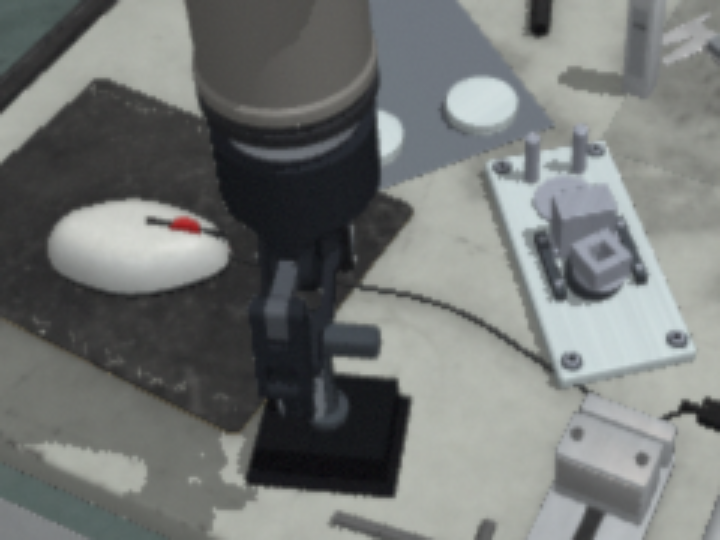

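>>> {"name": "carry_out", "arguments": {
  "steps": "1 0.001 -0.002 0.003 0; 1 0.001 -0.002 0.003 0; -1 0.001 -0.002 0.003 0; -1 0.001 -0.002 0.003 0; -1 0.001 -0.002 0.003 0; -1 0.001 -0.002 0.003 0; -1 0.001 -0.002 0.003 0; -1 0.001 -0.002 0.003 0",
  "grip_force": 100
}}

```text
time_s: 4.1
eef_pos: [0.4425, -0.1239, 0.075]
eef_rot: [0.217, 0.976, 0.001, 0.003]
force: [-1.1, 0.7, 4.5]
grip_width: 0.131
```

```bash
python3 rel.py ; python3 wk.py .443 -.1226 .094 .11 .04; python3 wk.py .443 -.1226 .026 .038 .02;  python3 -c "
from h import *
d=grab('wrist','w3.png')"
```

```text
now [ 0.4425 -0.1239  0.075 ] yaw 154.93 tilt z [ 5.3e-03  5.0e-04 -1.0e+00] j [-0.15  0.37  0.34  2.21 -0.23  0.58  1.49] t 4.1 F [-1.1  0.7  4.5] M [0.04 0.18 0.04] w 0.131
[321.5 328.4] 5860 z 0.1006 ((0.43911030888557434, -0.12249799817800522), (0.06084948033094406, 0.03822624310851097), 1.6632874011993408) circ ((0.4391999840736389, -0.12323358654975891), 0.032590705901384354)
[327.2 262.7] 2059 z 0.029 ((0.44028085470199585, -0.12109717726707458), (0.039692170917987823, 0.033242274075746536), 64.8086166381836) circ ((0.442990779876709, -0.12251251190900803), 0.020283197984099388)
```

View pics/w3.png

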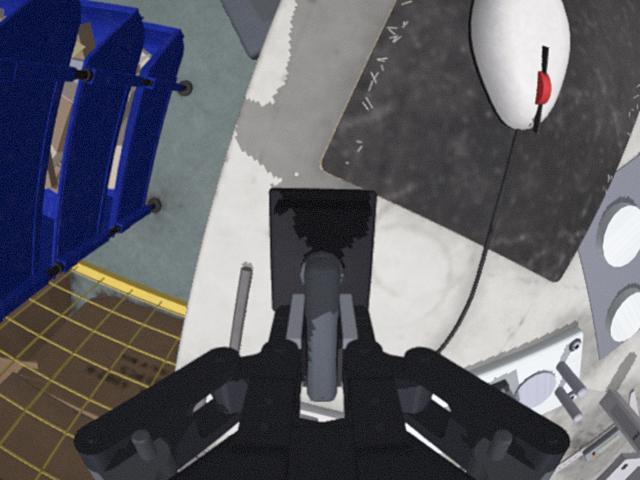

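```bash
python3 - <<'E'
from h import *
d=grab('wrist');P=cloud(d)
s=d['s'];Rm=R.from_quat(s['eef_rot']).as_matrix()
k=(P[...,2]>.094)&(P[...,2]<.105);k[:, :305]=0;k[:,340:]=0;k[420:]=0
for u in (316,320,324):
    v=np.nonzero(k[:,u])[0];print(u,v.min(),v.max())
    for vv in (v.min(),v.max()): print(Rm.T@(onz(d,u,vv,.1)-s['eef_pos']))
im=d['image'][230:420,250:400,::-1];cv2.imwrite('pics/w3c.png',cv2.resize(im,None,fx=3,fy=3))
E
```

```text
316 262 401
[ 0.03527114 -0.00270297 -0.02512241]
[-0.02970723 -0.00314874 -0.0248238 ]
320 263 401
[ 0.03489741 -0.00132757 -0.02511693]
[-0.02970474 -0.00143705 -0.02481914]
324 262 401
[ 3.52693289e-02  4.87006299e-05 -2.51148897e-02]
[-0.02970966  0.00027457 -0.02481444]
```

View pics/w3c.png

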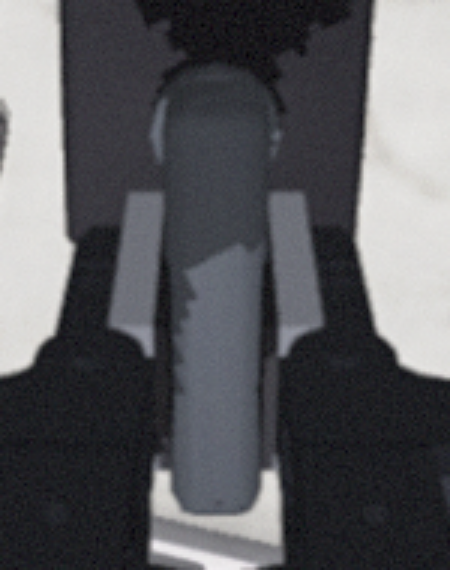

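```bash
python3 - <<'E'
from h import *
d=grab('wrist');P=cloud(d)
s=d['s'];Rm=R.from_quat(s['eef_rot']).as_matrix();p=s['eef_pos']
for q in [(.011,-.0065,0),(.011,.0065,0),(.011,-.018,0),(-.011,.0065,0),(.011,-.0065,-.022),(.011,-.0065,-.038)]: print(q,np.round(proj(d,p+Rm@np.array(q)),1))
for u,v in [(298,297),(298,320),(345,297),(345,320),(300,335)]: print(u,v,(Rm.T@(P[v,u]-p)).round(4))
E
```

```text
(0.011, -0.0065, 0) [308.3 291.8]
(0.011, 0.0065, 0) [338.4 291.8]
(0.011, -0.018, 0) [281.8 291.7]
(-0.011, 0.0065, 0) [337.4 334.3]
(0.011, -0.0065, -0.022) [306.4 318. ]
(0.011, -0.0065, -0.038) [304.8 341.8]
298 297 [ 0.0125 -0.0105 -0.0077]
298 320 [ 0.0126 -0.0094 -0.0262]
345 297 [ 0.0126  0.0088 -0.008 ]
345 320 [ 0.0124  0.0078 -0.0259]
300 335 [ 0.0126 -0.0082 -0.0362]
```

```bash
python3 rel.py '- - 0.14 -; 0.6212 -0.0833 0.14 100.8'
```

```text
now [ 0.4425 -0.1239  0.075 ] yaw 154.93 tilt z [ 5.3e-03  5.0e-04 -1.0e+00] j [-0.15  0.37  0.34  2.21 -0.23  0.58  1.49] t 4.35 F [-0.8 -1.   5.2] M [0.11 0.25 0.02] w 0.129
- - 0.14 - -> [-0.0003  0.0002 -0.065 ] turn 0.0 dist 0.065
 0.6212 -0.0833 0.14 100.8 -> [-0.145   0.1126 -0.064 ] turn 0.945 dist 0.194
```

>>> {"name": "carry_out", "arguments": {
  "steps": "-1 0 0 -0.03 0; -1 0 0 -0.065 0; -1 0 0 -0.065 0; -1 -0.145 0.113 -0.064 0.3; -1 -0.145 0.113 -0.064 0.6; -1 -0.145 0.113 -0.064 0.945; -1 -0.145 0.113 -0.064 0.945; -1 -0.145 0.113 -0.064 0.945; -1 -0.145 0.113 -0.064 0.945; -1 -0.145 0.113 -0.064 0.945; -1 -0.145 0.113 -0.064 0.945"
}}

```text
time_s: 5.72
eef_pos: [0.6212, -0.083, 0.1398]
eef_rot: [0.637, 0.771, 0.002, 0.002]
force: [0.2, -0.6, -1.4]
grip_width: 0.13
```

```bash
python3 rel.py '0.6212 -0.0833 0.14 100.8'; python3 - <<'E'
from h import *
d=grab('wrist','w4.png');im=d['image']
d=grab('side');cv2.imwrite('pics/s4.png',cv2.resize(d['image'][200:380,250:450,::-1],None,fx=4,fy=3.3))
E
```

```text
now [ 0.6212 -0.083   0.1398] yaw 100.89 tilt z [ 5.1e-03  8.0e-04 -1.0e+00] j [-0.38  0.55  0.58  1.79 -0.37  0.9   0.55] t 5.72 F [ 0.2 -0.6 -1.4] M [-0.04  0.04  0.06] w 0.13
0.6212 -0.0833 0.14 100.8 -> [-0.0003 -0.     -0.0002] turn 0.002 dist 0.0
```

View pics/w4.png

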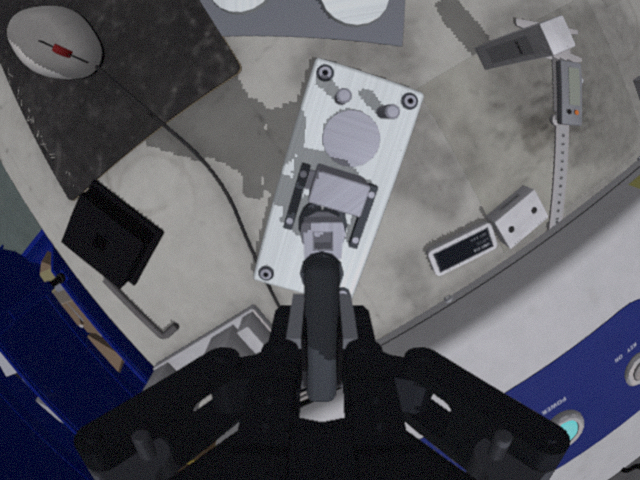

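View pics/s4.png

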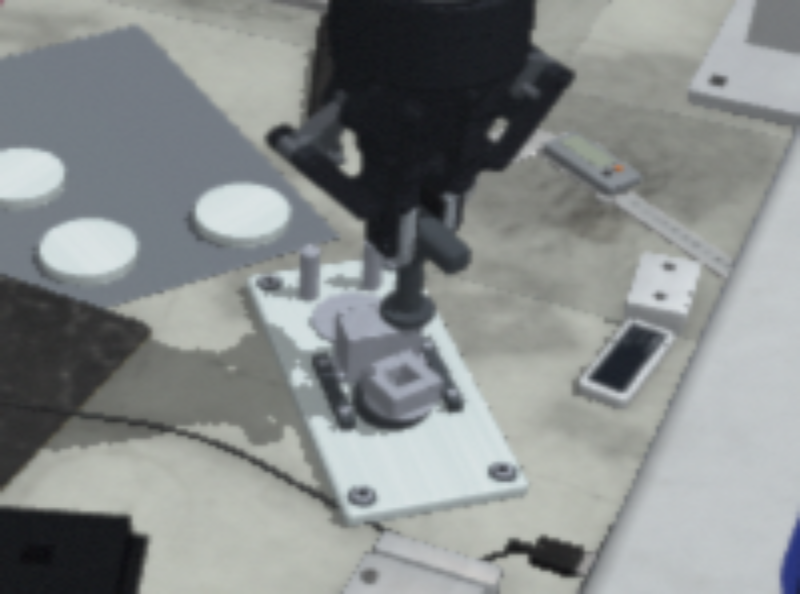

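```bash
cat > ck.py <<'E'
from h import *
import sys
tip=float(sys.argv[1])
d=grab('side');im=d['image'];P=cloud(d)
s=bot.sense();p=s['eef_pos']
k=(np.hypot(P[...,0]-p[0],P[...,1]-p[1])<.03)&(np.abs(P[...,2]-tip-.017)<.008)
v,u=np.nonzero(k);print('collar px',u.mean(),v.mean(),u.min(),u.max(),v.min(),v.max(),P[k].mean(0))
k=(np.hypot(P[...,0]-.6212,P[...,1]+.0825)<.03)&(np.abs(P[...,2]-.044)<.004)
if k.sum():
    v,u=np.nonzero(k);w=np.array([onz(d,a,b,.044)[:2] for a,b in zip(u,v)],np.float32);print('head',cv2.minAreaRect(w))
print('proj collar top if at TCP',proj(d,(p[0],p[1],tip+.017)))
cv2.imwrite('pics/sc.png',cv2.resize(im[265:335,315:395,::-1],None,fx=10,fy=8.5,interpolation=cv2.INTER_CUBIC))
E
python3 ck.py 0.0788
```

```text
collar px 351.35 294.25 345 358 288 299 [ 0.61979132 -0.08739793  0.0989258 ]
head ((0.6222397685050964, -0.07713402807712555), (0.04811914637684822, 0.033337585628032684), 83.97331237792969)
proj collar top if at TCP (np.float64(351.0876874194518), np.float64(293.5221419626163))
```

View pics/sc.png

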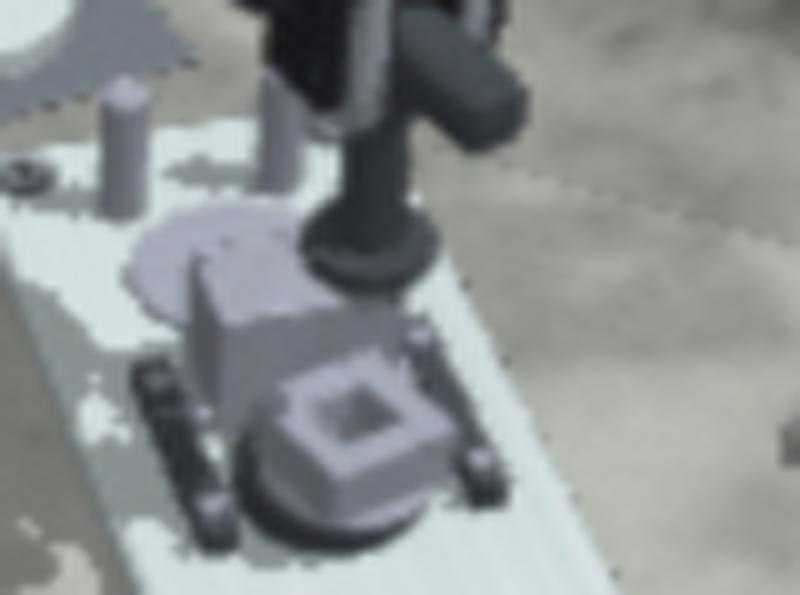

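```bash
python3 - <<'E'
from h import *
d=grab('side')
for u,v in [(351.2,313.2),(351.4,312.7)]:print(onz(d,u,v,.044))
# head corners in crop
for c in [(358,350),(455,430),(340,495),(262,410)]:print(onz(d,315+c[0]/10,265+c[1]/8.5,.044))
print(onz(d,351.4,294,.0958))
E
python3 rel.py '0.6212 -0.083 0.108'
```

```text
[ 0.62454304 -0.08285853  0.044     ]
[ 0.62534361 -0.08191778  0.044     ]
[ 0.63053594 -0.06745212  0.044     ]
[ 0.63768544 -0.09362907  0.044     ]
[ 0.61176841 -0.10243451  0.044     ]
[ 0.60791248 -0.07675945  0.044     ]
[ 0.6214339  -0.08427805  0.0958    ]
now [ 0.6214 -0.083   0.1402] yaw 100.82 tilt z [ 5.6e-03  8.0e-04 -1.0e+00] j [-0.38  0.55  0.58  1.79 -0.37  0.9   0.55] t 5.92 F [-0.2  1.  -0.9] M [0.03 0.06 0.07] w 0.132
0.6212 -0.083 0.108 -> [ 0.0001 -0.0004  0.0322] turn 0.0 dist 0.032
```

>>> {"name": "carry_out", "arguments": {
  "steps": "-1 0.001 0.001 0.016 0; -1 0.001 0.001 0.032 0; -1 0.001 0.001 0.032 0"
}}

```text
time_s: 6.3
eef_pos: [0.6208, -0.0815, 0.1058]
eef_rot: [0.637, 0.771, 0.001, 0.0]
force: [0.6, 0.5, -1.0]
grip_width: 0.127
```

```bash
python3 rel.py; python3 ck.py 0.047; python3 - <<'E'
from h import *
d=grab('wrist');cv2.imwrite('pics/w5.png',cv2.resize(d['image'][200:300,260:390,::-1],None,fx=6,fy=6,interpolation=cv2.INTER_CUBIC))
E
```

```text
now [ 0.6208 -0.0815  0.1058] yaw 100.83 tilt z [ 1.5e-03  8.0e-04 -1.0e+00] j [-0.37  0.59  0.55  1.81 -0.4   0.85  0.57] t 6.3 F [ 0.6  0.5 -1. ] M [-0.08  0.04  0.  ] w 0.127
collar px 349.58490566037733 307.1509433962264 343 356 301 312 [ 0.61903568 -0.08577188  0.06514103]
head ((0.6221641302108765, -0.07785077393054962), (0.045813124626874924, 0.033337585628032684), 83.97331237792969)
proj collar top if at TCP (np.float64(349.98445887154963), np.float64(305.6140014754152))
```

View pics/sc.png

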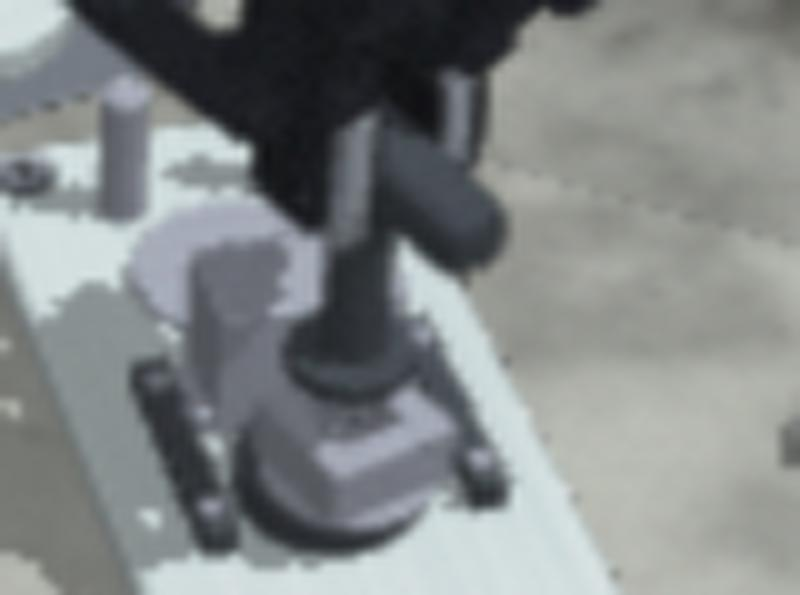

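View pics/w5.png

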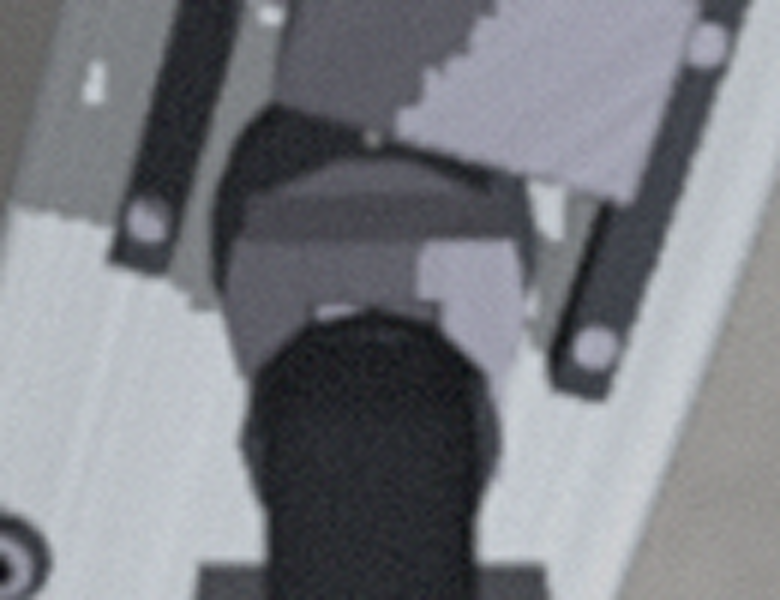

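```bash
python3 - <<'E'
from h import *
d=grab('wrist');s=d['s'];Rm=R.from_quat(s['eef_rot']).as_matrix();p=s['eef_pos']
f=lambda u,v,z:(Rm.T@(onz(d,u,v,z)-p)).round(4)
print('head edge',f(322.6,240.1,.044),f(298.7,240.3,.044),f(346.7,240,.044))
P=cloud(d)
for v in range(238,275,2): print(v,P[v,322].round(4),(Rm.T@(P[v,322]-p)).round(4))
E
```

```text
head edge [ 0.0115 -0.001   0.0636] [ 0.0114 -0.0151  0.0636] [0.0116 0.0133 0.0637]
238 [ 0.6188 -0.0699  0.043 ] [ 0.0125 -0.0013  0.0646]
240 [ 0.6189 -0.0704  0.0452] [ 0.012  -0.0013  0.0624]
242 [ 0.6191 -0.0718  0.0448] [ 0.0106 -0.0013  0.0628]
244 [ 0.6193 -0.0727  0.0458] [ 0.0097 -0.0013  0.0619]
246 [ 0.6196 -0.0741  0.0452] [ 0.0083 -0.0013  0.0624]
248 [ 0.6198 -0.0751  0.0458] [ 0.0072 -0.0013  0.0619]
250 [ 0.6211 -0.0818  0.0308] [ 0.0004 -0.0013  0.0768]
252 [ 0.6187 -0.0702  0.0657] [ 0.0123 -0.0014  0.0419]
254 [ 0.6187 -0.0705  0.0678] [ 0.0119 -0.0014  0.0399]
256 [ 0.6147 -0.0513  0.1207] [ 0.0315 -0.0015 -0.013 ]
258 [ 0.6148 -0.0516  0.1222] [ 0.0313 -0.0015 -0.0145]
260 [ 0.6147 -0.0514  0.1245] [ 0.0314 -0.0015 -0.0169]
262 [ 0.6146 -0.0512  0.1271] [ 0.0317 -0.0015 -0.0195]
264 [ 0.6147 -0.0515  0.1282] [ 0.0314 -0.0015 -0.0205]
266 [ 0.6147 -0.0515  0.13  ] [ 0.0314 -0.0015 -0.0224]
268 [ 0.6147 -0.0517  0.1313] [ 0.0311 -0.0015 -0.0236]
270 [ 0.6148 -0.0521  0.1321] [ 0.0307 -0.0015 -0.0245]
272 [ 0.6149 -0.0527  0.1325] [ 0.0301 -0.0015 -0.0248]
274 [ 0.615  -0.0533  0.1329] [ 0.0295 -0.0015 -0.0252]
```

>>> {"name": "carry_out", "arguments": {
  "steps": "-1 -0.0013 0 0 0; -1 -0.0013 0 0.003 0; -1 -0.0013 0 0.006 0; -1 -0.0013 0 0.006 0"
}}

```text
time_s: 6.95
eef_pos: [0.6225, -0.0833, 0.1018]
eef_rot: [0.637, 0.771, 0.002, 0.002]
force: [0.4, 0.9, -0.2]
grip_width: 0.133
```

```bash
python3 rel.py
```

```text
now [ 0.6225 -0.0833  0.1018] yaw 100.81 tilt z [ 5.1e-03  5.0e-04 -1.0e+00] j [-0.36  0.6   0.55  1.81 -0.41  0.84  0.58] t 6.95 F [ 0.4  0.9 -0.2] M [-0.01  0.04  0.03] w 0.133
```

>>> {"name": "carry_out", "arguments": {
  "steps": "-1 0 -0.001 0.004 0; -1 0 -0.001 0.008 0; -1 0 -0.001 0.0105 0; -1 0 -0.001 0.0105 0"
}}

```text
time_s: 7.45
eef_pos: [0.6217, -0.0834, 0.0912]
eef_rot: [0.637, 0.771, 0.002, 0.002]
force: [-0.1, 0.2, -0.6]
grip_width: 0.132
```

```bash
python3 rel.py;python3 ck.py 0.03
```

```text
now [ 0.6217 -0.0834  0.0912] yaw 100.81 tilt z [ 5.1e-03  6.0e-04 -1.0e+00] j [-0.35  0.61  0.54  1.82 -0.42  0.82  0.58] t 7.45 F [-0.1  0.2 -0.6] M [ 0.05  0.02 -0.04] w 0.132
collar px 348.1637168141593 311.95575221238937 337 360 299 323 [ 0.61943657 -0.08060466  0.04709881]
head ((0.619068443775177, -0.07497577369213104), (0.02728753536939621, 0.0473170168697834), 14.068877220153809)
proj collar top if at TCP (np.float64(349.8846376780291), np.float64(312.7248843425063))
```

View pics/sc.png

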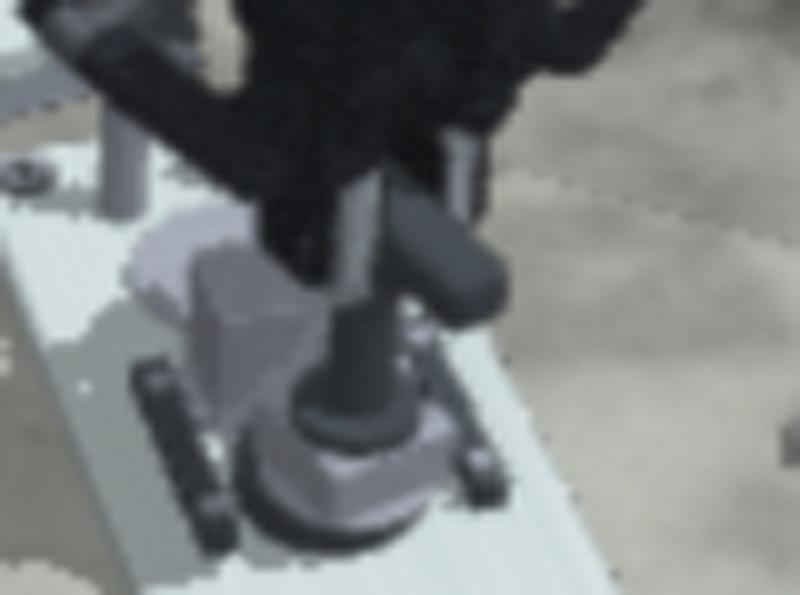

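>>> {"name": "carry_out", "arguments": {
  "steps": "-1 0 0 0 -0.12; -1 0 0 0 -0.24; -1 0 0 0 -0.36; -1 0 0 0 -0.48; -1 0 0 0 -0.6; -1 0 0 0 -0.6"
}}

```text
time_s: 8.25
eef_pos: [0.6218, -0.0828, 0.0912]
eef_rot: [0.382, 0.924, 0.002, 0.002]
force: [0.9, 2.7, -0.6]
grip_width: 0.133
```

```bash
python3 rel.py
```

```text
now [ 0.6218 -0.0828  0.0912] yaw 135.14 tilt z [ 0.0053  0.0017 -1.    ] j [-0.24  0.58  0.38  1.81 -0.29  0.8   1.07] t 8.25 F [ 0.9  2.7 -0.6] M [ 0.53 -0.13 -0.07] w 0.133
```

>>> {"name": "carry_out", "arguments": {
  "steps": "-1 0 0 0 -0.12; -1 0 0 0 -0.24; -1 0 0 0 -0.36; -1 0 0 0 -0.48; -1 0 0 0 -0.6; -1 0 0 0 -0.72; -1 0 0 0 -0.72"
}}

```text
time_s: 9.12
eef_pos: [0.6217, -0.0829, 0.0912]
eef_rot: [0.033, 0.999, 0.001, 0.003]
force: [-0.4, 0.8, -0.2]
grip_width: 0.131
```

```bash
python3 rel.py;python3 ck.py 0.03
```

```text
now [ 0.6217 -0.0829  0.0912] yaw 176.19 tilt z [ 0.0052  0.0019 -1.    ] j [-0.11  0.56  0.2   1.8  -0.15  0.79  1.67] t 9.12 F [-0.4  0.8 -0.2] M [ 0.3   0.04 -0.07] w 0.131
collar px 347.7695167286245 310.7992565055762 337 357 299 321 [ 0.61962135 -0.07839107  0.04772272]
head ((0.619986891746521, -0.07735351473093033), (0.044256988912820816, 0.03552091494202614), 72.94013214111328)
proj collar top if at TCP (np.float64(349.8167449168727), np.float64(312.51874654140704))
```

View pics/sc.png

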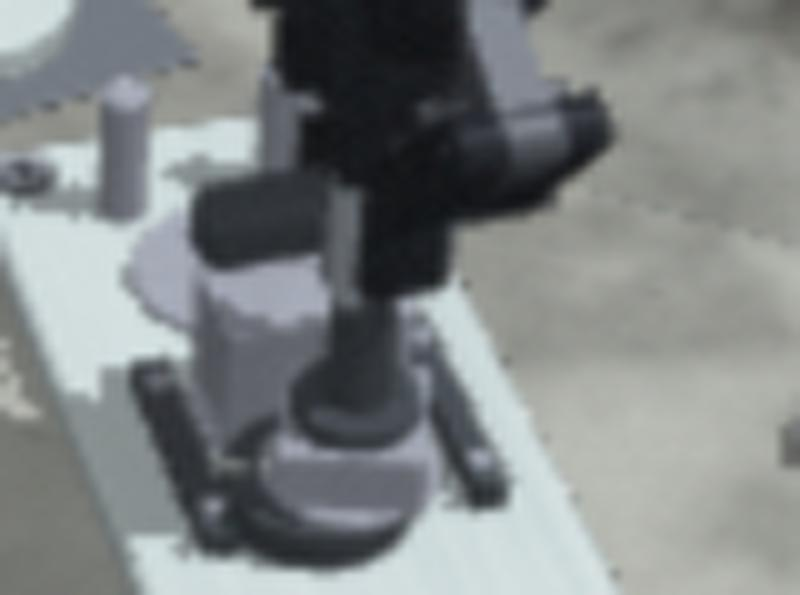

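>>> {"name": "carry_out", "arguments": {
  "steps": "-1 0 0 0 -0.06; -1 0 0 0 -0.12; -1 0 0 0 -0.18; -1 0 0 0 -0.18"
}}

```text
time_s: 9.68
eef_pos: [0.6217, -0.0829, 0.0912]
eef_rot: [-0.055, 0.999, 0.001, 0.003]
force: [-1.2, 1.3, 0.3]
grip_width: 0.131
```

```bash
python3 rel.py
```

```text
now [ 0.6217 -0.0829  0.0912] yaw -173.74 tilt z [ 0.0051  0.0018 -1.    ] j [-0.08  0.56  0.15  1.8  -0.12  0.79  1.81] t 9.68 F [-1.2  1.3  0.3] M [ 0.25  0.06 -0.15] w 0.131
```

>>> {"name": "carry_out", "arguments": {
  "steps": "-1 0 0 0 -0.05; -1 0 0 0 -0.1; -1 0 0 0 -0.1"
}}

```text
time_s: 10.05
eef_pos: [0.6217, -0.083, 0.0912]
eef_rot: [-0.103, 0.995, 0.001, 0.003]
force: [0.1, 0.2, -0.8]
grip_width: 0.128
```

```bash
python3 rel.py; python3 wk.py .6215 -.0825 .04 .058 .05 top
```

```text
now [ 0.6217 -0.083   0.0912] yaw -168.18 tilt z [ 0.0052  0.0018 -1.    ] j [-0.06  0.56  0.13  1.8  -0.1   0.79  1.89] t 10.05 F [ 0.1  0.2 -0.8] M [ 0.31  0.08 -0.05] w 0.128
[401.4 248.3] 70 z 0.0506 ((0.6115235686302185, -0.051514673978090286), (0.02320692501962185, 0.01120108924806118), 83.20771789550781) circ ((0.6124468445777893, -0.051598891615867615), 0.01214811485260725)
[415.4 247.6] 59 z 0.0464 ((0.614122211933136, -0.07973526418209076), (0.023471670225262642, 0.011459581553936005), 80.22190856933594) circ ((0.6114482879638672, -0.07925141602754593), 0.011969342827796936)
```

```bash
python3 - <<'E'
from h import *
d=grab('wrist');cv2.imwrite('pics/w6.png',cv2.resize(d['image'][170:420,190:440,::-1],None,fx=2.4,fy=2.4,interpolation=cv2.INTER_CUBIC))
E
python3 ck.py .03
```

```text
collar px 347.87368421052633 310.8982456140351 337 359 298 322 [ 0.6198099  -0.07845714  0.0474469 ]
head ((0.6206583380699158, -0.07897235453128815), (0.03940516710281372, 0.035680778324604034), 77.15934753417969)
proj collar top if at TCP (np.float64(349.8467585986177), np.float64(312.55017309789065))
```

View pics/w6.png

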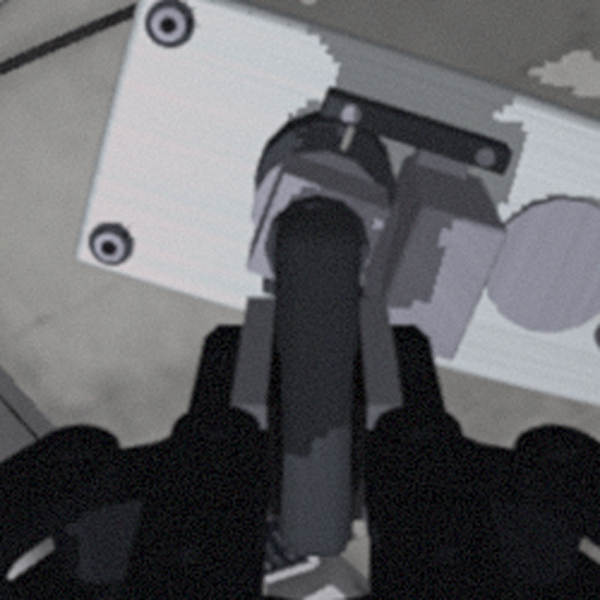

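View pics/sc.png

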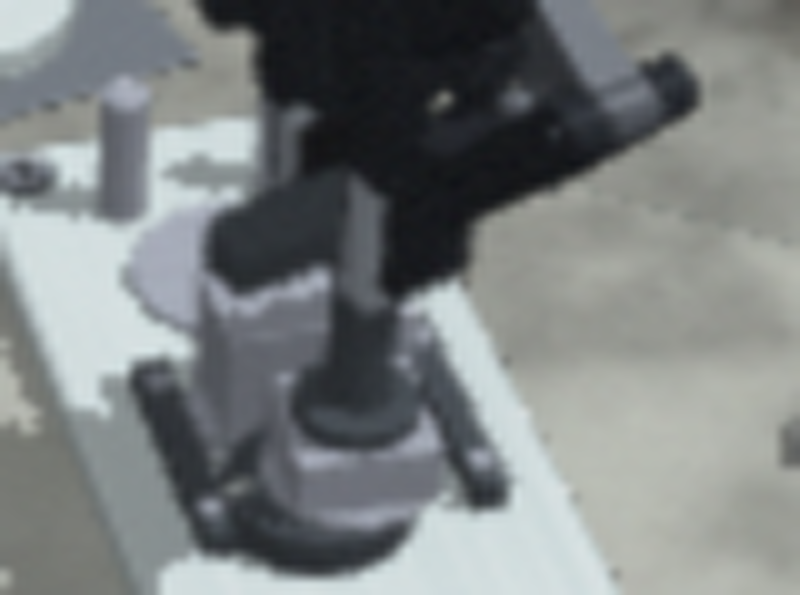

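>>> {"name": "carry_out", "arguments": {
  "steps": "-1 0 0 0 -0.05; -1 0 0 0 -0.1; -1 0 0 0 -0.1"
}}

```text
time_s: 10.58
eef_pos: [0.6217, -0.083, 0.0912]
eef_rot: [-0.152, 0.988, 0.0, 0.003]
force: [-0.1, 1.2, 0.5]
grip_width: 0.128
```

```bash
python3 rel.py; python3 - <<'E'
from h import *
d=grab('wrist');cv2.imwrite('pics/w7.png',cv2.resize(d['image'][170:420,190:440,::-1],None,fx=2.4,fy=2.4,interpolation=cv2.INTER_CUBIC))
E
```

```text
now [ 0.6217 -0.083   0.0912] yaw -162.49 tilt z [ 0.0051  0.0017 -1.    ] j [-0.04  0.55  0.1   1.8  -0.08  0.79  1.98] t 10.57 F [-0.1  1.2  0.5] M [ 0.21  0.08 -0.14] w 0.128
```

View pics/w7.png

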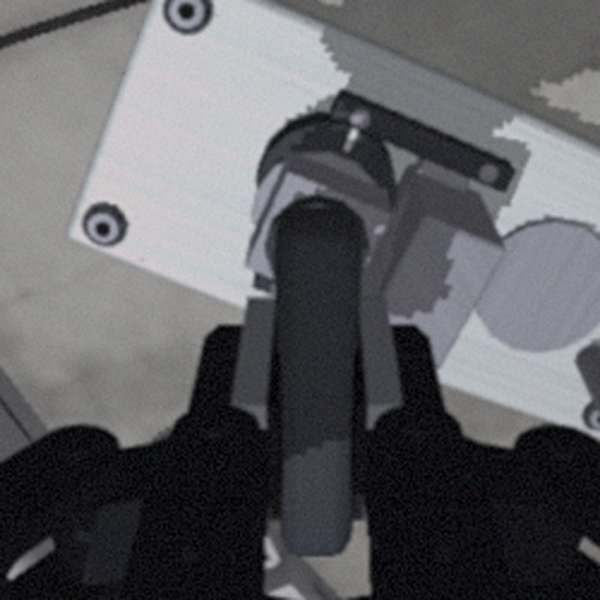

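>>> {"name": "carry_out", "arguments": {
  "steps": "-1 0 0 0 -0.05; -1 0 0 0 -0.1; -1 0 0 0 -0.15; -1 0 0 0 -0.15"
}}

```text
time_s: 11.12
eef_pos: [0.6217, -0.083, 0.0912]
eef_rot: [-0.225, 0.974, 0.0, 0.003]
force: [0.7, 1.2, -0.2]
grip_width: 0.129
```

```bash
python3 rel.py; python3 - <<'E'
from h import *
d=grab('wrist');cv2.imwrite('pics/w8.png',cv2.resize(d['image'][170:420,190:440,::-1],None,fx=2.4,fy=2.4,interpolation=cv2.INTER_CUBIC))
E
```

```text
now [ 0.6217 -0.083   0.0912] yaw -154.01 tilt z [ 0.0052  0.0018 -1.    ] j [-0.01  0.55  0.06  1.79 -0.05  0.79  2.1 ] t 11.12 F [ 0.7  1.2 -0.2] M [ 0.26  0.   -0.11] w 0.129
```

View pics/w8.png

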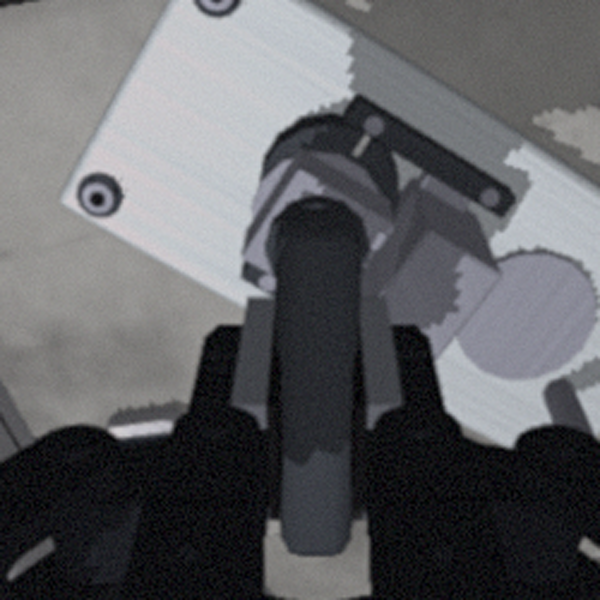

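```bash
python3 - <<'E'
from h import *
d=grab('wrist')
f=lambda x,y,z:onz(d,190+x/2.4,170+y/2.4,z)[:2]
def ang(a,b,z):
    v=f(*b,z)-f(*a,z);return np.degrees(np.arctan2(v[1],v[0])),np.linalg.norm(v)
print('plate L',ang((65,200),(165,15),.012),'head L',ang((245,260),(300,160),.044),'head top',ang((300,160),(388,232),.044),'jaw top L',ang((383,295),(420,180),.05), 'jaw R',ang((440,350),(498,265),.05))
d=grab('side');cv2.imwrite('pics/sd.png',cv2.resize(d['image'][265:335,300:380,::-1],None,fx=10,fy=8.5,interpolation=cv2.INTER_CUBIC))
E
```

```text
plate L (np.float64(174.70899208281514), np.float64(0.05900522725549631)) head L (np.float64(178.17602412307), np.float64(0.028117801781290096)) head top (np.float64(75.02753460953211), np.float64(0.02693754424483083)) jaw top L (np.float64(-168.59145605259621), np.float64(0.02936941157213312)) jaw R (np.float64(177.43708960060155), np.float64(0.025728126687105314))
```

View pics/sd.png

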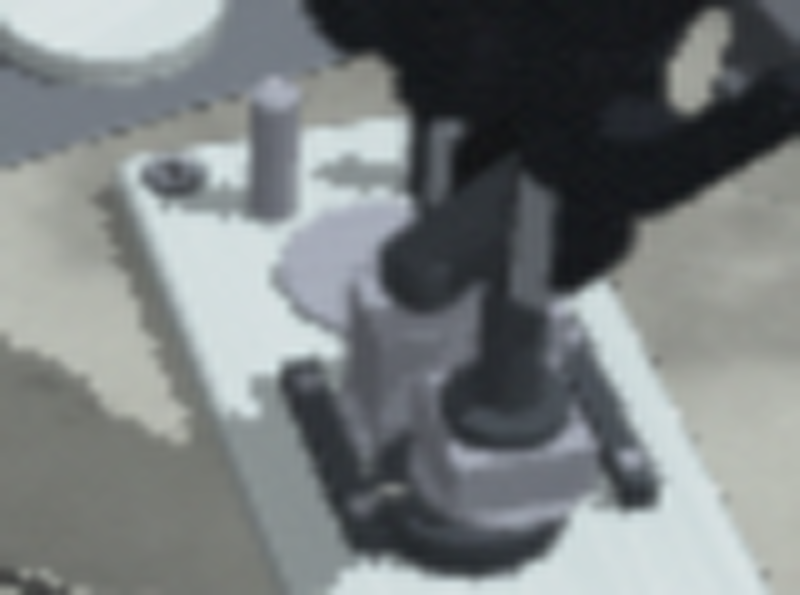

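```bash
cat > jaw.py <<'E'
from h import *
o=np.array([.6245,-.0518]);X=np.array([.1045,.9945]);Y=np.array([-.9945,.1045])
for n in ('top','wrist','side'):
    d=grab(n);P=cloud(d);q=P[...,:2]-o;x=q@X;y=q@Y
    k=(np.abs(y)<.017)&(x>-.02)&(x<.035)&(np.abs(P[...,2]-.0505)<.003)
    if k.sum()>10: print(n,k.sum(),'jaw x range',np.percentile(x[k],[2,98]).round(4),'y',np.percentile(y[k],[2,98]).round(4))
    k=(np.abs(y)<.03)&(np.abs(x-.04)<.03)&(np.abs(P[...,2]-.0155)<.0015)
    print('pad',x[k].min() if k.sum() else None)
E
python3 jaw.py
```

```text
top 53 jaw x range [-0.0107  0.0088] y [-0.0165  0.0168]
pad 0.010074679260594108
wrist 1371 jaw x range [-0.0135  0.0078] y [-0.0049  0.0167]
pad 0.010953130995559073
side 74 jaw x range [-0.0137  0.0077] y [-0.0105  0.0168]
pad 0.01407166259195754
```

```bash
python3 - <<'E'
from h import *
d=grab('wrist');cv2.imwrite('pics/w9.png',cv2.resize(d['image'][215:300,270:370,::-1],None,fx=7,fy=7,interpolation=cv2.INTER_CUBIC))
E
```

```text
(no output)
```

View pics/w9.png

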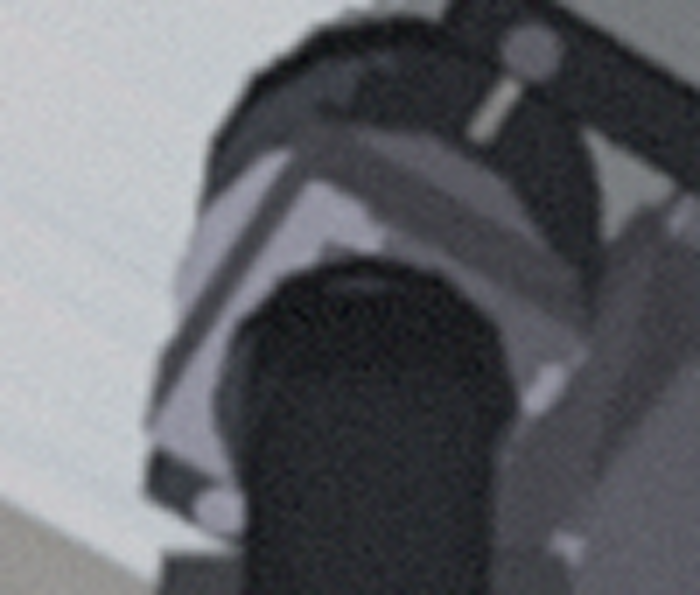

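```bash
python3 - <<'E'
from h import *
d=grab('wrist')
g=lambda x,y:onz(d,270+x/7,215+y/7,.044)[:2]
A,L,Rr=g(312,175),g(155,435),g(580,350)
for a,b in((L,A),(A,Rr)):
    v=b-a;print(np.degrees(np.arctan2(v[1],v[0])),np.linalg.norm(v))
E
```

```text
176.0939346045284 0.02565590935441353
81.29038015175604 0.025841975928546947
```

```bash
python3 - <<'E'
from h import *
d=grab('side');P=cloud(d)
cv2.imwrite('pics/se.png',cv2.resize(d['image'][255:335,300:400,::-1],None,fx=8,fy=7.5,interpolation=cv2.INTER_CUBIC))
d=grab('wrist');P=cloud(d)
k=(P[...,2]>.108)&(P[...,2]<.119)&(np.hypot(P[...,0]-.6217,P[...,1]+.083)<.04)
k[:,:300]=0;k[:,345:]=0
v,u=np.nonzero(k);w=np.array([onz(d,a,b,.116)[:2] for a,b in zip(u,v)],np.float32);print(cv2.minAreaRect(w),u.min(),u.max(),v.min(),v.max())
for v in (270,300,330,360,390):
    r=np.nonzero(k[v])[0];print(v,r.min() if len(r) else 0,r.max() if len(r) else 0)
E
```

```text
((0.6183675527572632, -0.08375681191682816), (0.06582148373126984, 0.016354944556951523), 26.15183448791504) 300 344 260 401
270 305 340
300 305 340
330 307 336
360 307 336
390 307 336
```

View pics/se.png

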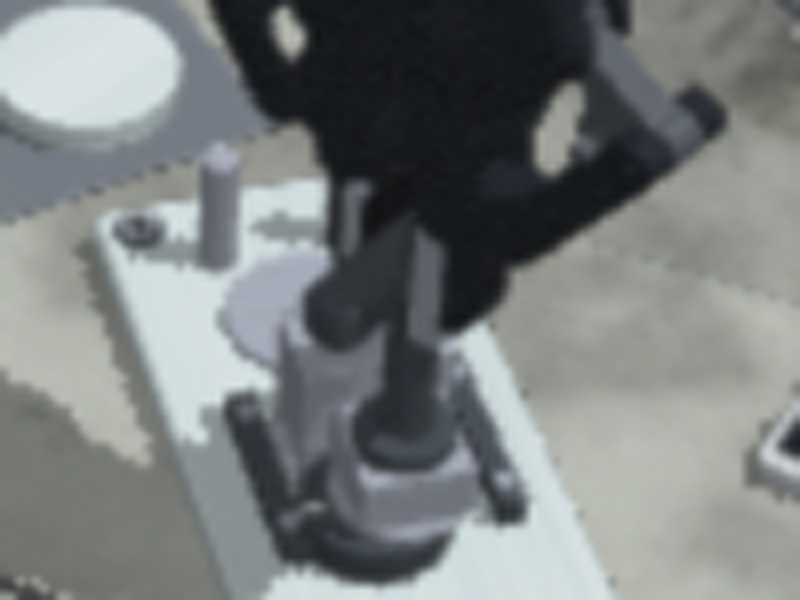

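>>> {"name": "carry_out", "arguments": {
  "steps": "-1 0 0 0 -0.05; -1 0 0 0 -0.1; -1 0 0 0 -0.15; -1 0 0 0 -0.15"
}}

```text
time_s: 12.12
eef_pos: [0.6217, -0.0831, 0.0912]
eef_rot: [-0.298, 0.955, 0.0, 0.003]
force: [0.0, 1.1, -0.6]
grip_width: 0.129
```

```bash
python3 rel.py; python3 - <<'E'
from h import *
d=grab('wrist');cv2.imwrite('pics/w10.png',cv2.resize(d['image'][215:300,270:370,::-1],None,fx=7,fy=7,interpolation=cv2.INTER_CUBIC))
d=grab('wrist');P=cloud(d)
k=(P[...,2]>.108)&(P[...,2]<.119)&(np.hypot(P[...,0]-.6217,P[...,1]+.083)<.04)
k[:,:300]=0;k[:,345:]=0
v,u=np.nonzero(k);w=np.array([onz(d,a,b,.116)[:2] for a,b in zip(u,v)],np.float32);print(cv2.minAreaRect(w),u.min(),u.max(),v.min(),v.max())
E
```

```text
now [ 0.6217 -0.0831  0.0912] yaw -145.36 tilt z [ 0.0052  0.0018 -1.    ] j [ 0.02  0.55  0.02  1.79 -0.02  0.79  2.23] t 12.12 F [ 0.   1.1 -0.6] M [ 0.22  0.02 -0.09] w 0.129
((0.6183397173881531, -0.08435390144586563), (0.06662150472402573, 0.01632804051041603), 33.1357307434082) 300 344 258 401
```

View pics/w10.png

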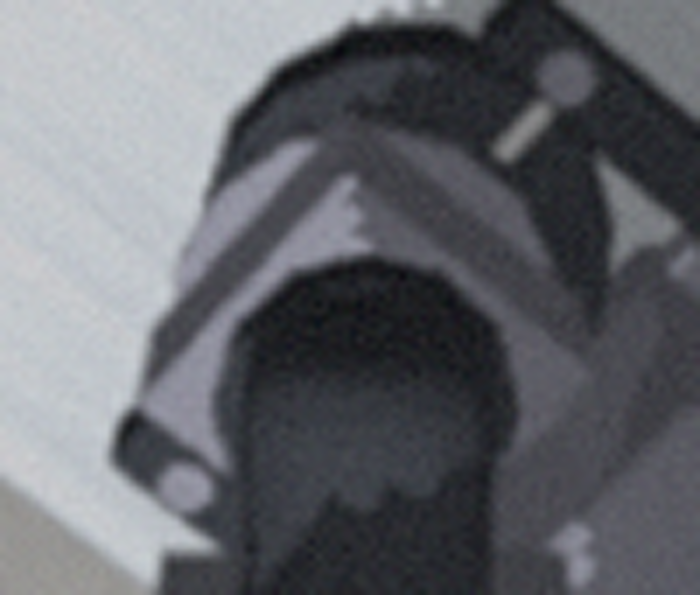

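```bash
python3 - <<'E'
from h import *
d=grab('wrist')
g=lambda x,y:onz(d,270+x/7,215+y/7,.044)[:2]
A,L,Rr=g(350,178),g(140,405),g(592,375)
for a,b in((L,A),(A,Rr)):
    v=b-a;print(np.degrees(np.arctan2(v[1],v[0])),np.linalg.norm(v))
P=cloud(d);s=d['s'];Rm=R.from_quat(s['eef_rot']).as_matrix()
for x,y in[(370,275),(370,290),(370,340),(260,400),(300,280)]:
    q=P[int(215+y/7),int(270+x/7)];print(x,y,q.round(4),(Rm.T@(q-s['eef_pos'])).round(4))
E
python3 jaw.py
```

```text
173.473032057824 0.02566883670286713
83.82747419545713 0.025508601185183676
370 275 [ 0.6103 -0.0897  0.0518] [0.0134 0.0011 0.0393]
370 290 [ 0.5938 -0.101   0.1048] [ 0.033   0.001  -0.0138]
370 340 [ 0.5939 -0.101   0.1115] [ 0.033   0.001  -0.0205]
260 400 [ 0.5982 -0.1044  0.1156] [ 0.0313 -0.0042 -0.0246]
300 280 [ 0.6145 -0.0933  0.0497] [ 0.012  -0.0043  0.0414]
top 104 jaw x range [-0.0111  0.0089] y [-0.0168  0.0164]
pad 0.010000393307453165
wrist 1081 jaw x range [-0.0134  0.0078] y [-0.0003  0.0167]
pad 0.010033576340081733
side 67 jaw x range [-0.0136  0.0083] y [-0.0159  0.0163]
pad 0.013864339149911567
```

>>> {"name": "carry_out", "arguments": {
  "steps": "-1 0 0 0 0.1; -1 0 0 0 0.2; -1 0 0 0 0.3; -1 0 0 0 0.3"
}}

```text
time_s: 12.92
eef_pos: [0.6217, -0.0829, 0.0911]
eef_rot: [-0.152, 0.988, 0.0, 0.003]
force: [-0.7, 0.6, -0.1]
grip_width: 0.132
```

```bash
python3 rel.py; python3 - <<'E'
from h import *
d=grab('wrist');cv2.imwrite('pics/w11.png',cv2.resize(d['image'][215:300,270:370,::-1],None,fx=7,fy=7,interpolation=cv2.INTER_CUBIC))
cv2.imwrite('pics/w11b.png',cv2.resize(d['image'][170:420,190:440,::-1],None,fx=2.4,fy=2.4,interpolation=cv2.INTER_CUBIC))
E
```

```text
now [ 0.6217 -0.0829  0.0911] yaw -162.46 tilt z [ 0.0049  0.0013 -1.    ] j [-0.04  0.55  0.1   1.8  -0.08  0.79  1.98] t 12.93 F [-0.7  0.6 -0.1] M [0.22 0.06 0.17] w 0.132
```

View pics/w11.png

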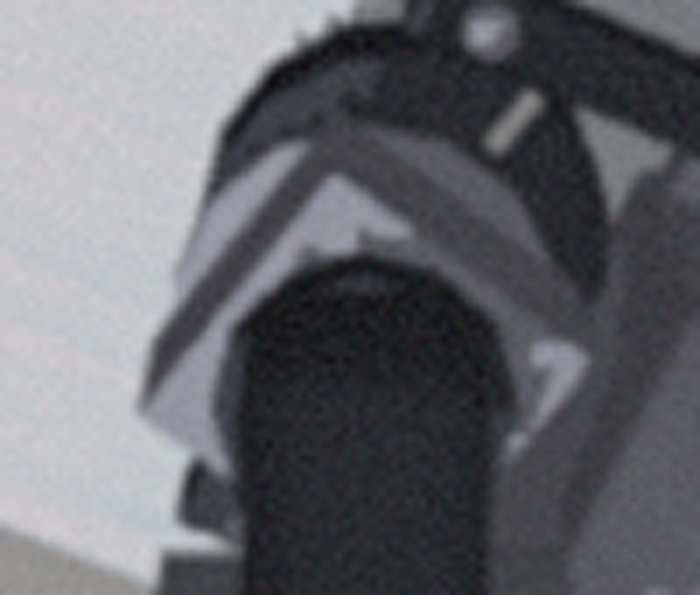

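View pics/w11b.png

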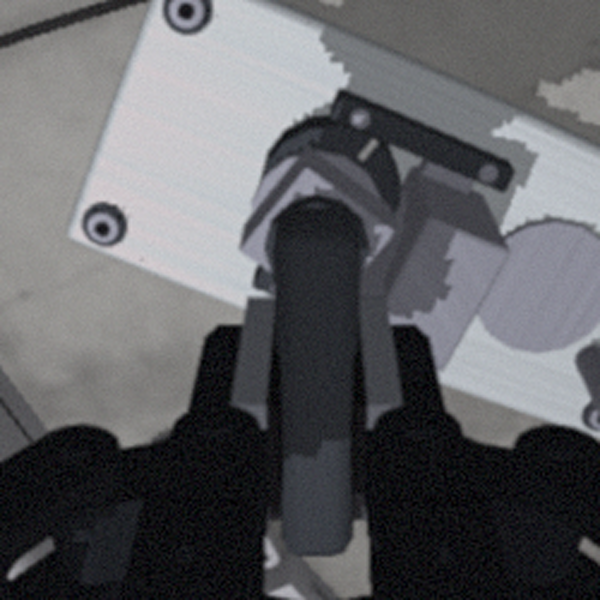

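```bash
python3 - <<'E'
from h import *
s=bot.sense();print(s['effort'].round(3),s['moment'].round(3))
d=grab('wrist')
g=lambda x,y:onz(d,270+x/7,215+y/7,.044)[:2]
A,L,Rr=g(332,175),g(143,405),g(590,350)
for a,b in((L,A),(A,Rr)):
    v=b-a;print(np.degrees(np.arctan2(v[1],v[0])),np.linalg.norm(v))
d=grab('wrist');P=cloud(d)
im=d['image'][300:410,270:370,::-1];cv2.imwrite('pics/w12.png',cv2.resize(im,None,fx=5,fy=5))
E
python3 jaw.py
```

```text
[  0.341 -58.236   3.723 -22.556   0.117  -0.119  -0.224] [0.192 0.055 0.069]
159.67247624639595 0.02480747588163505
71.84772840973908 0.025235394905548547
top 28 jaw x range [-0.0109  0.0104] y [-0.005   0.0169]
pad 0.010340359482874352
wrist 1723 jaw x range [-0.0121  0.0091] y [-0.0127  0.0165]
pad 0.010823948064605226
side 80 jaw x range [-0.0129  0.0075] y [-0.0163  0.0166]
pad 0.01106327559760044
```

View pics/w12.png

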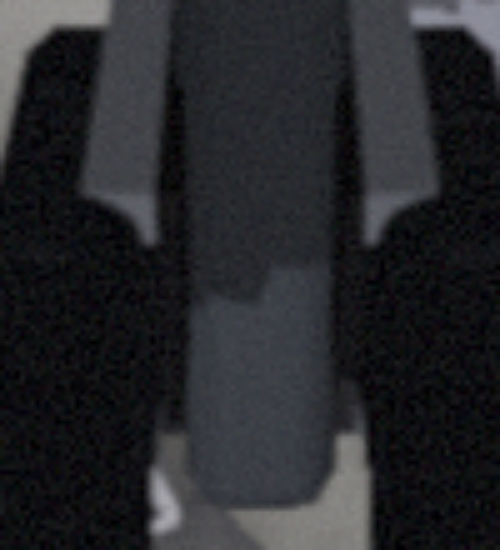

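>>> {"name": "carry_out", "arguments": {
  "steps": "-1 0 0 -0.01 0; -1 0 0 -0.02 0; -1 0 0 -0.04 0; -1 0 0 -0.06 0; -1 0 0 -0.06 0"
}}

```text
time_s: 13.85
eef_pos: [0.6231, -0.0836, 0.1543]
eef_rot: [-0.152, 0.988, -0.0, 0.005]
force: [0.5, -0.1, -1.2]
grip_width: 0.128
```

```bash
python3 rel.py; python3 - <<'E'
from h import *
d=grab('side');cv2.imwrite('pics/s12.png',cv2.resize(d['image'][240:340,300:400,::-1],None,fx=8,fy=6,interpolation=cv2.INTER_CUBIC))
d=grab('wrist');cv2.imwrite('pics/w13.png',cv2.resize(d['image'][170:420,190:440,::-1],None,fx=2.4,fy=2.4,interpolation=cv2.INTER_CUBIC))
E
```

```text
now [ 0.6231 -0.0836  0.1543] yaw -162.51 tilt z [ 0.0102  0.0015 -0.9999] j [-0.05  0.48  0.11  1.76 -0.07  0.9   1.97] t 13.85 F [ 0.5 -0.1 -1.2] M [-0.01  0.   -0.01] w 0.128
```

View pics/s12.png

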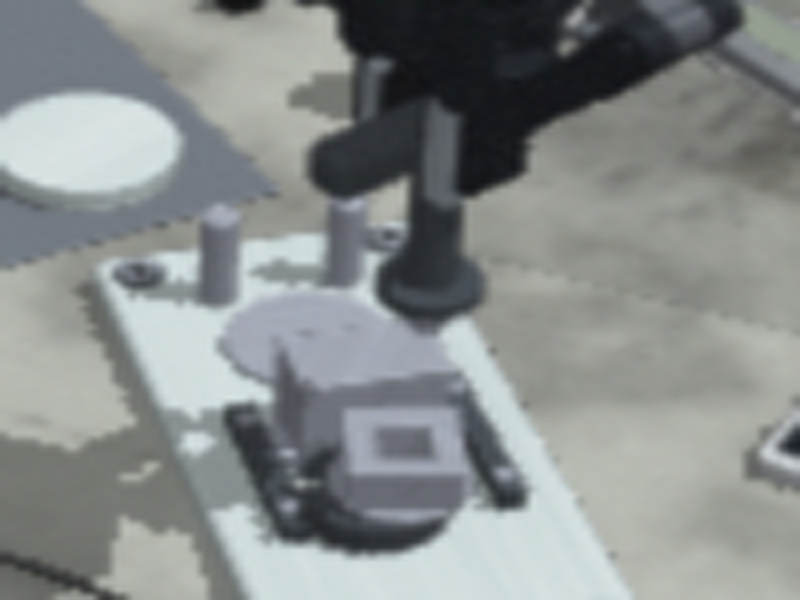

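View pics/w13.png

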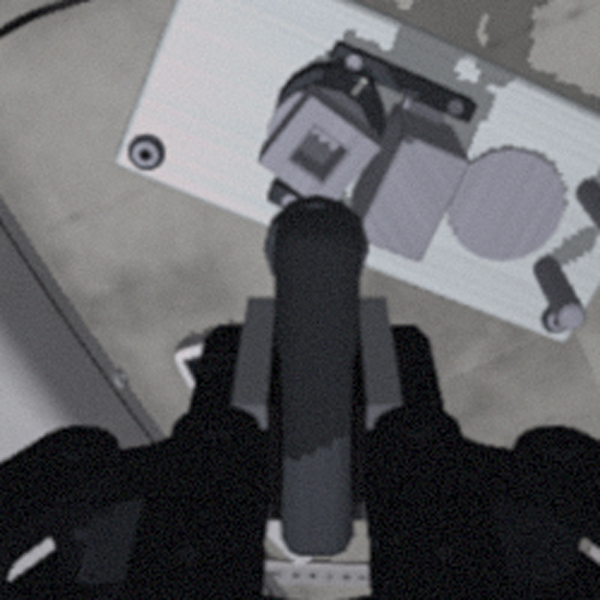

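```bash
cat > head.py <<'E'
from h import *
d=grab('wrist');s=d['s'];Rm=R.from_quat(s['eef_rot']).as_matrix();p=s['eef_pos'];P=cloud(d)
k=(np.abs(P[...,2]-.0448)<.003)&(np.hypot(P[...,0]-.621,P[...,1]+.082)<.025)
nn,l,st,c=cv2.connectedComponentsWithStats(k.astype(np.uint8));i=1+np.argmax(st[1:,4]);k=(l==i)
v,u=np.nonzero(k);w=np.array([(Rm.T@(onz(d,a,b,.044)-p))[:2] for a,b in zip(u,v)],np.float32)
r=cv2.minAreaRect(w);print('head in tool',r,k.sum(),'z',np.median(P[k][:,2]))
wz=np.array([onz(d,a,b,.044)[:2] for a,b in zip(u,v)],np.float32);print('world',cv2.minAreaRect(wz))
E
python3 head.py; python3 wk.py .6215 -.0825 .04 .06 .06 top
```

```text
head in tool ((0.0014973757788538933, 0.0005481913685798645), (0.026990080252289772, 0.02683679573237896), 38.31012725830078) 993 z 0.044770044849087365
world ((0.6204448342323303, -0.08296078443527222), (0.026836993172764778, 0.02699030190706253), 69.19319152832031)
[399.7 243.5] 160 z 0.0511 ((0.6248294115066528, -0.05096834897994995), (0.021262239664793015, 0.03743219003081322), 87.26210021972656) circ ((0.6246898770332336, -0.05137328431010246), 0.020174549892544746)
[415.5 247. ] 74 z 0.0443 ((0.6145184636116028, -0.07966288924217224), (0.026991046965122223, 0.014485213905572891), 81.22252655029297) circ ((0.6147993206977844, -0.07993756234645844), 0.013995392248034477)
```

```bash
python3 rel.py '.6210 -.0828 .1543 159.2; .6210 -.0828 .108 159.2;.6210 -.0828 .091 159.2'
```

```text
now [ 0.6208 -0.083   0.1507] yaw -162.48 tilt z [ 0.0039  0.0019 -1.    ] j [-0.05  0.48  0.11  1.76 -0.07  0.9   1.97] t 14.05 F [ 0.1  0.6 -1.1] M [-0.04 -0.02  0.  ] w 0.13
.6210 -.0828 .1543 159.2 -> [-0.0003  0.0002 -0.0036] turn 0.669 dist 0.004
 .6210 -.0828 .108 159.2 -> [-0.0001  0.0001  0.0427] turn 0.669 dist 0.043
.6210 -.0828 .091 159.2 -> [0.     0.0001 0.0597] turn 0.669 dist 0.06
```

>>> {"name": "carry_out", "arguments": {
  "steps": "-1 0 0 0 0.18; -1 0 0 0 0.36; -1 0 0 0 0.54; -1 0 0 0 0.669; -1 0 0 0.02 0.669; -1 0 0 0.03 0.669; -1 0 0 0.03 0.669"
}}

```text
time_s: 14.92
eef_pos: [0.62, -0.0829, 0.1194]
eef_rot: [0.181, 0.984, 0.001, 0.0]
force: [-0.7, -0.1, -0.8]
grip_width: 0.13
```

```bash
python3 rel.py; python3 head.py;python3 rel.py; python3 - <<'E'
from h import *
d=grab('wrist');cv2.imwrite('pics/w14.png',cv2.resize(d['image'][200:300,260:390,::-1],None,fx=6,fy=6,interpolation=cv2.INTER_CUBIC))
d=grab('side');cv2.imwrite('pics/s14.png',cv2.resize(d['image'][240:340,300:400,::-1],None,fx=8,fy=6,interpolation=cv2.INTER_CUBIC))
E
```

```text
now [ 0.62   -0.0829  0.1194] yaw 159.19 tilt z [ 0.0013  0.0019 -1.    ] j [-0.16  0.53  0.26  1.79 -0.18  0.85  1.39] t 14.93 F [-0.7 -0.1 -0.8] M [ 0.02 -0.01  0.05] w 0.13
head in tool ((0.0009631561115384102, 1.6987323760986328e-05), (0.024966010823845863, 0.026207128539681435), 0.02099088579416275) 799 z 0.04476464725512791
world ((0.6191869378089905, -0.08239106833934784), (0.026207204908132553, 0.024966014549136162), 69.17269134521484)
now [ 0.6207 -0.083   0.1203] yaw 159.18 tilt z [ 0.0029  0.0018 -1.    ] j [-0.16  0.53  0.26  1.79 -0.18  0.85  1.39] t 14.97 F [ 0.5  0.3 -0.7] M [ 0.05 -0.01  0.04] w 0.133
```

View pics/w14.png

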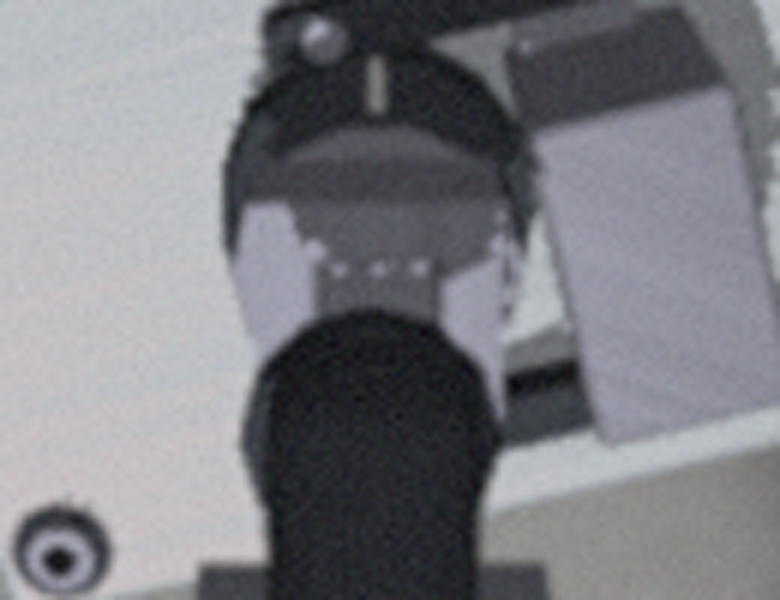

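View pics/s14.png

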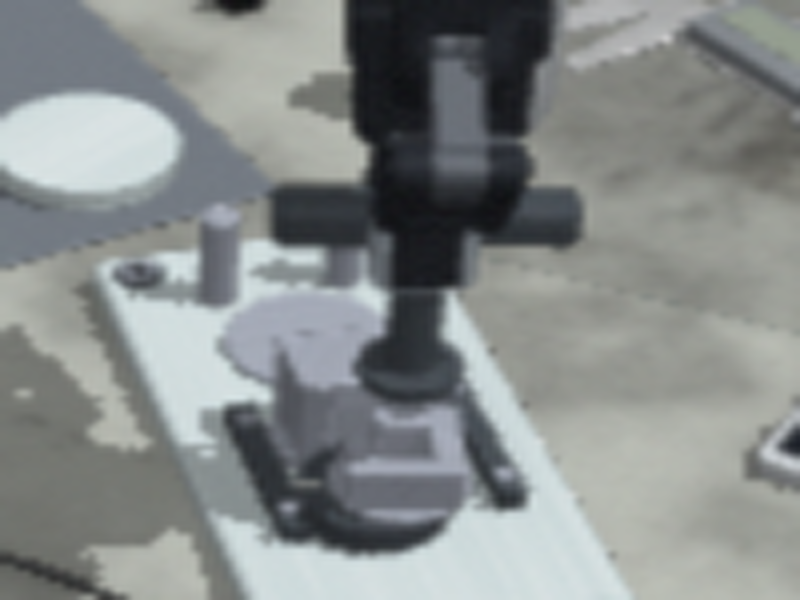

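```bash
python3 rel.py '.6204 -.0827 .101 159.2;.6204 -.0827 .0905 159.2'
```

```text
now [ 0.6213 -0.0832  0.1211] yaw 159.17 tilt z [ 0.0047  0.0018 -1.    ] j [-0.16  0.52  0.26  1.79 -0.18  0.85  1.39] t 15.07 F [ 0.  -0.8 -1.3] M [-0.01  0.02 -0.03] w 0.129
.6204 -.0827 .101 159.2 -> [0.0011 0.     0.0201] turn -0.0 dist 0.02
.6204 -.0827 .0905 159.2 -> [0.0011 0.     0.0306] turn -0.0 dist 0.031
```

>>> {"name": "carry_out", "arguments": {
  "steps": "-1 0.001 0 0.01 0; -1 0.001 0 0.02 0; -1 0.001 0 0.02 0; -1 0.001 0 0.025 0; -1 0.001 0 0.031 0; -1 0.001 0 0.031 0; -1 0.001 0 0.031 0"
}}

```text
time_s: 15.95
eef_pos: [0.6213, -0.0829, 0.0911]
eef_rot: [0.181, 0.984, 0.001, 0.003]
force: [0.2, -0.2, 6.2]
grip_width: 0.131
```

```bash
python3 rel.py
```

```text
now [ 0.6213 -0.0829  0.0911] yaw 159.17 tilt z [ 0.0064  0.0019 -1.    ] j [-0.15  0.56  0.25  1.81 -0.19  0.79  1.4 ] t 15.95 F [ 0.2 -0.2  6.2] M [-0.03  0.13  0.  ] w 0.131
```

>>> {"name": "carry_out", "arguments": {
  "steps": "-1 0 0 0 -0.08; -1 0 0 0 -0.16; -1 0 0 0 -0.24; -1 0 0 0 -0.3; -1 0 0 0 -0.3"
}}

```text
time_s: 16.58
eef_pos: [0.6215, -0.0828, 0.0912]
eef_rot: [0.032, 0.999, 0.001, 0.003]
force: [1.0, 0.7, 1.2]
grip_width: 0.126
```

```bash
cat > hv.py <<'E'
from h import *
import sys
d=grab('wrist');s=d['s'];Rm=R.from_quat(s['eef_rot']).as_matrix();p=s['eef_pos']
cv2.imwrite('pics/'+sys.argv[1],cv2.resize(d['image'][215:300,270:370,::-1],None,fx=7,fy=7,interpolation=cv2.INTER_CUBIC))
E
python3 rel.py; python3 hv.py w15.png
```

```text
now [ 0.6215 -0.0828  0.0912] yaw 176.32 tilt z [ 0.0069  0.0022 -1.    ] j [-0.09  0.56  0.17  1.8  -0.13  0.79  1.65] t 16.57 F [1.  0.7 1.2] M [ 0.11 -0.16  0.03] w 0.126
```

View pics/w15.png

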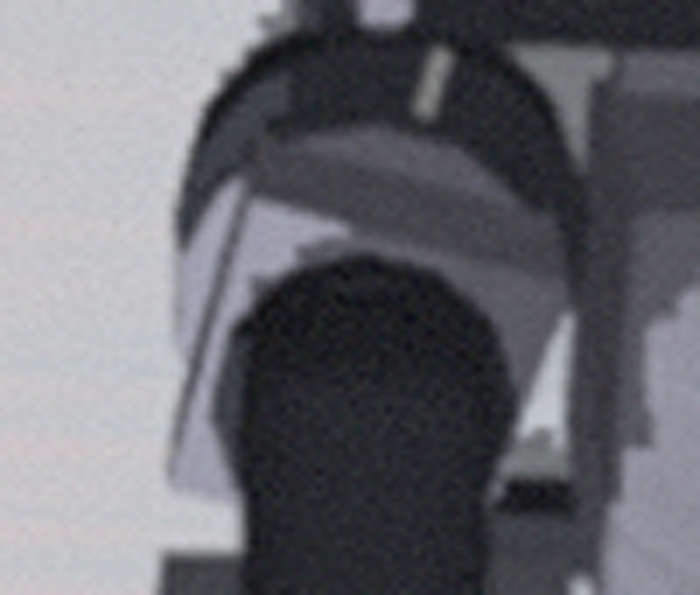

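>>> {"name": "carry_out", "arguments": {
  "steps": "-1 0 0 0 -0.06; -1 0 0 0 -0.12; -1 0 0 0 -0.18; -1 0 0 0 -0.24; -1 0 0 0 -0.24"
}}

```text
time_s: 17.25
eef_pos: [0.6215, -0.0829, 0.0912]
eef_rot: [-0.087, 0.996, 0.001, 0.004]
force: [0.2, 0.2, 0.9]
grip_width: 0.131
```

```bash
python3 rel.py; python3 hv.py w16.png
```

```text
now [ 0.6215 -0.0829  0.0912] yaw -170.06 tilt z [ 0.007   0.0022 -1.    ] j [-0.05  0.55  0.11  1.8  -0.09  0.79  1.85] t 17.25 F [0.2 0.2 0.9] M [-0.03 -0.11 -0.04] w 0.131
```

View pics/w16.png

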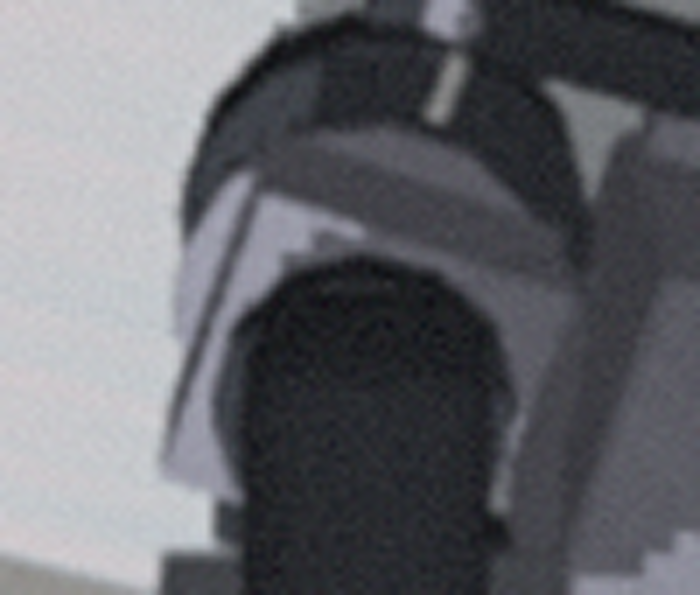

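>>> {"name": "carry_out", "arguments": {
  "steps": "-1 0 0 0 -0.06; -1 0 0 0 -0.12; -1 0 0 0 -0.12; -1 0 0 0 -0.12"
}}

```text
time_s: 17.8
eef_pos: [0.6215, -0.0829, 0.0911]
eef_rot: [-0.145, 0.989, 0.001, 0.004]
force: [0.4, 0.3, 1.0]
grip_width: 0.131
```

```bash
python3 rel.py; python3 hv.py w17.png; python3 jaw.py
```

```text
now [ 0.6215 -0.0829  0.0911] yaw -163.31 tilt z [ 0.0069  0.0021 -1.    ] j [-0.03  0.55  0.08  1.8  -0.06  0.79  1.95] t 17.8 F [0.4 0.3 1. ] M [-0.04 -0.1  -0.12] w 0.131
top 30 jaw x range [-0.0128  0.009 ] y [0.006  0.0166]
pad 0.01022540751231413
wrist 1702 jaw x range [-0.0133  0.0079] y [-0.0125  0.0164]
pad 0.010066230415510758
side 83 jaw x range [-0.0136  0.0054] y [-0.016   0.0165]
pad 0.010962860804161461
```

View pics/w17.png

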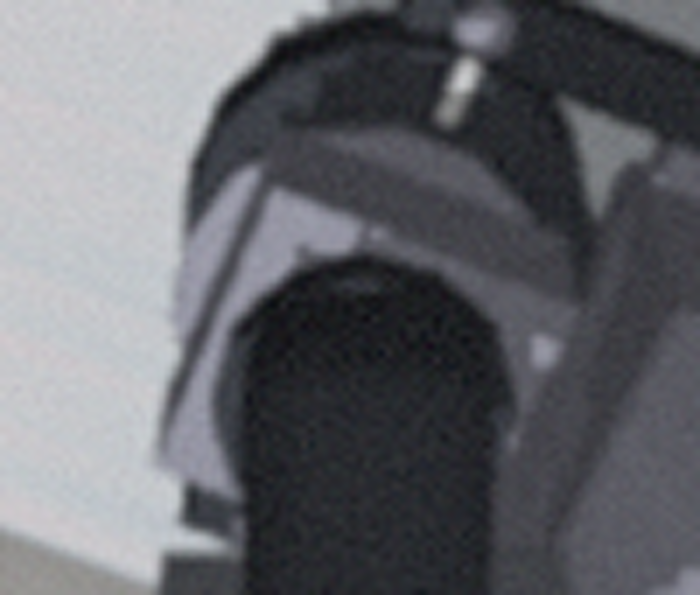

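```bash
python3 - <<'E'
from h import *
d=grab('wrist')
g=lambda x,y:onz(d,270+x/7,215+y/7,.044)[:2]
A,L,Rr=g(270,185),g(163,462),g(580,303)
for a,b in((L,A),(A,Rr)):
    v=b-a;print(np.degrees(np.arctan2(v[1],v[0])),np.linalg.norm(v))
E
```

```text
176.1119475221054 0.025462839533706868
84.6623699165284 0.026292963924141613
```

>>> {"name": "carry_out", "arguments": {
  "steps": "-1 0 0 0 -0.06; -1 0 0 0 -0.12; -1 0 0 0 -0.12; -1 0 0 -0.02 -0.12; -1 0 0 -0.05 -0.12; -1 0 0 -0.06 -0.12; -1 0 0 -0.06 -0.12"
}}

```text
time_s: 18.92
eef_pos: [0.6213, -0.083, 0.1518]
eef_rot: [-0.205, 0.979, 0.0, 0.004]
force: [-0.6, 0.6, -1.2]
grip_width: 0.126
```

```bash
python3 rel.py '.4425 -.1239 .137 154.93'; python3 head.py; python3 jaw.py;python3 - <<'E'
from h import *
d=grab('wrist','w18.png')
E
```

```text
now [ 0.6213 -0.083   0.1518] yaw -156.38 tilt z [ 0.0081  0.002  -1.    ] j [-0.01  0.48  0.06  1.76 -0.04  0.9   2.05] t 18.93 F [-0.6  0.6 -1.2] M [ 0.03 -0.04 -0.04] w 0.126
.4425 -.1239 .137 154.93 -> [0.1804 0.0342 0.0133] turn 0.85 dist 0.184
head in tool ((0.0017545190639793873, 0.000581882894039154), (0.027964331209659576, 0.027030855417251587), 29.21558380126953) 1008 z 0.044750144091972685
world ((0.6203475594520569, -0.08292141556739807), (0.027030959725379944, 0.027965301647782326), 84.40457916259766)
top 110 jaw x range [-0.012  0.009] y [-0.0158  0.0165]
pad 0.010135294114560803
wrist 1229 jaw x range [-0.0132  0.0078] y [-0.0154  0.0165]
pad 0.010390909897927538
side 170 jaw x range [-0.0133  0.0081] y [-0.0162  0.0166]
pad 0.013645573489324034
```

View pics/w18.png

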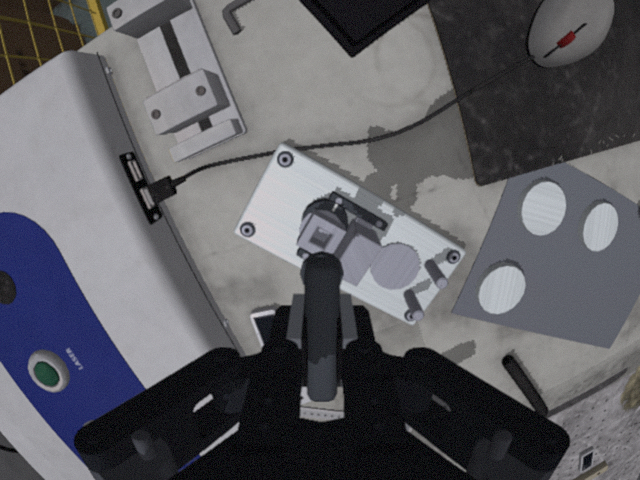

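>>> {"name": "carry_out", "arguments": {
  "steps": "-1 0.18 0.034 0.013 0.18; -1 0.18 0.034 0.013 0.36; -1 0.18 0.034 0.013 0.54; -1 0.18 0.034 0.013 0.72; -1 0.18 0.034 0.013 0.85; -1 0.18 0.034 0.013 0.85; -1 0.18 0.034 0.013 0.85; -1 0.18 0.034 0.013 0.85"
}}

```text
time_s: 20.18
eef_pos: [0.442, -0.1239, 0.136]
eef_rot: [0.216, 0.976, 0.002, 0.002]
force: [-0.5, -0.2, -1.2]
grip_width: 0.131
```

```bash
python3 rel.py '.4425 -.1239 .1 154.93;.4425 -.1239 .0755 154.93'; python3 - <<'E'
from h import *
d=grab('wrist');cv2.imwrite('pics/w19.png',cv2.resize(d['image'][140:320,230:410,::-1],None,fx=4,fy=3.3,interpolation=cv2.INTER_CUBIC))
d=grab('side');cv2.imwrite('pics/s19.png',cv2.resize(d['image'][300:410,210:310,::-1],None,fx=6,fy=5,interpolation=cv2.INTER_CUBIC))
E
```

```text
now [ 0.442  -0.1239  0.136 ] yaw 155.02 tilt z [ 0.0047  0.0022 -1.    ] j [-0.07  0.25  0.25  2.16 -0.1   0.73  1.37] t 20.18 F [-0.5 -0.2 -1.2] M [-0.02  0.04  0.01] w 0.131
.4425 -.1239 .1 154.93 -> [-0.0004  0.      0.036 ] turn 0.002 dist 0.036
.4425 -.1239 .0755 154.93 -> [-0.0003 -0.0001  0.0605] turn 0.002 dist 0.06
```

View pics/w19.png

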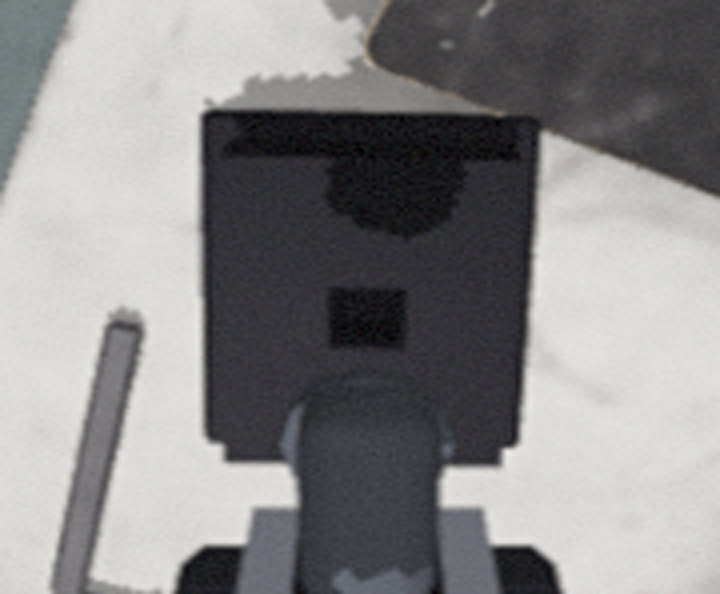

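View pics/s19.png

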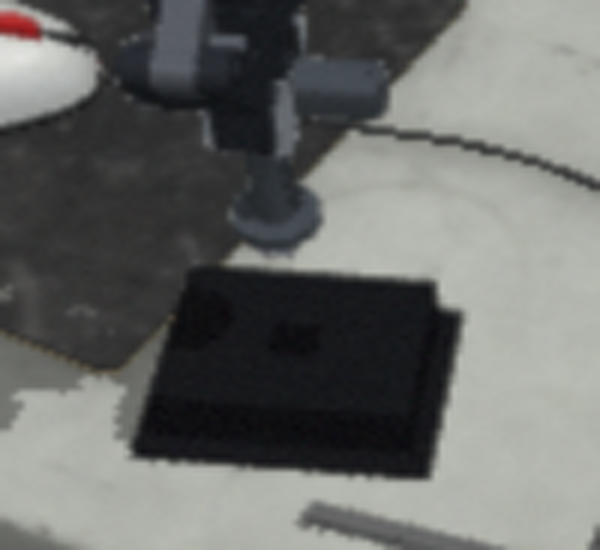

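>>> {"name": "carry_out", "arguments": {
  "steps": "-1 0 0 0.02 0.002; -1 0 0 0.036 0.002; -1 0 0 0.036 0.002; -1 0 0 0.042 0.002; -1 0 0 0.048 0.002; -1 0 0 0.048 0.002"
}}

```text
time_s: 21.02
eef_pos: [0.442, -0.1238, 0.0878]
eef_rot: [0.218, 0.976, 0.002, 0.002]
force: [-0.1, -0.3, -0.9]
grip_width: 0.128
```

```bash
python3 rel.py '.4425 -.1239 .0755 154.93'
```

```text
now [ 0.442  -0.1238  0.0878] yaw 154.87 tilt z [ 0.0043  0.0022 -1.    ] j [-0.05  0.34  0.23  2.2  -0.14  0.61  1.4 ] t 21.02 F [-0.1 -0.3 -0.9] M [-0.05  0.02 -0.02] w 0.128
.4425 -.1239 .0755 154.93 -> [-0.0005  0.0001  0.0123] turn -0.001 dist 0.012
```

>>> {"name": "carry_out", "arguments": {
  "steps": "-1 0 0 0.004 0; -1 0 0 0.008 0; -1 0 0 0.012 0; -1 0 0 0.012 0; -1 0 0 0.012 0"
}}

```text
time_s: 21.65
eef_pos: [0.4421, -0.1238, 0.0758]
eef_rot: [0.218, 0.976, 0.002, 0.002]
force: [-0.1, -0.1, -1.0]
grip_width: 0.13
```

```bash
python3 rel.py
```

```text
now [ 0.4421 -0.1238  0.0758] yaw 154.87 tilt z [ 0.0043  0.0022 -1.    ] j [-0.04  0.36  0.22  2.2  -0.15  0.58  1.41] t 21.65 F [-0.1 -0.1 -1. ] M [-0.05  0.    0.01] w 0.13
```

>>> {"name": "carry_out", "arguments": {
  "steps": "-0.3 0 0 0 0; -0.3 0 0 0 0; -0.3 0 0 0 0; -0.3 0 0 -0.04 0; -0.3 0 0 -0.1 0; 0.5 0 0 -0.14 0; 0.5 0 0 -0.14 0"
}}

```text
time_s: 22.52
eef_pos: [0.4436, -0.1245, 0.2189]
eef_rot: [0.218, 0.976, 0.002, 0.005]
force: [0.3, -0.1, 0.2]
grip_width: 0.742
```

```bash
python3 m1.py; python3 rel.py '.6118 .0953 .12 84'; python3 - <<'E'
from h import *
d=grab('side');cv2.imwrite('pics/s20.png',cv2.resize(d['image'][300:410,210:310,::-1],None,fx=6,fy=5,interpolation=cv2.INTER_CUBIC))
d=grab('wrist','w20.png')
s=d['s'];Rm=R.from_quat(s['eef_rot']).as_matrix();p=s['eef_pos'];P=cloud(d)
Q=(P-p)@Rm; k=(np.abs(Q[...,0])<.016)&(np.abs(Q[...,1])<.06)&(Q[...,2]>-.04)&(Q[...,2]<.02)
for sg in(-1,1):
    kk=k&(Q[...,1]*sg>.01);q=Q[kk];print(sg,kk.sum(),'tip z max',np.percentile(q[:,2],[50,95,99.5]).round(4),'inner y',np.percentile(q[:,1]*sg,[1,5,95]).round(4),'x',np.percentile(q[:,0],[1,99]).round(4))
E
```

```text
top disc px [325.1618 252.9685] ((0.6121096014976501, 0.09593939036130905), 0.024513250216841698) cent [0.612  0.0957 0.012 ]
top disc px [328.1645 294.5455] ((0.5285136699676514, 0.09187683463096619), 0.02423711307346821) cent [0.5283 0.0918 0.012 ]
top disc px [289.5323 303.7047] ((0.5122637152671814, 0.16906091570854187), 0.02424321323633194) cent [0.5121 0.1689 0.012 ]
top handle px 446.49367088607596 344.3544303797468 158 0.10012472358302998 ((0.42903071641921997, -0.11606646329164505), (0.014944975264370441, 0.03298749029636383), 66.42765808105469)
top knob 255.1412213740458 330.58015267175574 ((0.4611712694168091, 0.23384854197502136), 0.020082570612430573) 0.028639641265939597
top insert 255.34615384615384 332.65384615384613 [0.4573 0.2347 0.028 ]
side disc px [309.6724 262.9828] ((0.6123210787773132, 0.09639769792556763), 0.021631618961691856) cent [0.6116 0.097  0.012 ]
side disc px [272.5503 274.2646] ((0.5278297662734985, 0.09197800606489182), 0.022284626960754395) cent [0.5301 0.0917 0.012 ]
side handle px 255.6517094017094 342.30128205128204 468 0.09894425322719563 ((0.44189023971557617, -0.12892866134643555), (0.021556423977017403, 0.06487852334976196), 64.50386810302734)
side knob 217.91044776119404 236.11940298507463 ((0.45304009318351746, 0.22845126688480377), 0.02369987592101097) 0.025095978261284846
side insert 220.6 233.6 [0.4569 0.2352 0.028 ]
now [ 0.4413 -0.124   0.2157] yaw 154.87 tilt z [ 0.0047  0.0025 -1.    ] j [-0.11  0.13  0.27  2.09 -0.05  0.93  1.32] t 22.62 F [-0.5  0.3  0. ] M [-0.03  0.04 -0.01] w 0.751
.6118 .0953 .12 84 -> [-0.0609  0.2705  0.0971] turn 1.237 dist 0.294
-1 2096 tip z max [-0.0271 -0.0112 -0.0075] inner y [0.0324 0.0326 0.0451] x [-0.0092  0.0131]
1 2089 tip z max [-0.0267 -0.0112 -0.0077] inner y [0.0309 0.031  0.0435] x [-0.0091  0.0131]
```

View pics/s20.png

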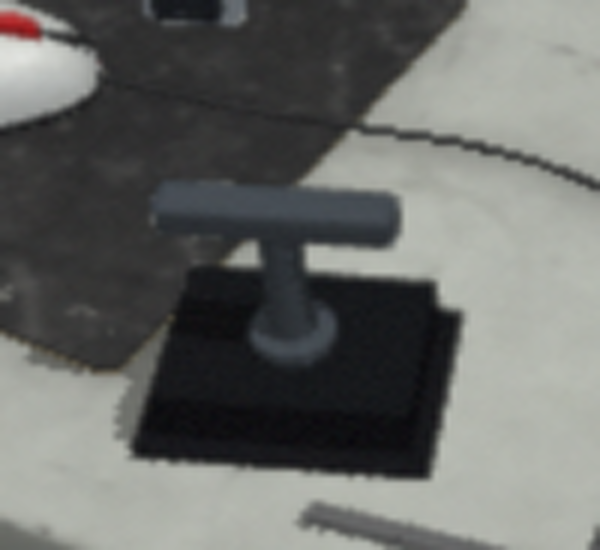

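>>> {"name": "carry_out", "arguments": {
  "steps": "0.5 -0.06 0.27 0.05 0.18; 0.5 -0.06 0.27 0.05 0.36; 0.5 -0.06 0.27 0.05 0.54; 0.5 -0.06 0.27 0.09 0.72; 0.5 -0.06 0.27 0.09 0.9; 0.5 -0.06 0.27 0.097 1.08; 0.5 -0.06 0.27 0.097 1.237; 0.5 -0.06 0.27 0.097 1.237; 0.5 -0.06 0.27 0.097 1.237"
}}

```text
time_s: 23.85
eef_pos: [0.6093, 0.0951, 0.1178]
eef_rot: [0.742, 0.67, 0.001, -0.0]
force: [-0.5, 0.1, -0.5]
grip_width: 0.748
```

```bash
python3 rel.py '.6117 .0949 .05 84; .6117 .0949 .0 84'; python3 - <<'E'
from h import *
d=grab('wrist','w21.png')
P=cloud(d)
E
python3 wk.py .612 .095 .008 .016 .04 wrist
```

```text
now [0.6093 0.0951 0.1178] yaw 84.16 tilt z [ 8.0e-04  1.9e-03 -1.0e+00] j [-0.53  0.53  0.37  1.82 -0.25  0.84 -0.14] t 23.85 F [-0.5  0.1 -0.5] M [ 0.02 -0.    0.01] w 0.748
.6117 .0949 .05 84 -> [-0.0001  0.0024  0.0678] turn 0.003 dist 0.068
 .6117 .0949 .0 84 -> [-0.0002  0.0024  0.1178] turn 0.003 dist 0.118
[324.6 233.9] 3702 z 0.0128 ((0.6102157235145569, 0.09625013172626495), (0.04966651648283005, 0.04900534823536873), 84.0744857788086) circ ((0.6103563904762268, 0.0958474799990654), 0.025326581671833992)
```

View pics/w21.png

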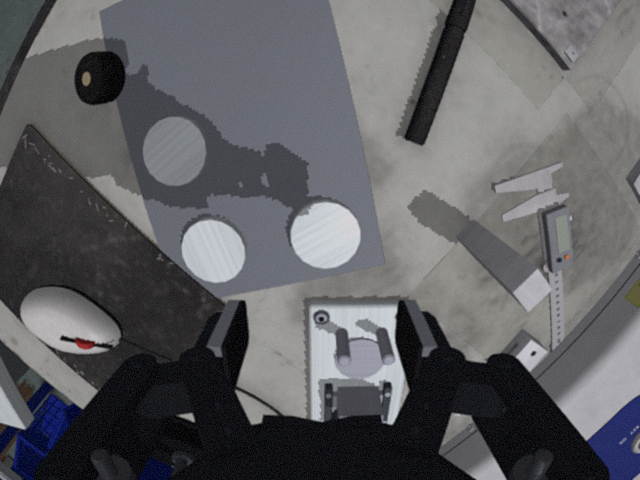

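>>> {"name": "carry_out", "arguments": {
  "steps": "0.5 0 0.002 0.06 0; 0.5 0 0.002 0.1 0; 0.5 0 0.002 0.117 0; 0.5 0 0.002 0.117 0; -0.1 0 0.002 0.117 0; -0.1 0 0.002 0.117 0; -1 0 0.002 0.117 0; -1 0 0.002 0.117 0; -1 0 0.002 0.117 0",
  "grip_force": 50
}}

```text
time_s: 25.08
eef_pos: [0.6134, 0.0952, 0.0035]
eef_rot: [0.743, 0.67, 0.003, 0.001]
force: [-0.8, -0.6, 7.7]
grip_width: 0.542
```

```bash
python3 rel.py ; python3 - <<'E'
from h import *
d=grab('side');cv2.imwrite('pics/s21.png',cv2.resize(d['image'][220:320,260:380,::-1],None,fx=6,fy=5,interpolation=cv2.INTER_CUBIC))
E
```

```text
now [0.6134 0.0952 0.0035] yaw 84.08 tilt z [ 0.0052  0.0033 -1.    ] j [-0.47  0.69  0.3   1.86 -0.33  0.63 -0.08] t 25.07 F [-0.8 -0.6  7.7] M [-0.12  0.19 -0.01] w 0.542
```

View pics/s21.png

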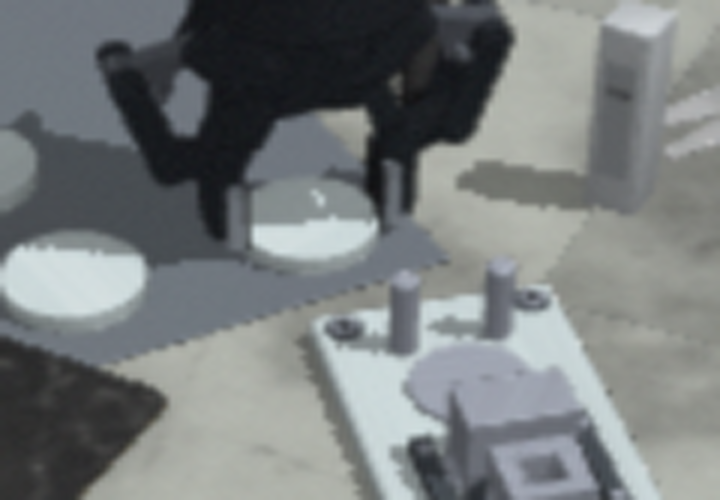

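```bash
python3 rel.py '.6284 -.015 .09 84.1'
```

```text
now [0.6135 0.0953 0.0035] yaw 84.08 tilt z [ 0.0052  0.0033 -1.    ] j [-0.47  0.69  0.3   1.86 -0.33  0.63 -0.08] t 25.12 F [-0.8 -1.1  7.7] M [-0.07  0.18  0.02] w 0.544
.6284 -.015 .09 84.1 -> [-0.1078  0.0266 -0.0868] turn -0.0 dist 0.141
```

>>> {"name": "carry_out", "arguments": {
  "steps": "-1 0 0 -0.03 0; -1 0 0 -0.06 0; -1 0 0 -0.086 0; -1 0 0 -0.086 0"
}}

```text
time_s: 25.62
eef_pos: [0.6149, 0.0954, 0.0924]
eef_rot: [0.743, 0.67, 0.006, 0.002]
force: [-0.1, -0.2, -1.0]
grip_width: 0.546
```

```bash
python3 rel.py '.6284 -.015 .09 84.1';python3 - <<'E'
from h import *
d=grab('wrist','w22.png')
E
python3 jaw.py
```

```text
now [0.6149 0.0954 0.0924] yaw 84.09 tilt z [ 0.0105  0.0049 -0.9999] j [-0.52  0.57  0.36  1.83 -0.28  0.78 -0.12] t 25.62 F [-0.1 -0.2 -1. ] M [ 0.03  0.03 -0.02] w 0.546
.6284 -.015 .09 84.1 -> [-0.1084  0.0248  0.002 ] turn -0.0 dist 0.111
top 163 jaw x range [-0.0125  0.009 ] y [-0.0162  0.0163]
pad 0.01016531989539758
pad 0.011041565279381344
side 186 jaw x range [-0.0136  0.0086] y [-0.0164  0.0162]
pad 0.014432790036859528
```

View pics/w22.png

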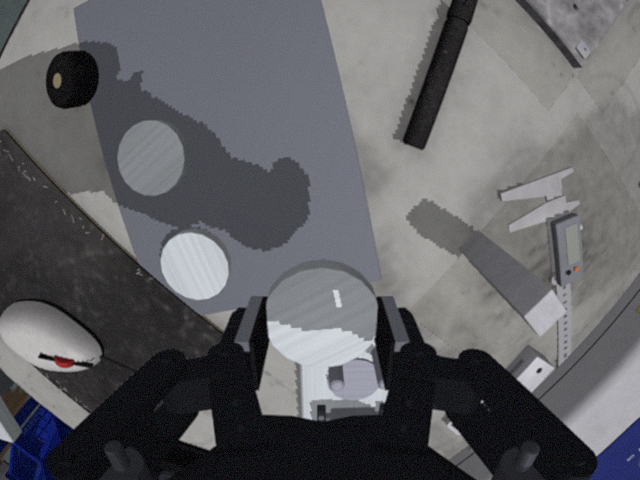

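```bash
cat > dt.py <<'E'
from h import *
d=grab('wrist');s=d['s'];Rm=R.from_quat(s['eef_rot']).as_matrix();p=s['eef_pos'];P=cloud(d)
Q=(P-p)@Rm
# disc top surface in tool: z ~ -.0085
im=d['image'].astype(int)
k=(np.abs(Q[...,2]+.009)<.004)&(np.hypot(Q[...,0],Q[...,1])<.032)&(im.min(2)>105)
k=cv2.morphologyEx(k.astype(np.uint8),cv2.MORPH_OPEN,np.ones((3,3)))
v,u=np.nonzero(k);z0=np.median(Q[k>0][:,2])
K=[]
Rc,o,_=cam(d)
for a,b in zip(u,v):
    oo,q=ray(d,a,b);ot=Rm.T@(oo-p);qt=Rm.T@q;K.append((ot+qt*(z0-ot[2])/qt[2])[:2])
K=np.array(K,np.float32);print('z',z0,'circ',cv2.minEnclosingCircle(K),'ext',K.min(0),K.max(0))
E
python3 dt.py; python3 rel.py '.6284 -.015 .09 84.1'
```

```text
z -0.009249553885978092 circ ((0.00019660209363792092, -0.0017521539703011513), 0.024957021698355675) ext [-0.02404105 -0.02490835] [0.02448468 0.02146026]
now [0.6122 0.095  0.0884] yaw 84.1 tilt z [ 0.0034  0.0028 -1.    ] j [-0.52  0.57  0.36  1.83 -0.28  0.78 -0.12] t 25.88 F [ 0.2  0.1 -1.7] M [-0.    0.02  0.03] w 0.536
.6284 -.015 .09 84.1 -> [-0.1077  0.0275 -0.0018] turn -0.0 dist 0.111
```

>>> {"name": "carry_out", "arguments": {
  "steps": "-1 -0.1065 0.0275 -0.002 0; -1 -0.1065 0.0275 -0.002 0; -1 -0.1065 0.0275 -0.002 0; -1 -0.1065 0.0275 -0.002 0; -1 -0.1065 0.0275 0.03 0; -1 -0.1065 0.0275 0.05 0; -1 -0.1065 0.0275 0.05 0;-1 -0.1065 0.0275 0.05 0"
}}

```text
time_s: 26.88
eef_pos: [0.6287, -0.013, 0.0384]
eef_rot: [0.742, 0.67, 0.002, -0.0]
force: [0.4, 0.3, -0.4]
grip_width: 0.539
```

```bash
python3 rel.py '.6286 -.0136 .0175 84.1';python3 - <<'E'
from h import *
d=grab('wrist');cv2.imwrite('pics/w23.png',cv2.resize(d['image'][240:440,220:440,::-1],None,fx=3,fy=3,interpolation=cv2.INTER_CUBIC))
d=grab('side');cv2.imwrite('pics/s23.png',cv2.resize(d['image'][235:345,290:410,::-1],None,fx=6,fy=5,interpolation=cv2.INTER_CUBIC))
E
```

```text
now [ 0.6287 -0.013   0.0384] yaw 84.13 tilt z [ 0.0029  0.0033 -1.    ] j [-0.32  0.65  0.33  1.83 -0.31  0.71  0.09] t 26.88 F [ 0.4  0.3 -0.4] M [-0.01 -0.04  0.02] w 0.539
.6286 -.0136 .0175 84.1 -> [-0.0007 -0.0001  0.0209] turn 0.0 dist 0.021
```

View pics/w23.png

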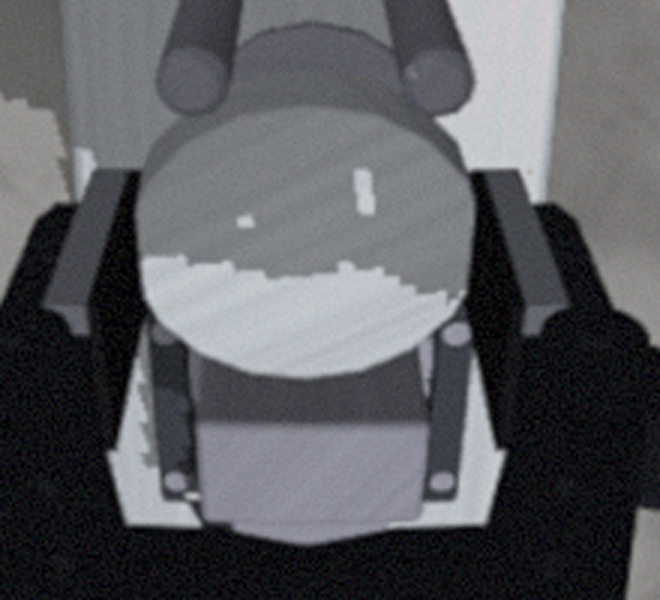

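View pics/s23.png

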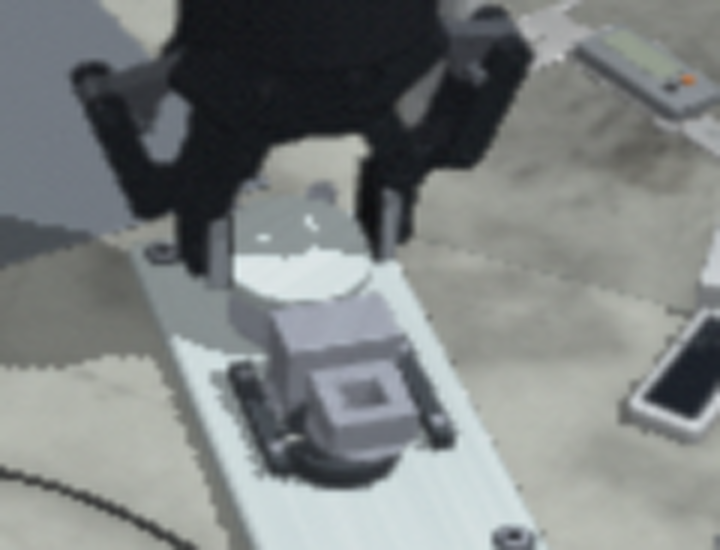

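>>> {"name": "carry_out", "arguments": {
  "steps": "-1 0 0.0012 0.01 0; -1 0 0.0012 0.021 0; -1 0 0.0012 0.021 0; -1 0 0.0012 0.021 0"
}}

```text
time_s: 27.48
eef_pos: [0.6305, -0.0131, 0.0178]
eef_rot: [0.742, 0.67, 0.003, 0.0]
force: [1.0, -0.1, 0.4]
grip_width: 0.547
```

```bash
python3 rel.py '.6286 -.0136 .0175 84.1'
```

```text
now [ 0.6305 -0.0131  0.0178] yaw 84.12 tilt z [ 0.0041  0.0035 -1.    ] j [-0.3   0.69  0.31  1.83 -0.32  0.68  0.1 ] t 27.48 F [ 1.  -0.1  0.4] M [-0.05 -0.09  0.05] w 0.547
.6286 -.0136 .0175 84.1 -> [-0.0007 -0.0018  0.0003] turn 0.0 dist 0.002
```

>>> {"name": "carry_out", "arguments": {
  "steps": "-1 0 0 0.001 0; -1 0 0 0.001 0; 0.3 0 0 0.001 0; 0.3 0 0 0.001 0; 0.3 0 0 0.001 0; 0.3 0 0 -0.05 0; 0.5 0 0 -0.1 0; 0.5 0 0 -0.1 0; 0.5 0 0 -0.1 0"
}}

```text
time_s: 28.6
eef_pos: [0.6296, -0.0132, 0.1174]
eef_rot: [0.742, 0.67, 0.003, -0.0]
force: [-0.4, -0.1, -0.1]
grip_width: 0.748
```

```bash
python3 rel.py '.528 .0908 .06 84.1;.528 .0908 .004 84.1';python3 - <<'E'
from h import *
d=grab('wrist','w24.png')
E
cat > pile.py <<'E'
from h import *
import sys
z=float(sys.argv[1]) # top height of pile
for n in('top','wrist','side'):
    d=grab(n);P=cloud(d);s=d['s'];p=s['eef_pos']
    k=(np.abs(P[...,2]-z-.0005)<.0035)&(np.hypot(P[...,0]-.6285,P[...,1]+.0135)<.033)
    nn,l,st,c=cv2.connectedComponentsWithStats(k.astype(np.uint8))
    if nn<2: continue
    i=1+np.argmax(st[1:,4]);k=l==i
    v,u=np.nonzero(k);w=np.array([onz(d,a,b,z)[:2] for a,b in zip(u,v)],np.float32)
    print(n,k.sum(),'z',np.median(P[k][:,2]).round(4),'circ',cv2.minEnclosingCircle(w),'mean',w.mean(0))
E
python3 pile.py .025; python3 m1.py | grep -v handle
```

```text
now [ 0.6296 -0.0132  0.1174] yaw 84.13 tilt z [ 0.0035  0.0037 -1.    ] j [-0.35  0.55  0.38  1.79 -0.26  0.85  0.05] t 28.6 F [-0.4 -0.1 -0.1] M [0.02 0.04 0.  ] w 0.748
.528 .0908 .06 84.1 -> [ 0.0929 -0.1119  0.0574] turn 0.001 dist 0.156
.528 .0908 .004 84.1 -> [ 0.0927 -0.112   0.1134] turn 0.001 dist 0.184
top 172 z 0.0259 circ ((0.6296693086624146, -0.0031630555167794228), 0.022494016215205193) mean [6.289527e-01 6.584436e-05]
wrist 3925 z 0.0258 circ ((0.6286045908927917, -0.012194870039820671), 0.025368254631757736) mean [ 0.62858266 -0.01233604]
side 323 z 0.0259 circ ((0.6291964650154114, -0.009144590236246586), 0.029057126492261887) mean [ 0.62967885 -0.00621328]
top disc px [322.5    289.1316] ((0.539605975151062, 0.10081803798675537), 0.017704376950860023) cent [0.5394 0.1028 0.012 ]
top disc px [289.5223 303.724 ] ((0.5121190547943115, 0.1691180169582367), 0.024367058649659157) cent [0.5121 0.1689 0.012 ]
top knob 255.21374045801528 330.5610687022901 ((0.4614230990409851, 0.23343002796173096), 0.020211566239595413) 0.02832318326643224
top insert 255.34615384615384 332.65384615384613 [0.4573 0.2347 0.028 ]
side disc px [254.1528 252.412 ] ((0.5123729705810547, 0.16862744092941284), 0.02197880670428276) cent [0.5125 0.1686 0.012 ]
side knob 222.78030303030303 234.77272727272728 ((0.4605467617511749, 0.22575743496418), 0.024886788800358772) 0.02779653531520082
side insert 221.0 233.5 [0.4577 0.2353 0.028 ]
```

View pics/w24.png

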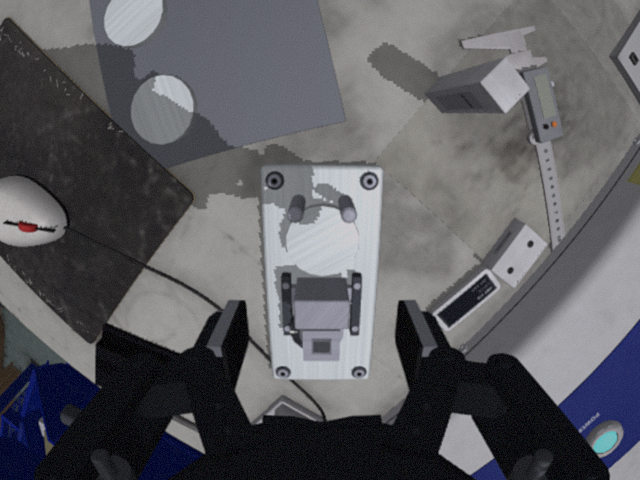

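>>> {"name": "carry_out", "arguments": {
  "steps": "0.5 0.093 -0.112 0.02 0; 0.5 0.093 -0.112 0.05 0; 0.5 0.093 -0.112 0.05 0; 0.5 0.093 -0.112 0.05 0; 0.5 0.093 -0.112 0.05 0"
}}

```text
time_s: 29.52
eef_pos: [0.5286, 0.09, 0.0671]
eef_rot: [0.743, 0.67, 0.002, 0.0]
force: [-0.1, -0.1, 0.3]
grip_width: 0.751
```

```bash
python3 wk.py .528 .091 .008 .016 .035 wrist; python3 rel.py '.528 .0908 .004 84.1'
```

```text
[319.6 258.9] 5462 z 0.0128 ((0.526267409324646, 0.09232331067323685), (0.049640148878097534, 0.050131313502788544), 23.706315994262695) circ ((0.5264520645141602, 0.09219735860824585), 0.025595813989639282)
now [0.529  0.0897 0.0674] yaw 84.04 tilt z [ 0.004   0.0028 -1.    ] j [-0.56  0.49  0.35  2.04 -0.27  0.65 -0.13] t 29.57 F [-0.1  0.3  0.4] M [-0.03  0.01  0.01] w 0.748
.528 .0908 .004 84.1 -> [ 0.0008 -0.0014  0.0634] turn -0.001 dist 0.063
```

>>> {"name": "carry_out", "arguments": {
  "steps": "0.5 0.0008 -0.0015 0.04 0; 0.5 0.0008 -0.0015 0.062 0; 0.5 0.0008 -0.0015 0.062 0; 0.5 0.0008 -0.0015 0.062 0; -0.1 0.0008 -0.0015 0.062 0; -1 0.0008 -0.0015 0.062 0; -1 0.0008 -0.0015 0.062 0; -1 0.0008 -0.0015 0.062 0; -1 0.0008 -0.0015 0.062 0; -1 0.0008 -0.0015 0.03 0; -1 0.0008 -0.0015 -0.02 0; -1 0.0008 -0.0015 -0.02 0"
}}

```text
time_s: 31.08
eef_pos: [0.5305, 0.0912, 0.0914]
eef_rot: [0.743, 0.669, 0.006, 0.002]
force: [0.4, 0.4, -1.0]
grip_width: 0.527
```

```bash
python3 rel.py; python3 dt.py; python3 rel.py '.629 -.0138 .09 84.1'
```

```text
now [0.5305 0.0912 0.0914] yaw 84.03 tilt z [ 0.0117  0.0055 -0.9999] j [-0.58  0.45  0.38  2.03 -0.26  0.69 -0.15] t 31.07 F [ 0.4  0.4 -1. ] M [ 0.03  0.03 -0.06] w 0.527
z -0.005660585354968608 circ ((0.0007314886897802353, -0.00192992202937603), 0.025042060762643814) ext [-0.02390298 -0.02429142] [0.02512269 0.02065694]
now [0.529  0.0911 0.0895] yaw 84.05 tilt z [ 0.0084  0.0047 -1.    ] j [-0.58  0.46  0.37  2.03 -0.26  0.69 -0.15] t 31.12 F [-0.3  0.1 -1.1] M [0.01 0.03 0.04] w 0.525
.629 -.0138 .09 84.1 -> [-9.400e-02  1.103e-01 -1.000e-04] turn -0.001 dist 0.145
```

>>> {"name": "carry_out", "arguments": {
  "steps": "-1 -0.094 0.1116 0 0.001; -1 -0.094 0.1116 0 0.001; -1 -0.094 0.1116 0 0.001; -1 -0.094 0.1116 0 0.001; -1 -0.094 0.1116 0.03 0.001; -1 -0.094 0.1116 0.051 0.001; -1 -0.094 0.1116 0.051 0.001; -1 -0.094 0.1116 0.051 0.001"
}}

```text
time_s: 32.12
eef_pos: [0.6304, -0.013, 0.0391]
eef_rot: [0.743, 0.669, 0.005, 0.001]
force: [0.1, -0.8, -0.3]
grip_width: 0.524
```

```bash
python3 rel.py '.6303 -.0136 .029 84.1'
```

```text
now [ 0.6304 -0.013   0.0391] yaw 84.03 tilt z [ 0.0077  0.0053 -1.    ] j [-0.32  0.65  0.34  1.83 -0.32  0.71  0.09] t 32.12 F [ 0.1 -0.8 -0.3] M [-0.12  0.22  0.  ] w 0.524
.6303 -.0136 .029 84.1 -> [-0.0007 -0.0001  0.0101] turn -0.001 dist 0.01
```

>>> {"name": "carry_out", "arguments": {
  "steps": "-1 -0.0006 0 0.005 0; -1 -0.0006 0 0.009 0; -1 -0.0006 0 0.009 0; -1 -0.0006 0 0.0105 0; -1 -0.0006 0 0.0105 0"
}}

```text
time_s: 32.75
eef_pos: [0.6307, -0.0131, 0.0302]
eef_rot: [0.743, 0.669, 0.005, 0.0]
force: [-4.4, 1.0, 14.1]
grip_width: 0.526
```

```bash
python3 rel.py; python3 - <<'E'
from h import *
d=grab('side');cv2.imwrite('pics/s25.png',cv2.resize(d['image'][235:345,290:410,::-1],None,fx=6,fy=5,interpolation=cv2.INTER_CUBIC))
d=grab('wrist');cv2.imwrite('pics/w25.png',cv2.resize(d['image'][240:440,220:440,::-1],None,fx=3,fy=3,interpolation=cv2.INTER_CUBIC))
E
```

```text
now [ 0.6307 -0.0131  0.0302] yaw 84.03 tilt z [ 0.0082  0.0065 -0.9999] j [-0.31  0.67  0.33  1.83 -0.33  0.69  0.1 ] t 32.75 F [-4.4  1.  14.1] M [0.26 1.12 0.03] w 0.526
```

View pics/s25.png

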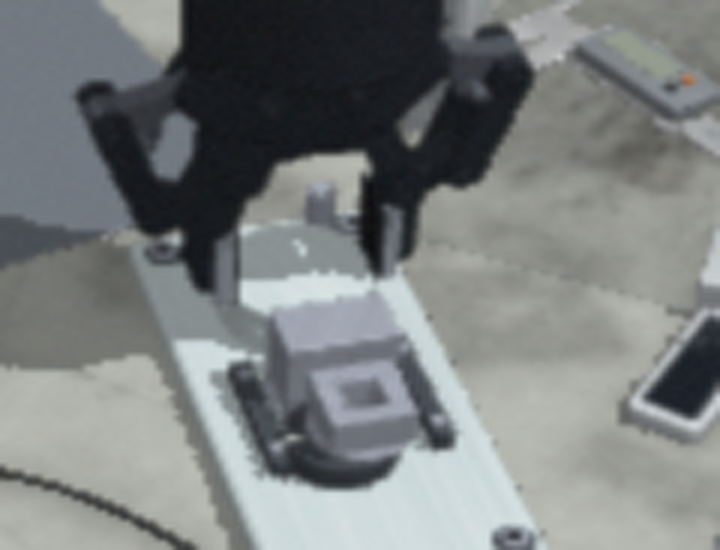

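View pics/w25.png

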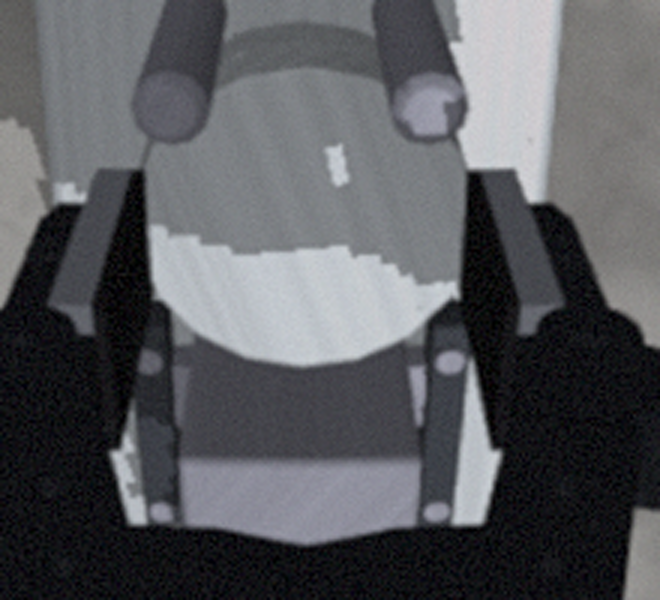

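>>> {"name": "carry_out", "arguments": {
  "steps": "-1 0 0 -0.001 0; 0.3 0 0 -0.001 0; 0.3 0 0 -0.001 0; 0.3 0 0 -0.001 0; 0.3 0 0 -0.05 0; 0.5 0 0 -0.09 0; 0.5 0 0 -0.09 0; 0.5 0 0 -0.09 0"
}}

```text
time_s: 33.85
eef_pos: [0.6295, -0.0135, 0.1197]
eef_rot: [0.743, 0.669, 0.005, 0.0]
force: [0.3, -0.1, -0.9]
grip_width: 0.75
```

```bash
python3 pile.py .035;python3 m1.py | grep -v handle;  python3 rel.py '.5116 .168 .06 84.1';python3 - <<'E'
from h import *
d=grab('wrist');cv2.imwrite('pics/w26.png',cv2.resize(d['image'][150:400,240:440,::-1],None,fx=3,fy=2.4,interpolation=cv2.INTER_CUBIC))
d=grab('side');cv2.imwrite('pics/s26.png',cv2.resize(d['image'][235:345,290:410,::-1],None,fx=6,fy=5,interpolation=cv2.INTER_CUBIC))
E
```

```text
top 185 z 0.0356 circ ((0.6295977234840393, -0.002934402786195278), 0.022536082193255424) mean [6.2845486e-01 1.7321702e-04]
wrist 4245 z 0.0358 circ ((0.6314241886138916, -0.009997989982366562), 0.02833763137459755) mean [ 0.6291106  -0.01179823]
side 380 z 0.0358 circ ((0.6301409006118774, -0.00759138772264123), 0.028950907289981842) mean [ 0.6306686  -0.00908627]
top disc px [289.5202 303.7028] ((0.5122228264808655, 0.1690378040075302), 0.024289052933454514) cent [0.5121 0.1689 0.012 ]
top knob 255.28846153846155 330.5615384615385 ((0.4610508680343628, 0.23306120932102203), 0.019882000982761383) 0.028020122302090278
top insert 255.34615384615384 332.65384615384613 [0.4573 0.2347 0.028 ]
side disc px [254.2262 252.3303] ((0.5127907991409302, 0.1690399944782257), 0.022553343325853348) cent [0.5127 0.1688 0.012 ]
side knob 222.71428571428572 234.70676691729324 ((0.4590572118759155, 0.22629201412200928), 0.024426192045211792) 0.027577630881152393
side insert 221.0 233.5 [0.4577 0.2353 0.028 ]
now [ 0.6293 -0.0137  0.119 ] yaw 84.03 tilt z [ 0.0063  0.0062 -1.    ] j [-0.36  0.55  0.39  1.79 -0.27  0.85  0.05] t 34.1 F [ 0.4  0.1 -0.3] M [ 0.03  0.01 -0.02] w 0.751
.5116 .168 .06 84.1 -> [ 0.168  -0.1363  0.0594] turn -0.001 dist 0.224
```

View pics/w26.png

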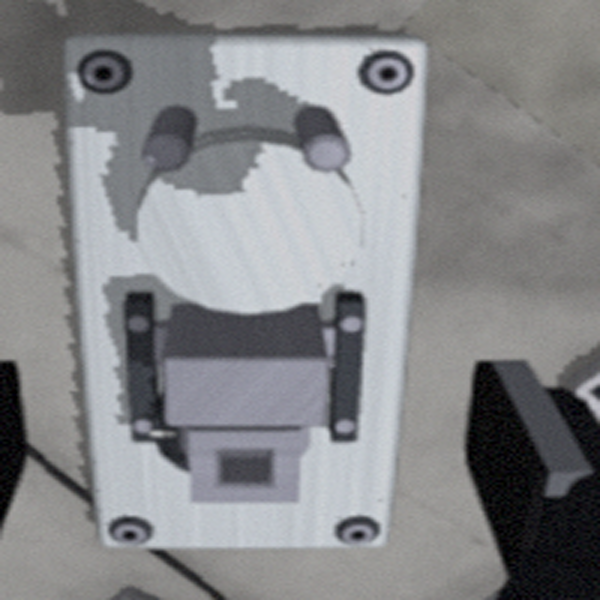

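View pics/s26.png

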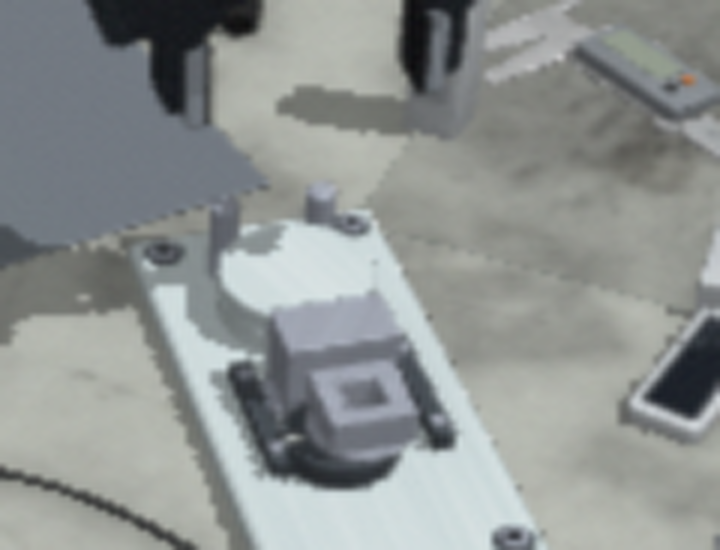

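>>> {"name": "carry_out", "arguments": {
  "steps": "0.5 0.168 -0.136 0.02 0; 0.5 0.168 -0.136 0.05 0; 0.5 0.168 -0.136 0.05 0; 0.5 0.168 -0.136 0.05 0; 0.5 0.168 -0.136 0.05 0; 0.5 0.168 -0.136 0.05 0; 0.5 0.168 -0.136 0.05 0"
}}

```text
time_s: 35.08
eef_pos: [0.5133, 0.1664, 0.0701]
eef_rot: [0.744, 0.668, 0.005, 0.001]
force: [0.1, 0.9, -1.3]
grip_width: 0.748
```

```bash
python3 wk.py .5117 .168 .008 .016 .035 wrist; python3 rel.py '.5116 .168 .004 84.1'
```

```text
[318.1 256.7] 5346 z 0.0128 ((0.510560929775238, 0.16932034492492676), (0.04952075332403183, 0.050120919942855835), 23.684160232543945) circ ((0.5101392865180969, 0.16933400928974152), 0.025630779564380646)
now [0.5132 0.1665 0.0701] yaw 83.88 tilt z [ 0.0082  0.006  -0.9999] j [-0.71  0.49  0.35  2.04 -0.28  0.65 -0.28] t 35.12 F [ 0.8 -0.1 -0.1] M [ 0.    0.04 -0.05] w 0.75
.5116 .168 .004 84.1 -> [ 0.0009 -0.0022  0.0661] turn -0.004 dist 0.066
```

>>> {"name": "carry_out", "arguments": {
  "steps": "0.5 0.0008 -0.0024 0.04 0; 0.5 0.0008 -0.0024 0.066 0; 0.5 0.0008 -0.0024 0.066 0; 0.5 0.0008 -0.0024 0.066 0; -0.1 0.0008 -0.0024 0.066 0; -1 0.0008 -0.0024 0.066 0; -1 0.0008 -0.0024 0.066 0; -1 0.0008 -0.0024 0.066 0; -1 0.0008 -0.0024 0.066 0; -1 0.0008 -0.0024 0.03 0; -1 0.0008 -0.0024 -0.02 0; -1 0.0008 -0.0024 -0.02 0"
}}

```text
time_s: 36.62
eef_pos: [0.5137, 0.1685, 0.0944]
eef_rot: [0.744, 0.668, 0.009, 0.001]
force: [0.5, 0.4, -0.4]
grip_width: 0.533
```

```bash
python3 rel.py; sleep 0; python3 -c "
from h import *
for i in range(4): grab('side')"; python3 dt.py; python3 rel.py '.6303 -.0136 .09 84.1'
```

```text
now [0.5137 0.1685 0.0944] yaw 83.87 tilt z [ 0.0157  0.0101 -0.9998] j [-0.73  0.45  0.38  2.03 -0.26  0.69 -0.29] t 36.62 F [ 0.5  0.4 -0.4] M [ 0.03 -0.03  0.07] w 0.533
z -0.006795021867987457 circ ((0.0006045089685358107, -0.0019021726911887527), 0.025191212072968483) ext [-0.02421248 -0.0246828 ] [0.02559082 0.02112267]
now [0.5099 0.1672 0.0892] yaw 83.89 tilt z [ 0.0064  0.0053 -1.    ] j [-0.73  0.46  0.38  2.03 -0.26  0.69 -0.29] t 36.88 F [ 1.1  0.3 -0.6] M [0.03 0.07 0.01] w 0.534
.6303 -.0136 .09 84.1 -> [-0.167  0.139 -0.001] turn -0.004 dist 0.217
```

>>> {"name": "carry_out", "arguments": {
  "steps": "-1 -0.167 0.139 -0.001 -0.004; -1 -0.167 0.139 -0.001 -0.004; -1 -0.167 0.139 -0.001 -0.004; -1 -0.167 0.139 -0.001 -0.004; -1 -0.167 0.139 -0.001 -0.004; -1 -0.167 0.139 0.02 -0.004; -1 -0.167 0.139 0.04 -0.004; -1 -0.167 0.139 0.042 -0.004; -1 -0.167 0.139 0.042 -0.004; -1 -0.167 0.139 0.042 -0.004"
}}

```text
time_s: 38.12
eef_pos: [0.6306, -0.0129, 0.0473]
eef_rot: [0.742, 0.67, 0.004, 0.0]
force: [-0.4, -0.7, -0.7]
grip_width: 0.53
```

```bash
python3 rel.py '.6303 -.0136 .039 84.1'; python3 - <<'E'
from h import *
d=grab('side');cv2.imwrite('pics/s27.png',cv2.resize(d['image'][235:345,290:410,::-1],None,fx=6,fy=5,interpolation=cv2.INTER_CUBIC))
E
```

```text
now [ 0.6306 -0.0129  0.0473] yaw 84.16 tilt z [ 0.0065  0.0057 -1.    ] j [-0.33  0.64  0.35  1.82 -0.32  0.72  0.1 ] t 38.12 F [-0.4 -0.7 -0.7] M [-0.11  0.09 -0.03] w 0.53
.6303 -.0136 .039 84.1 -> [-0.0008 -0.0003  0.0083] turn 0.001 dist 0.008
```

View pics/s27.png

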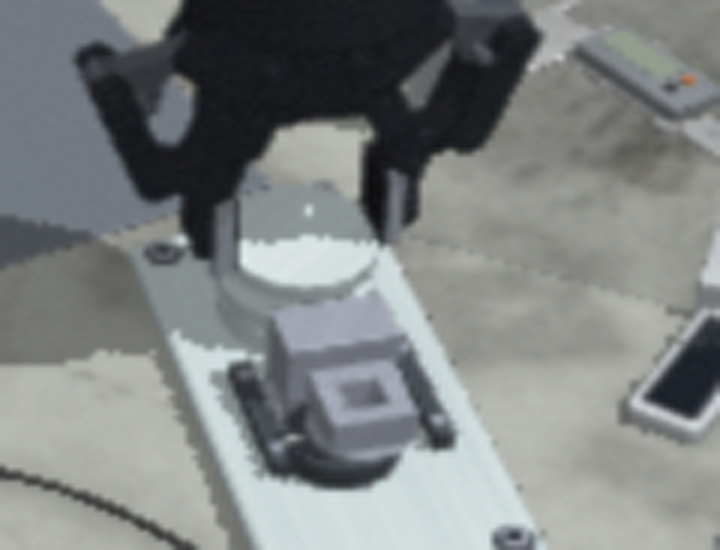

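>>> {"name": "carry_out", "arguments": {
  "steps": "-1 -0.0008 0 0.004 0; -1 -0.0008 0 0.007 0; -1 -0.0008 0 0.0085 0; -1 -0.0008 0 0.0085 0; 0.3 -0.0008 0 0.008 0; 0.3 -0.0008 0 0.008 0; 0.3 -0.0008 0 0.008 0; 0.3 -0.0008 0 -0.04 0; 0.3 -0.0008 0 -0.09 0; 0.3 -0.0008 0 -0.09 0; 0.3 -0.0008 0 -0.09 0"
}}

```text
time_s: 39.55
eef_pos: [0.6296, -0.0141, 0.137]
eef_rot: [0.742, 0.67, 0.004, -0.0]
force: [-0.2, -0.1, -0.0]
grip_width: 0.647
```

```bash
python3 pile.py .045;  python3 rel.py '.442 -.1235 .17 154.9';python3 - <<'E'
from h import *
d=grab('wrist');cv2.imwrite('pics/w28.png',cv2.resize(d['image'][150:400,240:440,::-1],None,fx=3,fy=2.4,interpolation=cv2.INTER_CUBIC))
d=grab('side');cv2.imwrite('pics/s28.png',cv2.resize(d['image'][235:345,290:410,::-1],None,fx=6,fy=5,interpolation=cv2.INTER_CUBIC))
E
```

```text
top 211 z 0.0459 circ ((0.6301001310348511, -0.00818703230470419), 0.02415502443909645) mean [ 0.6294295  -0.00128831]
wrist 4091 z 0.0458 circ ((0.6289803385734558, -0.012895266525447369), 0.02553182654082775) mean [ 0.6292324  -0.01237476]
side 443 z 0.0456 circ ((0.6288052201271057, -0.011730345897376537), 0.0307037103921175) mean [ 0.6305791  -0.01270597]
now [ 0.6289 -0.0142  0.1359] yaw 84.16 tilt z [ 0.004   0.0054 -1.    ] j [-0.37  0.53  0.4   1.78 -0.27  0.88  0.05] t 39.7 F [ 0.2 -0.2  0.1] M [-0.04 -0.   -0.  ] w 0.652
.442 -.1235 .17 154.9 -> [-0.1276 -0.1747 -0.0354] turn -1.235 dist 0.219
```

View pics/w28.png

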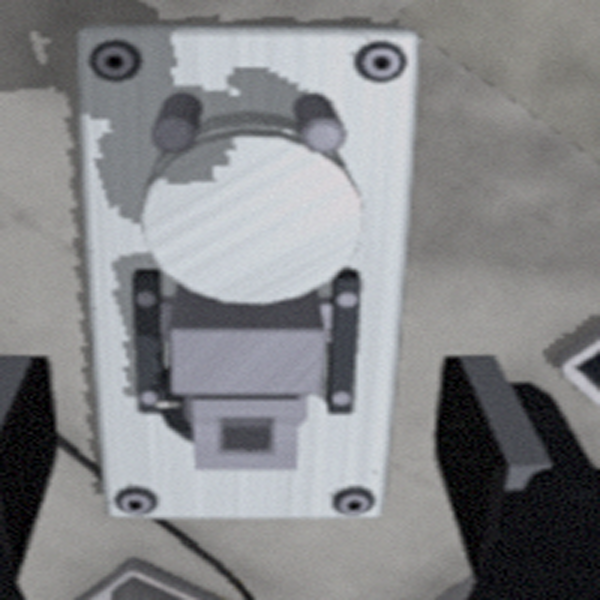

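View pics/s28.png

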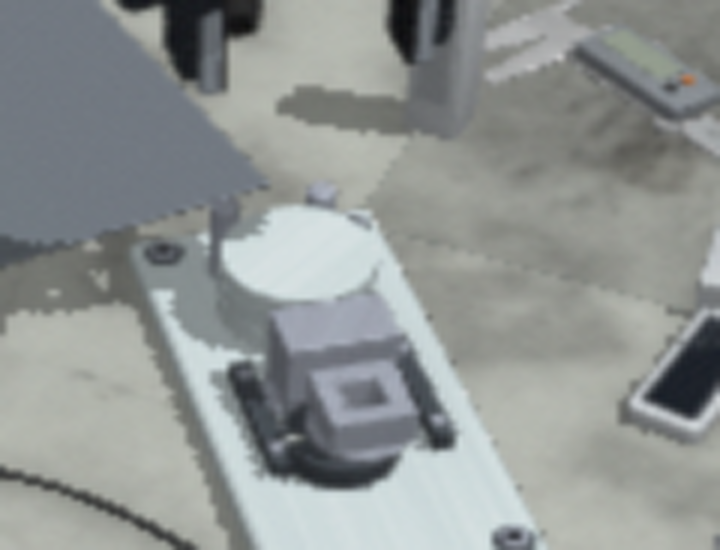

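>>> {"name": "carry_out", "arguments": {
  "steps": "0.5 -0.1276 -0.1747 -0.035 -0.18; 0.5 -0.1276 -0.1747 -0.035 -0.36; 0.5 -0.1276 -0.1747 -0.035 -0.54; 0.5 -0.1276 -0.1747 -0.035 -0.72; 0.5 -0.1276 -0.1747 -0.035 -0.9; 0.5 -0.1276 -0.1747 -0.035 -1.08; 0.5 -0.1276 -0.1747 -0.035 -1.235; 0.5 -0.1276 -0.1747 -0.035 -1.235; 0.5 -0.1276 -0.1747 -0.035 -1.235; 0.5 -0.1276 -0.1747 -0.035 -1.235"
}}

```text
time_s: 41.05
eef_pos: [0.4423, -0.1235, 0.1696]
eef_rot: [0.218, 0.976, 0.003, 0.002]
force: [0.0, 0.6, -0.2]
grip_width: 0.754
```

```bash
python3 wk.py .442 -.1235 .094 .11 .05 wrist;python3 rel.py '.4421 -.1238 .12 154.87;.4421 -.1238 .0758 154.87'
```

```text
[320.5 249.8] 2024 z 0.1005 ((0.43958762288093567, -0.12333188205957413), (0.012915808707475662, 0.06382475793361664), 64.65709686279297) circ ((0.4395407438278198, -0.1235995814204216), 0.032174624502658844)
now [ 0.4423 -0.1235  0.1697] yaw 154.84 tilt z [ 0.0044  0.0053 -1.    ] j [-0.07  0.2   0.24  2.13 -0.07  0.81  1.34] t 41.1 F [0.1 0.3 1.2] M [-0.02 -0.06 -0.03] w 0.748
.4421 -.1238 .12 154.87 -> [ 0.0001 -0.0006  0.0497] turn -0.001 dist 0.05
.4421 -.1238 .0758 154.87 -> [ 0.0002 -0.0009  0.0939] turn -0.001 dist 0.094
```

>>> {"name": "carry_out", "arguments": {
  "steps": "0.5 0 -0.0007 0.04 0; 0.5 0 -0.0007 0.08 0; 0.5 0 -0.0007 0.094 0; 0.5 0 -0.0007 0.094 0; 0.5 0 -0.0007 0.094 0; -1 0 -0.0007 0.094 0; -1 0 -0.0007 0.094 0; -1 0 -0.0007 0.094 0; -1 0 -0.0007 0.094 0; -1 0 -0.0007 0.094 0; -1 0 -0.0007 0.094 0",
  "grip_force": 120
}}

```text
time_s: 42.48
eef_pos: [0.4427, -0.1239, 0.0764]
eef_rot: [0.218, 0.976, 0.003, 0.002]
force: [-2.3, -0.2, 8.5]
grip_width: 0.125
```

```bash
python3 rel.py
```

```text
now [ 0.4427 -0.1239  0.0764] yaw 154.82 tilt z [ 0.0052  0.0053 -1.    ] j [-0.03  0.36  0.2   2.2  -0.14  0.59  1.41] t 42.48 F [-2.3 -0.2  8.5] M [-0.02  0.46  0.  ] w 0.125
```

>>> {"name": "carry_out", "arguments": {
  "steps": "-1 0 0 -0.03 0; -1 0 0 -0.065 0; -1 0 0 -0.07 0; -1 0 0 -0.07 0"
}}

```text
time_s: 42.98
eef_pos: [0.4421, -0.1241, 0.1461]
eef_rot: [0.218, 0.976, 0.003, 0.002]
force: [-0.2, 0.9, -1.5]
grip_width: 0.127
```

```bash
python3 rel.py '.6213 -.083 .14 174.2'
```

```text
now [ 0.4421 -0.1241  0.1461] yaw 154.83 tilt z [ 0.0052  0.0055 -1.    ] j [-0.07  0.24  0.24  2.15 -0.09  0.76  1.36] t 42.98 F [-0.2  0.9 -1.5] M [-0.02  0.03 -0.05] w 0.127
.6213 -.083 .14 174.2 -> [-0.1447  0.1133  0.0073] turn -0.338 dist 0.184
```

>>> {"name": "carry_out", "arguments": {
  "steps": "-1 -0.1447 0.1133 0.007 -0.1; -1 -0.1447 0.1133 0.007 -0.2; -1 -0.1447 0.1133 0.007 -0.338; -1 -0.1447 0.1133 0.007 -0.338; -1 -0.1447 0.1133 0.02 -0.338; -1 -0.1447 0.1133 0.025 -0.338; -1 -0.1447 0.1133 0.025 -0.338; -1 -0.1447 0.1133 0.025 -0.338"
}}

```text
time_s: 43.98
eef_pos: [0.6211, -0.0832, 0.1226]
eef_rot: [0.051, 0.999, 0.003, 0.003]
force: [0.0, -0.3, -0.0]
grip_width: 0.122
```

```bash
python3 head.py; python3 rel.py '.6213 -.083 .1 174.2;.6213 -.083 .092 174.2'; python3 - <<'E'
from h import *
d=grab('wrist');cv2.imwrite('pics/w30.png',cv2.resize(d['image'][200:300,260:390,::-1],None,fx=6,fy=6,interpolation=cv2.INTER_CUBIC))
d=grab('side');cv2.imwrite('pics/s30.png',cv2.resize(d['image'][240:340,300:400,::-1],None,fx=8,fy=6,interpolation=cv2.INTER_CUBIC))
E
```

```text
head in tool ((0.0026745162904262543, -5.3374096751213074e-05), (0.024860024452209473, 0.026582013815641403), 1.0104670524597168) 823 z 0.044807779623269706
world ((0.6189160943031311, -0.0825381949543953), (0.026582516729831696, 0.024860847741365433), 83.15924835205078)
now [ 0.6214 -0.0831  0.1228] yaw 174.18 tilt z [ 0.006   0.0055 -1.    ] j [-0.07  0.51  0.14  1.78 -0.1   0.85  1.59] t 44.02 F [-0.7 -0.4 -0.9] M [ 0.01  0.   -0.01] w 0.126
.6213 -.083 .1 174.2 -> [ 0.0002 -0.      0.0228] turn -0.0 dist 0.023
.6213 -.083 .092 174.2 -> [ 0.0003 -0.0001  0.0308] turn -0.0 dist 0.031
```

View pics/w30.png

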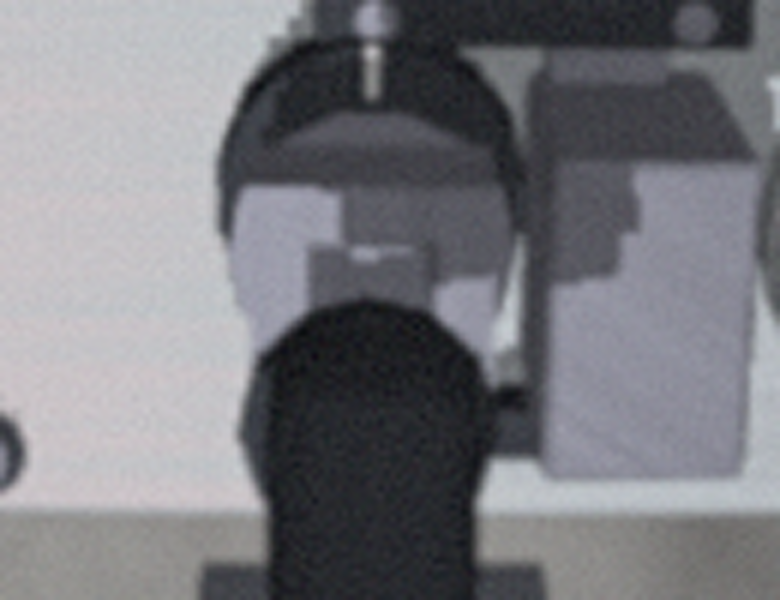

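View pics/s30.png

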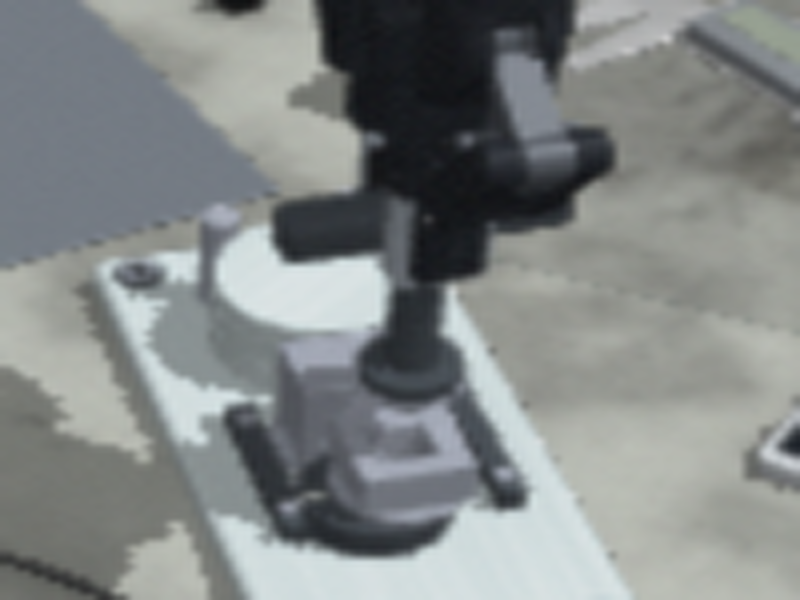

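```bash
python3 - <<'E'
from h import *
d=grab('wrist');s=d['s'];Rm=R.from_quat(s['eef_rot']).as_matrix();p=s['eef_pos'];P=cloud(d);Q=(P-p)@Rm
for v in range(228,275,2): print(v,Q[v,322].round(4),P[v,322,2].round(4))
E
```

```text
228 [0.0142 0.     0.0838] 0.0389
230 [0.0145 0.     0.0787] 0.044
232 [0.0136 0.     0.0775] 0.0453
234 [0.0121 0.     0.0778] 0.0449
236 [0.0107 0.     0.0781] 0.0447
238 [0.0092 0.     0.0788] 0.0439
240 [0.0081 0.     0.0781] 0.0447
242 [0.0015 0.     0.093 ] 0.0298
244 [0.0004 0.     0.0923] 0.0305
246 [-0.0011  0.      0.0923] 0.0305
248 [-0.0028  0.      0.093 ] 0.0298
250 [ 0.0134 -0.      0.0457] 0.0771
252 [ 0.0138 -0.      0.0416] 0.0811
254 [ 0.0335 -0.0001 -0.0125] 0.1351
256 [ 0.034  -0.0001 -0.0159] 0.1385
258 [ 0.0335 -0.0001 -0.0165] 0.1391
260 [ 0.0335 -0.0001 -0.0185] 0.1411
262 [ 0.0339 -0.0001 -0.0213] 0.1439
264 [ 0.0334 -0.0001 -0.0219] 0.1445
266 [ 0.0328 -0.0001 -0.0223] 0.1449
268 [ 0.0325 -0.0001 -0.0235] 0.1461
270 [ 0.0321 -0.0001 -0.0242] 0.1468
272 [ 0.0314 -0.0001 -0.0245] 0.1471
274 [ 0.0303 -0.0001 -0.0237] 0.1464
```

>>> {"name": "carry_out", "arguments": {
  "steps": "-1 0 0 0.01 0; -1 0 0 0.02 0; -1 0 0 0.023 0; -1 0 0 0.023 0; -1 0 0 0.027 0; -1 0 0 0.031 0; -1 0 0 0.031 0; -1 0 0 0.031 0"
}}

```text
time_s: 45.18
eef_pos: [0.6224, -0.0829, 0.0924]
eef_rot: [0.051, 0.999, 0.003, 0.004]
force: [-0.6, 0.4, 5.1]
grip_width: 0.125
```

```bash
python3 rel.py
```

```text
now [ 0.6224 -0.0829  0.0924] yaw 174.2 tilt z [ 0.0074  0.0055 -1.    ] j [-0.06  0.55  0.13  1.8  -0.11  0.79  1.6 ] t 45.17 F [-0.6  0.4  5.1] M [-0.04  0.13  0.02] w 0.125
```

>>> {"name": "carry_out", "arguments": {
  "steps": "-1 0.001 0 0 0.1; -1 0.001 0 0 0.2; -1 0.001 0 0 0.3; -1 0.001 0 0 0.4; -1 0.001 0 0 0.5; -1 0.001 0 0 0.6; -1 0.001 0 0 0.7;-1 0.001 0 0 0.8; -1 0.001 0 0 0.8"
}}

```text
time_s: 46.3
eef_pos: [0.622, -0.0827, 0.0925]
eef_rot: [0.435, 0.9, 0.004, 0.003]
force: [0.9, -0.2, 0.6]
grip_width: 0.129
```

```bash
python3 rel.py; python3 hv.py w31.png; python3 jaw.py
```

```text
now [ 0.622  -0.0827  0.0925] yaw 128.43 tilt z [ 0.0086  0.005  -1.    ] j [-0.21  0.57  0.34  1.81 -0.26  0.79  0.93] t 46.3 F [ 0.9 -0.2  0.6] M [-0.08 -0.39  0.03] w 0.129
top 211 jaw x range [-0.0106  0.0318] y [-0.016   0.0165]
pad 0.010991422099672502
wrist 2537 jaw x range [-0.0104  0.0109] y [-0.016   0.0164]
pad 0.010120157668926126
side 109 jaw x range [-0.0116  0.0191] y [-0.0032  0.0164]
pad 0.014543580290745687
```

View pics/w31.png

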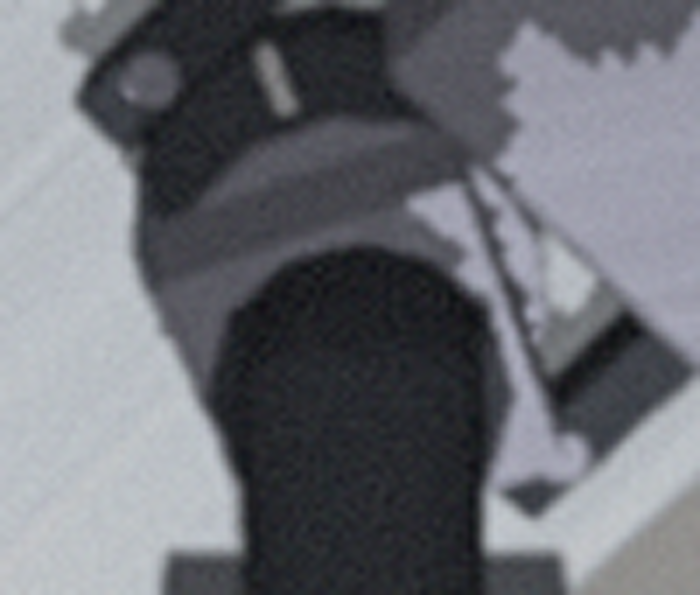

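>>> {"name": "carry_out", "arguments": {
  "steps": "-1 0 0 0 0.1; -1 0 0 0 0.2; -1 0 0 0 0.3; -1 0 0 0 0.4; -1 0 0 0 0.5; -1 0 0 0 0.55; -1 0 0 0 0.55"
}}

```text
time_s: 47.38
eef_pos: [0.622, -0.0829, 0.0925]
eef_rot: [0.663, 0.749, 0.005, 0.001]
force: [0.8, -0.0, 1.2]
grip_width: 0.126
```

```bash
python3 rel.py; python3 hv.py w32.png; python3 jaw.py|grep -A1 wrist; python3 -c "
from h import *
print(bot.sense()['effort'])"
```

```text
now [ 0.622  -0.0829  0.0925] yaw 97.0 tilt z [ 0.0086  0.0052 -0.9999] j [-0.31  0.6   0.48  1.82 -0.38  0.81  0.48] t 47.38 F [ 0.8 -0.   1.2] M [-0.13 -0.41  0.13] w 0.126
wrist 2762 jaw x range [-0.0077  0.0136] y [-0.0161  0.0163]
pad 0.010203239247439664
[-1.01754125e-01 -5.50389719e+01  9.03926700e+00 -2.00171560e+01
 -4.18480241e-02  6.90480173e-01 -7.57622765e-02]
```

View pics/w32.png

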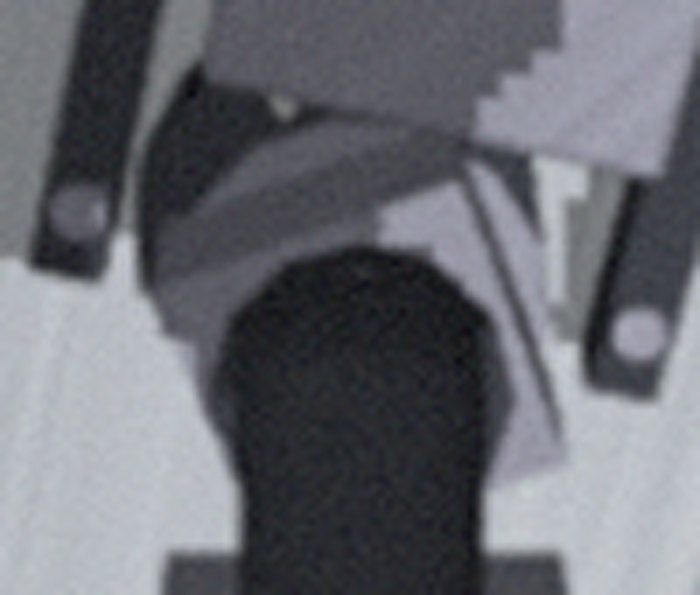

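>>> {"name": "carry_out", "arguments": {
  "steps": "-1 0 0 0 0.06; -1 0 0 0 0.12; -1 0 0 0 0.18; -1 0 0 0 0.24; -1 0 0 0 0.24"
}}

```text
time_s: 48.2
eef_pos: [0.622, -0.0829, 0.0926]
eef_rot: [0.747, 0.664, 0.005, 0.001]
force: [1.3, -0.9, 1.2]
grip_width: 0.121
```

```bash
python3 rel.py; python3 hv.py w33.png; python3 jaw.py|grep -A1 wrist
```

```text
now [ 0.622  -0.0829  0.0926] yaw 83.28 tilt z [ 0.0087  0.0053 -0.9999] j [-0.36  0.61  0.54  1.82 -0.43  0.82  0.29] t 48.2 F [ 1.3 -0.9  1.2] M [-0.16 -0.43  0.04] w 0.121
wrist 2759 jaw x range [-0.0063  0.0148] y [-0.0162  0.0163]
pad 0.010386671346431954
```

View pics/w33.png

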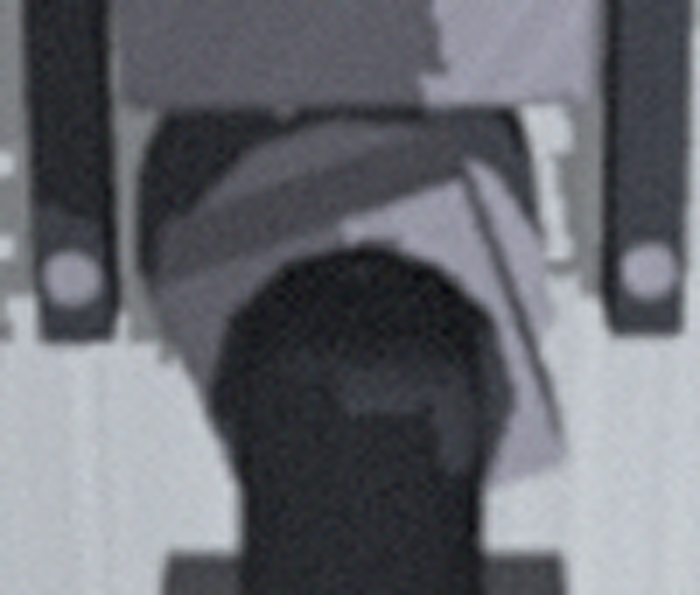

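>>> {"name": "carry_out", "arguments": {
  "steps": "-1 0 0 0 0.06; -1 0 0 0 0.12; -1 0 0 0 0.18; -1 0 0 0 0.18"
}}

```text
time_s: 48.9
eef_pos: [0.622, -0.083, 0.0926]
eef_rot: [0.804, 0.595, 0.005, 0.0]
force: [2.1, -0.2, 0.8]
grip_width: 0.121
```

```bash
python3 rel.py; python3 hv.py w34.png; python3 jaw.py|grep -A1 wrist
```

```text
now [ 0.622  -0.083   0.0926] yaw 73.03 tilt z [ 0.0088  0.0053 -0.9999] j [-0.39  0.62  0.59  1.82 -0.47  0.83  0.14] t 48.9 F [ 2.1 -0.2  0.8] M [-0.25 -0.4   0.07] w 0.121
wrist 2792 jaw x range [-0.006   0.0154] y [-0.0163  0.0163]
pad 0.010813579814504743
```

View pics/w34.png

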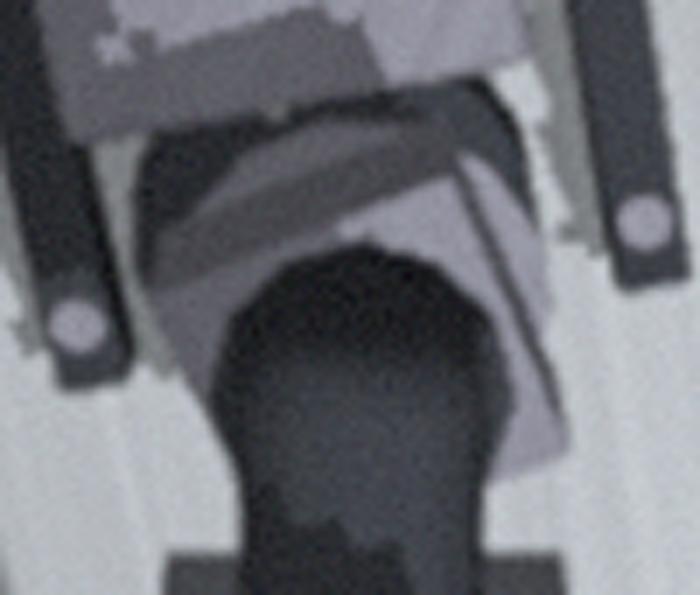

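```bash
python3 - <<'E'
from h import *
d=grab('wrist')
g=lambda x,y:onz(d,270+x/7,215+y/7,.044)[:2]
A,L,Rr=g(455,178),g(158,292),g(568,442)
for a,b in((L,A),(A,Rr)):
    v=b-a;print(np.degrees(np.arctan2(v[1],v[0])),np.linalg.norm(v))
E
```

```text
5.058682363004555 0.025318876194941584
-84.24695309437605 0.024587499606484747
```

>>> {"name": "carry_out", "arguments": {
  "steps": "-1 0 0 0 0.06; -1 0 0 0 0.12; -1 0 0 0 0.18; -1 0 0 0 0.18"
}}

```text
time_s: 49.65
eef_pos: [0.622, -0.0831, 0.0926]
eef_rot: [0.854, 0.521, 0.005, 0.0]
force: [1.4, -1.3, 0.6]
grip_width: 0.127
```

```bash
python3 rel.py; python3 hv.py w35.png; python3 jaw.py|grep -A1 wrist
```

```text
now [ 0.622  -0.0831  0.0926] yaw 62.74 tilt z [ 0.0089  0.0053 -0.9999] j [-0.42  0.64  0.64  1.82 -0.51  0.84 -0.  ] t 49.65 F [ 1.4 -1.3  0.6] M [-0.26 -0.38  0.09] w 0.127
wrist 2753 jaw x range [-0.0057  0.0156] y [-0.0163  0.0163]
pad 0.010140686628493826
```

View pics/w35.png

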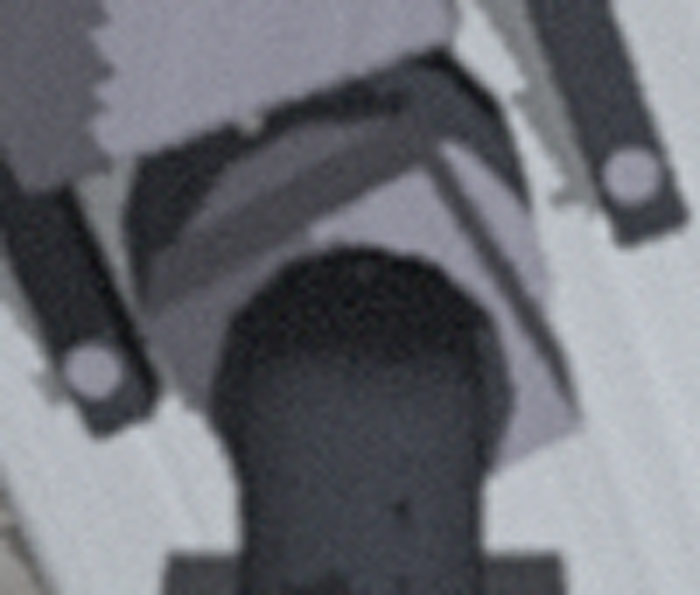

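```bash
python3 - <<'E'
from h import *
d=grab('wrist')
g=lambda x,y:onz(d,270+x/7,215+y/7,.044)[:2]
A,L,Rr=g(430,172),g(145,318),g(578,427)
for a,b in((L,A),(A,Rr)):
    v=b-a;print(np.degrees(np.arctan2(v[1],v[0])),np.linalg.norm(v))
E
```

```text
1.1508372956227113 0.025705249972421153
-87.98661339431985 0.02501795652709222
```

>>> {"name": "carry_out", "arguments": {
  "steps": "-1 0 0 0 0.06; -1 0 0 0 0.12; -1 0 0 0 0.16; -1 0 0 0 0.16"
}}

```text
time_s: 50.4
eef_pos: [0.622, -0.083, 0.0926]
eef_rot: [0.893, 0.451, 0.005, -0.0]
force: [1.6, -0.9, 0.1]
grip_width: 0.125
```

```bash
python3 rel.py; python3 hv.py w36.png; python3 jaw.py|grep -A1 wrist
```

```text
now [ 0.622  -0.083   0.0926] yaw 53.59 tilt z [ 0.0089  0.0055 -0.9999] j [-0.44  0.65  0.68  1.83 -0.54  0.85 -0.13] t 50.4 F [ 1.6 -0.9  0.1] M [-0.27 -0.42  0.06] w 0.125
wrist 2695 jaw x range [-0.0056  0.0156] y [-0.0164  0.0162]
pad 0.010323011322577066
```

View pics/w36.png

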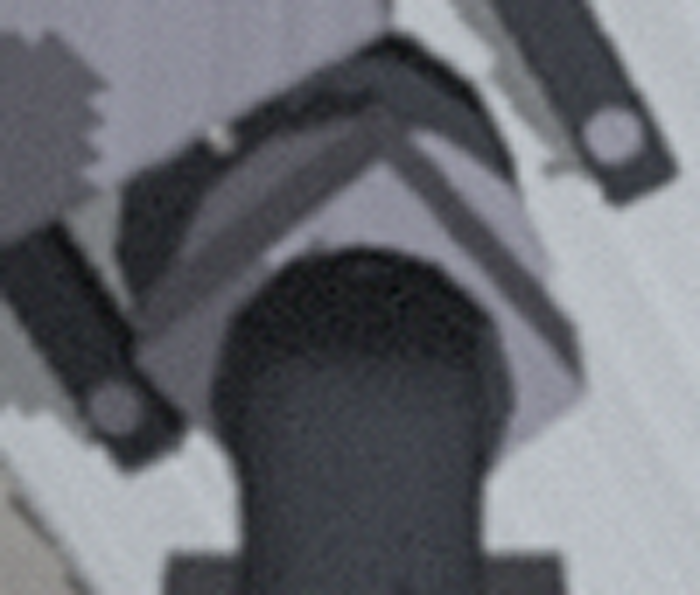

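>>> {"name": "carry_out", "arguments": {
  "steps": "-1 0 0 -0.01 0; -1 0 0 -0.03 0; -1 0 0 -0.06 0; -1 0 0 -0.06 0; -1 0 0 -0.06 0"
}}

```text
time_s: 51.22
eef_pos: [0.6207, -0.0829, 0.1523]
eef_rot: [0.893, 0.451, 0.005, -0.001]
force: [0.1, 0.7, -1.1]
grip_width: 0.122
```

```bash
python3 head.py; python3 jaw.py; python3 pile.py .045; python3 rel.py '.4427 -.1239 .145 154.82'; python3 - <<'E'
from h import *
d=grab('wrist','w37.png')
d=grab('side');cv2.imwrite('pics/s37.png',cv2.resize(d['image'][235:345,290:410,::-1],None,fx=6,fy=5,interpolation=cv2.INTER_CUBIC))
E
```

```text
head in tool ((-0.0008597793057560921, -0.0004328824579715729), (0.026716016232967377, 0.026849981397390366), 49.702362060546875) 985 z 0.044672926586035
world ((0.6206930875778198, -0.08258254081010818), (0.026716941967606544, 0.026850644499063492), 3.9027669429779053)
top 201 jaw x range [-0.0057  0.0317] y [-0.0164  0.0167]
pad 0.011848153616171008
wrist 1630 jaw x range [-0.0056  0.0156] y [-0.0164  0.0162]
pad 0.0106168016015815
side 158 jaw x range [-0.0068  0.0156] y [-0.0148  0.0162]
pad 0.014709888847888295
top 485 z 0.0459 circ ((0.6309521198272705, -0.011106973513960838), 0.02749660797417164) mean [ 0.6305112  -0.01201266]
wrist 4202 z 0.0458 circ ((0.6305400729179382, -0.012637091800570488), 0.032560937106609344) mean [ 0.6296989  -0.01223778]
side 329 z 0.0458 circ ((0.6284032464027405, -0.007136110682040453), 0.02820458635687828) mean [ 0.6277454  -0.00740499]
now [ 0.6211 -0.0833  0.1521] yaw 53.59 tilt z [ 0.008   0.0057 -1.    ] j [-0.49  0.58  0.74  1.79 -0.48  0.95 -0.18] t 51.58 F [ 0.8  0.6 -1.2] M [0.05 0.08 0.02] w 0.12
.4427 -.1239 .145 154.82 -> [-0.1386 -0.1195  0.0055] turn -1.767 dist 0.183
```

View pics/w37.png

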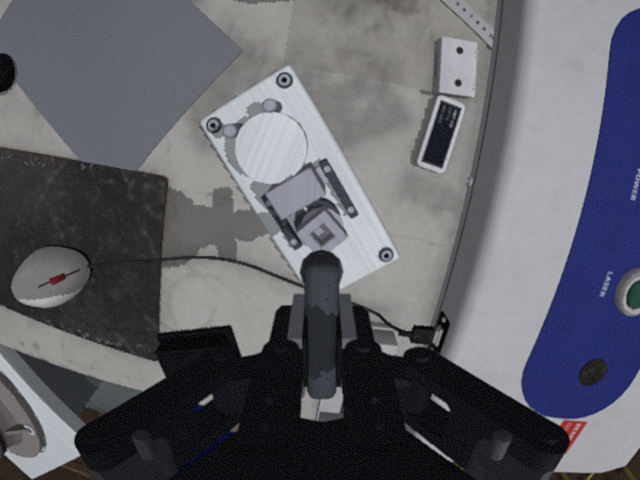

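View pics/s37.png

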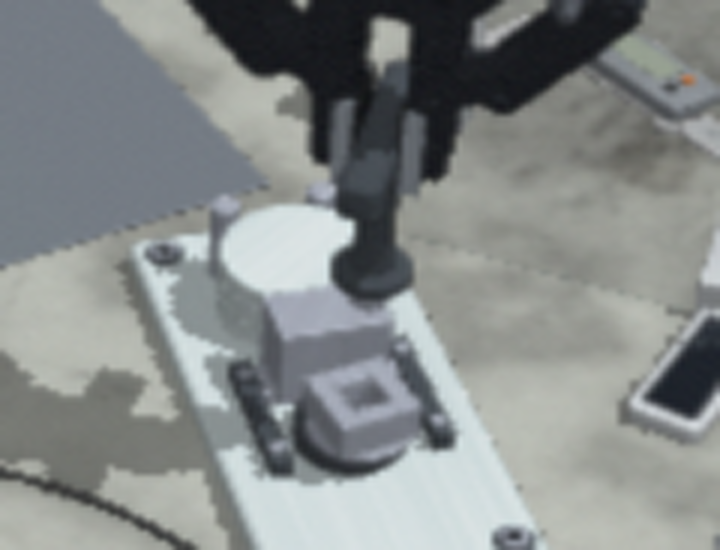

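>>> {"name": "carry_out", "arguments": {
  "steps": "-1 -0.1386 -0.1195 0.005 -0.18; -1 -0.1386 -0.1195 0.005 -0.36; -1 -0.1386 -0.1195 0.005 -0.54; -1 -0.1386 -0.1195 0.005 -0.72; -1 -0.1386 -0.1195 0.005 -0.9; -1 -0.1386 -0.1195 0.005 -1.08; -1 -0.1386 -0.1195 0.005 -1.26; -1 -0.1386 -0.1195 0.005 -1.44; -1 -0.1386 -0.1195 0.005 -1.62; -1 -0.1386 -0.1195 0.005 -1.767; -1 -0.1386 -0.1195 0.005 -1.767; -1 -0.1386 -0.1195 0.005 -1.767"
}}

```text
time_s: 53.18
eef_pos: [0.4429, -0.1241, 0.1456]
eef_rot: [0.219, 0.976, 0.004, 0.004]
force: [-0.2, -1.1, -1.0]
grip_width: 0.126
```

```bash
python3 rel.py '.4427 -.1239 .1 154.82;.4427 -.1239 .0764 154.82'; python3 - <<'E'
from h import *
d=grab('wrist');cv2.imwrite('pics/w38.png',cv2.resize(d['image'][140:320,230:410,::-1],None,fx=4,fy=3.3,interpolation=cv2.INTER_CUBIC))
E
```

```text
now [ 0.4429 -0.1241  0.1456] yaw 154.64 tilt z [ 0.0086  0.0056 -0.9999] j [-0.22  0.25  0.42  2.16 -0.16  0.75  1.43] t 53.17 F [-0.2 -1.1 -1. ] M [-0.02  0.   -0.01] w 0.126
.4427 -.1239 .1 154.82 -> [ 0.0005 -0.0003  0.0456] turn -0.003 dist 0.046
.4427 -.1239 .0764 154.82 -> [ 0.0006 -0.0005  0.0692] turn -0.003 dist 0.069
```

View pics/w38.png

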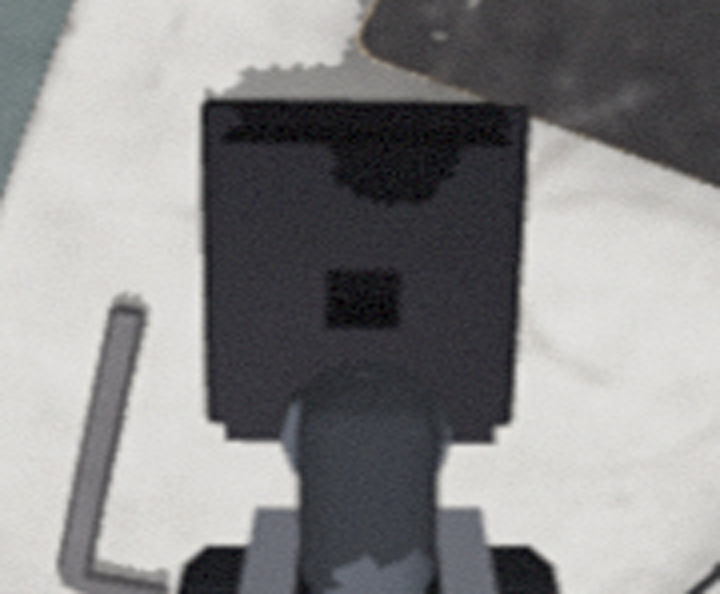

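>>> {"name": "carry_out", "arguments": {
  "steps": "-1 0.0005 -0.0006 0.025 0; -1 0.0005 -0.0006 0.045 0; -1 0.0005 -0.0006 0.05 0; -1 0.0005 -0.0006 0.05 0; -1 0.0005 -0.0006 0.055 0; -1 0.0005 -0.0006 0.058 0; -1 0.0005 -0.0006 0.058 0"
}}

```text
time_s: 54.1
eef_pos: [0.4426, -0.1241, 0.0876]
eef_rot: [0.219, 0.976, 0.004, 0.003]
force: [0.1, -0.1, -1.0]
grip_width: 0.126
```

```bash
python3 rel.py '.4427 -.1239 .0764 154.82'
```

```text
now [ 0.4426 -0.1241  0.0876] yaw 154.67 tilt z [ 0.0083  0.0056 -0.9999] j [-0.17  0.35  0.38  2.21 -0.24  0.61  1.5 ] t 54.1 F [ 0.1 -0.1 -1. ] M [-0.02 -0.02  0.  ] w 0.126
.4427 -.1239 .0764 154.82 -> [0.     0.0001 0.0112] turn -0.003 dist 0.011
```

>>> {"name": "carry_out", "arguments": {
  "steps": "-1 0 0 0.004 0; -1 0 0 0.008 0; -1 0 0 0.0115 0; -1 0 0 0.0115 0; -1 0 0 0.0115 0"
}}

```text
time_s: 54.72
eef_pos: [0.4429, -0.124, 0.0764]
eef_rot: [0.219, 0.976, 0.004, 0.004]
force: [-1.0, 0.9, 6.5]
grip_width: 0.125
```

```bash
python3 rel.py
```

```text
now [ 0.4429 -0.124   0.0764] yaw 154.67 tilt z [ 0.0086  0.006  -0.9999] j [-0.16  0.37  0.37  2.21 -0.25  0.59  1.52] t 54.73 F [-1.   0.9  6.5] M [0.2  0.45 0.02] w 0.125
```

>>> {"name": "carry_out", "arguments": {
  "steps": "-0.3 0 0 0 0; -0.3 0 0 0 0; -0.3 0 0 0 0; -0.3 0 0 -0.04 0; -0.3 0 0 -0.1 0; 0.3 0 0 -0.13 0; 0.3 0 0 -0.13 0; 0.3 0 0 -0.13 0"
}}

```text
time_s: 55.72
eef_pos: [0.4412, -0.1245, 0.2057]
eef_rot: [0.219, 0.976, 0.004, 0.003]
force: [0.8, -0.1, 0.0]
grip_width: 0.649
```

```bash
python3 m1.py | grep -E 'knob|insert|handle'; python3 wk.py .442 -.1235 .094 .11 .05 wrist; python3 rel.py '.458 .234 .15 84'; python3 - <<'E'
from h import *
d=grab('side');cv2.imwrite('pics/s40.png',cv2.resize(d['image'][300:410,210:310,::-1],None,fx=6,fy=5,interpolation=cv2.INTER_CUBIC))
cv2.imwrite('pics/s40b.png',cv2.resize(d['image'][190:270,180:280,::-1],None,fx=7,fy=7,interpolation=cv2.INTER_CUBIC))
d=grab('top');cv2.imwrite('pics/t40.png',cv2.resize(d['image'][280:360,200:300,::-1],None,fx=7,fy=7,interpolation=cv2.INTER_CUBIC))
P=cloud(d);print(P[333,255],P[330,255],P[322,250],P[340,262])
E
```

```text
top handle px 446.23776223776224 344.6713286713287 143 0.09988700579713305 ((0.4431294798851013, -0.1224941834807396), (0.014584694989025593, 0.06399600207805634), 64.50692749023438)
top knob 255.23574144486693 330.61216730038024 ((0.46138516068458557, 0.23380842804908752), 0.02029050886631012) 0.028183408840644963
top insert 255.40740740740742 332.74074074074076 [0.4571 0.2346 0.028 ]
side handle px 255.93347639484978 342.18454935622316 466 0.09903134895746729 ((0.4421311020851135, -0.12889464199543), (0.02155974507331848, 0.06447315961122513), 64.50326538085938)
side knob 216.925 238.05 ((0.44618088006973267, 0.22184857726097107), 0.016370924189686775) 0.023797016229271162
side insert nan nan [nan nan nan]
[322.2 234.2] 1562 z 0.1004 ((0.4398626387119293, -0.12366200238466263), (0.012700413353741169, 0.06331358104944229), 65.15433502197266) circ ((0.4403138756752014, -0.12291660904884338), 0.031915418803691864)
now [ 0.4409 -0.1246  0.2052] yaw 154.68 tilt z [ 0.006   0.0059 -1.    ] j [-0.27  0.15  0.46  2.11 -0.09  0.9   1.37] t 55.88 F [ 0.  -0.3  0.1] M [-0.07 -0.04  0.03] w 0.651
.458 .234 .15 84 -> [0.1381 0.331  0.0574] turn 1.234 dist 0.363
[0.45662726 0.23547678 0.02739566] [0.46236297 0.23475432 0.03231442] [0.47831143 0.2491041  0.00165325] [0.44248326 0.2250719  0.00351211]m1.py:29: RuntimeWarning: Mean of empty slice.
  v,u=np.nonzero(m); print(n,'insert',u.mean(),v.mean(),onz(d,u.mean(),v.mean(),.028))
  ret = ret.dtype.type(ret / rcount)
```

View pics/s40.png

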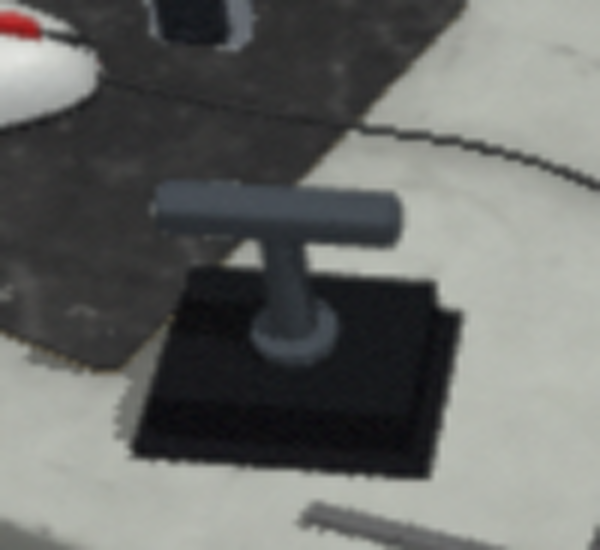

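View pics/s40b.png

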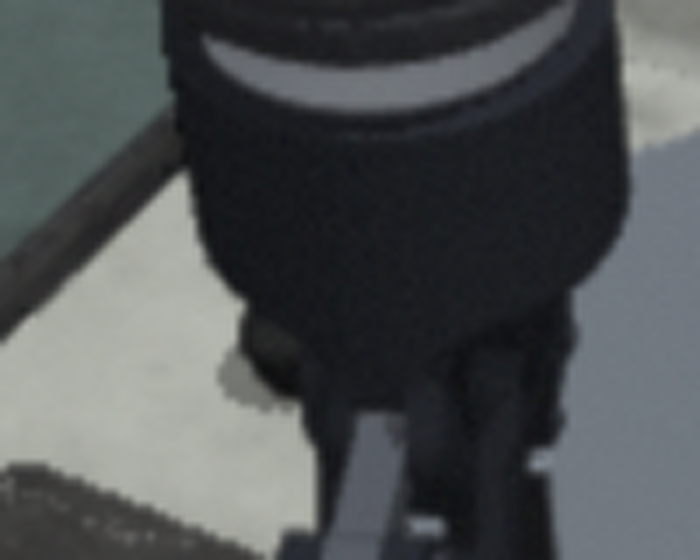

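View pics/t40.png

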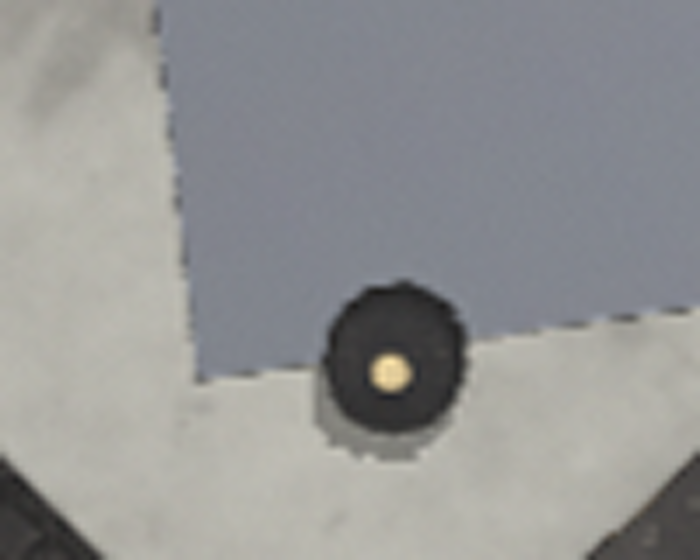

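```bash
python3 rel.py '.458 .2336 .12 98'
```

```text
now [ 0.4412 -0.1247  0.2055] yaw 154.67 tilt z [ 0.0066  0.0059 -1.    ] j [-0.27  0.15  0.46  2.11 -0.09  0.9   1.37] t 55.98 F [-0.   0.2 -0.4] M [-0.04  0.03  0.03] w 0.649
.458 .2336 .12 98 -> [0.1384 0.3304 0.0877] turn 0.989 dist 0.369
```

>>> {"name": "carry_out", "arguments": {
  "steps": "0.3 0.1384 0.3304 0.02 0.15; 0.3 0.1384 0.3304 0.02 0.3; 0.3 0.1384 0.3304 0.03 0.45; 0.3 0.1384 0.3304 0.05 0.6; 0.3 0.1384 0.3304 0.07 0.75; 0.3 0.1384 0.3304 0.088 0.9; 0.3 0.1384 0.3304 0.088 0.989; 0.3 0.1384 0.3304 0.088 0.989; 0.3 0.1384 0.3304 0.088 0.989; 0.3 0.1384 0.3304 0.088 0.989"
}}

```text
time_s: 57.22
eef_pos: [0.4586, 0.2322, 0.1204]
eef_rot: [0.657, 0.754, 0.005, 0.001]
force: [-0.4, -0.3, -0.1]
grip_width: 0.649
```

```bash
python3 rel.py '.458 .2336 .05 98'; python3 - <<'E'
from h import *
d=grab('wrist','w41.png')
d=grab('side');cv2.imwrite('pics/s41.png',cv2.resize(d['image'][180:270,180:280,::-1],None,fx=7,fy=6,interpolation=cv2.INTER_CUBIC))
E
```

```text
now [0.4586 0.2322 0.1204] yaw 97.92 tilt z [ 0.0074  0.0062 -1.    ] j [-0.86  0.37  0.33  2.06 -0.18  0.73 -0.28] t 57.23 F [-0.4 -0.3 -0.1] M [ 0.   -0.01  0.02] w 0.649
.458 .2336 .05 98 -> [ 0.0011 -0.001   0.0704] turn -0.001 dist 0.07
```

View pics/w41.png

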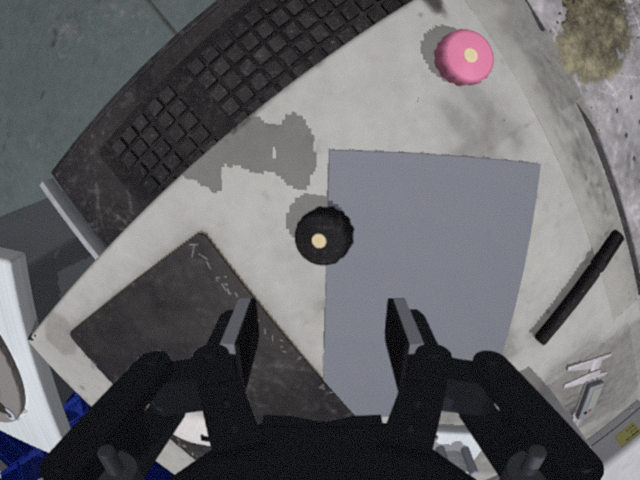

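View pics/s41.png

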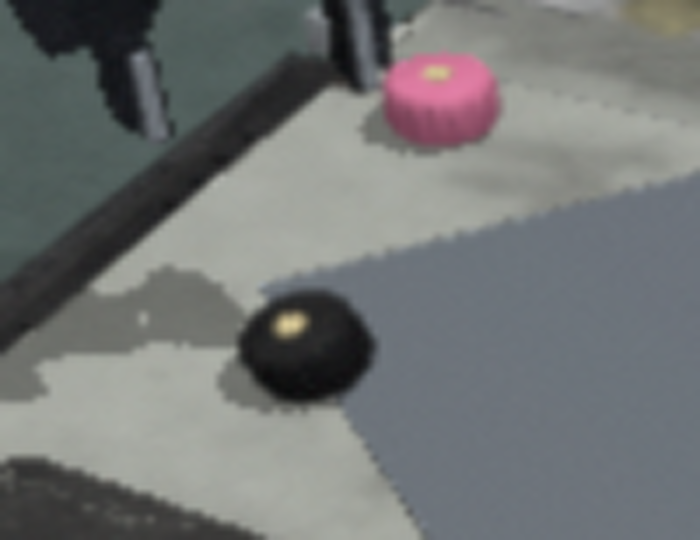

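```bash
python3 - <<'E'
from h import *
d=grab('wrist');s=d['s'];Rm=R.from_quat(s['eef_rot']).as_matrix();p=s['eef_pos'];P=cloud(d);Q=(P-p)@Rm
hsv=cv2.cvtColor(d['image'],cv2.COLOR_RGB2HSV)
k=np.hypot(P[...,0]-.459,P[...,1]-.234)<.03
k&=(P[...,2]>.006)
im=d['image'].astype(int)
m=(im.max(2)<75)&k
v,u=np.nonzero(k);print('ext u',u.min(),u.max(),'v',v.min(),v.max())
q=Q[k];print('tool y',np.percentile(q[:,1],[1,99]),'x',np.percentile(q[:,0],[1,99]))
i=(hsv[...,0]>14)&(hsv[...,0]<35)&(hsv[...,1]>60)&k
print('insert',Q[i].mean(0),P[i].mean(0))
t=k&(P[...,2]>.02)
A=np.c_[P[t][:,:2],np.ones(t.sum())];c=np.linalg.lstsq(A,P[t][:,2],rcond=None)[0];print('plane',c,t.sum())
E
```

```text
ext u 206 464 v 207 479
tool y [-0.0244768   0.02879697] x [-0.01103175  0.02056724]
insert [0.00420692 0.00093061 0.04650912] [0.45921259 0.23724494 0.07389263]
plane [-0.63817161  5.26704419 -0.8165775 ] 20940
```

```bash
python3 - <<'E'
from h import *
d=grab('wrist');s=d['s'];Rm=R.from_quat(s['eef_rot']).as_matrix();p=s['eef_pos'];P=cloud(d);Q=(P-p)@Rm
hsv=cv2.cvtColor(d['image'],cv2.COLOR_RGB2HSV)
k=(np.hypot(P[...,0]-.459,P[...,1]-.234)<.03)&(P[...,2]>.006)&(P[...,2]<.04);k[290:]=0;k[:190]=0
q=Q[k];print(k.sum(),'tool y',np.percentile(q[:,1],[1,99]),'x',np.percentile(q[:,0],[1,99]))
i=(hsv[...,0]>14)&(hsv[...,0]<35)&(hsv[...,1]>60)&k
print('insert',Q[i].mean(0),P[i].mean(0))
t=k&(P[...,2]>.02)
A=np.c_[P[t][:,:2],np.ones(t.sum())];c=np.linalg.lstsq(A,P[t][:,2],rcond=None)[0];print('plane',c,t.sum(),P[t][:,:2].mean(0),s['eef_pos'])
E
```

```text
2726 tool y [-0.01902521  0.01963221] x [-0.01569987  0.02006221]
insert [ 0.00199428 -0.00310982  0.09207212] [0.45576439 0.23506054 0.02821125]
plane [ 0.19645459 -0.04147036 -0.052337  ] 2502 [0.45812311 0.2364059 ] [0.45844382 0.2329134  0.12029346]
```

>>> {"name": "carry_out", "arguments": {
  "steps": "0.3 0.0007 0.0006 0.05 0; 0.3 0.0007 0.0006 0.09 0; 0.3 0.0007 0.0006 0.1115 0; 0.3 0.0007 0.0006 0.1115 0; 0.3 0.0007 0.0006 0.1115 0; -1 0.0007 0.0006 0.1115 0; -1 0.0007 0.0006 0.1115 0; -1 0.0007 0.0006 0.1115 0; -1 0.0007 0.0006 0.1115 0; -1 0.0007 0.0006 0.1115 0",
  "grip_force": 40
}}

```text
time_s: 58.68
eef_pos: [0.4604, 0.235, 0.0102]
eef_rot: [0.656, 0.754, 0.006, 0.001]
force: [-0.6, -0.3, 5.1]
grip_width: 0.445
```

```bash
python3 rel.py; python3 - <<'E'
from h import *
d=grab('side');cv2.imwrite('pics/s42.png',cv2.resize(d['image'][180:270,180:280,::-1],None,fx=7,fy=6,interpolation=cv2.INTER_CUBIC))
d=grab('wrist');cv2.imwrite('pics/w42.png',cv2.resize(d['image'][240:440,220:440,::-1],None,fx=3,fy=3,interpolation=cv2.INTER_CUBIC))
E
```

```text
now [0.4604 0.235  0.0102] yaw 97.96 tilt z [ 0.0088  0.0079 -0.9999] j [-0.79  0.56  0.24  2.1  -0.28  0.5  -0.2 ] t 58.67 F [-0.6 -0.3  5.1] M [-0.16  0.33 -0.02] w 0.445
```

View pics/s42.png

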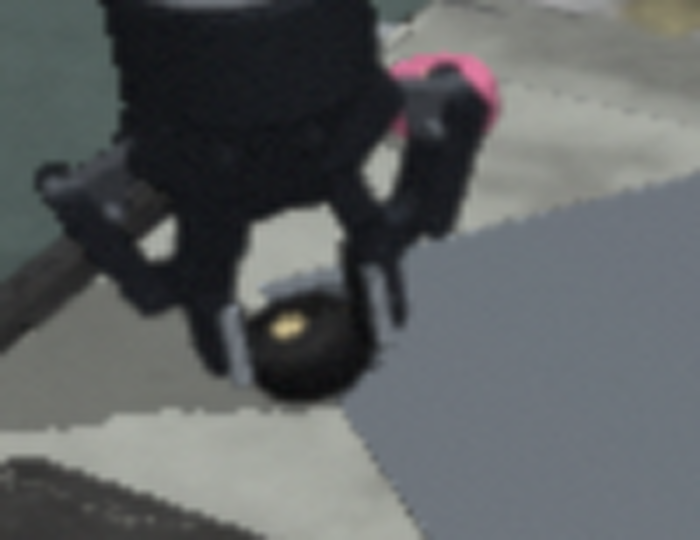

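View pics/w42.png

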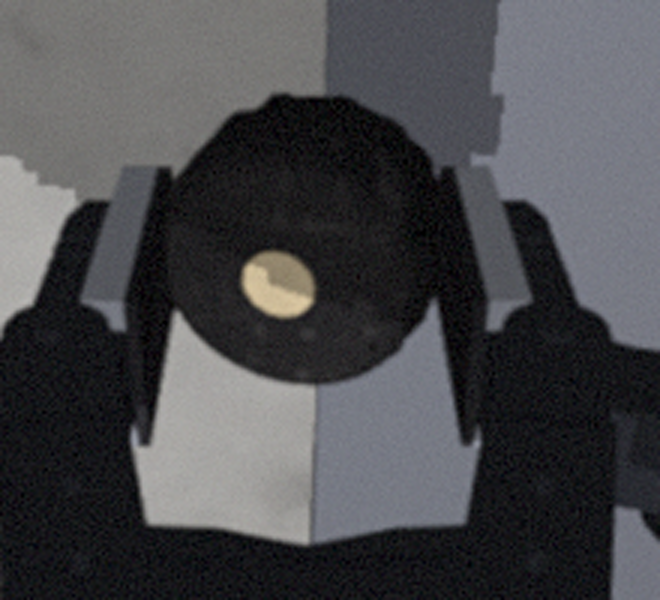

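>>> {"name": "carry_out", "arguments": {
  "steps": "-1 0 0 -0.01 0; -1 0 0 -0.025 0; -1 0 0 -0.025 0; -1 0 0 -0.025 0; -1 0 0 -0.025 0",
  "grip_force": 100
}}

```text
time_s: 59.4
eef_pos: [0.4599, 0.2347, 0.0348]
eef_rot: [0.656, 0.754, 0.006, 0.001]
force: [-0.6, 0.7, -0.7]
grip_width: 0.412
```

```bash
python3 rel.py; python3 - <<'E'
from h import *
d=grab('wrist');cv2.imwrite('pics/w43.png',cv2.resize(d['image'][240:440,220:440,::-1],None,fx=3,fy=3,interpolation=cv2.INTER_CUBIC))
d=grab('side');cv2.imwrite('pics/s43.png',cv2.resize(d['image'][180:270,180:280,::-1],None,fx=7,fy=6,interpolation=cv2.INTER_CUBIC))
E
```

```text
now [0.4599 0.2347 0.0348] yaw 97.96 tilt z [ 0.0082  0.0074 -0.9999] j [-0.81  0.51  0.27  2.1  -0.26  0.55 -0.21] t 59.4 F [-0.6  0.7 -0.7] M [-0.08  0.07  0.03] w 0.412
```

View pics/w43.png

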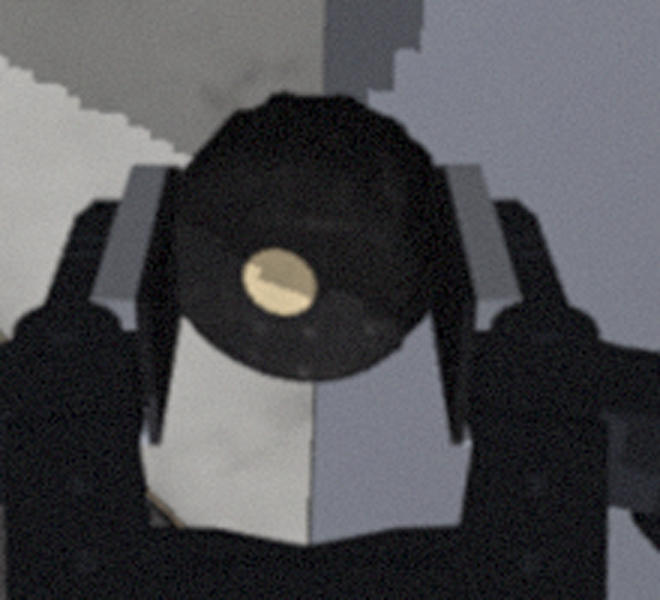

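View pics/s43.png

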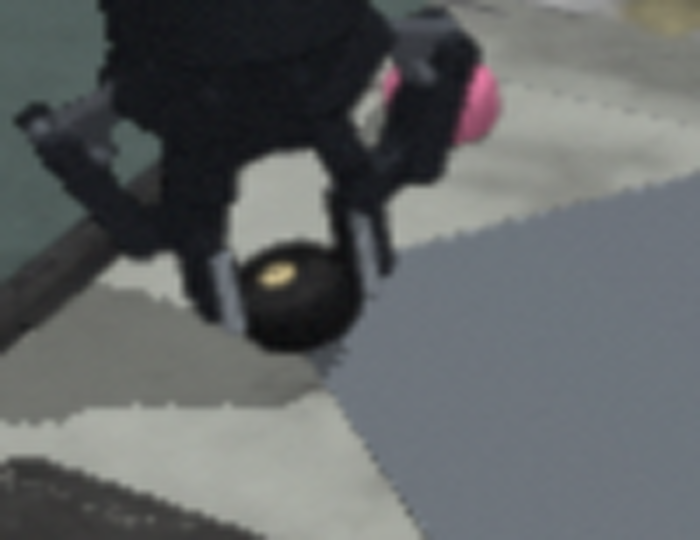

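```bash
cat > kt.py <<'E'
from h import *
d=grab('wrist');s=d['s'];Rm=R.from_quat(s['eef_rot']).as_matrix();p=s['eef_pos'];P=cloud(d);Q=(P-p)@Rm
hsv=cv2.cvtColor(d['image'],cv2.COLOR_RGB2HSV)
i=(hsv[...,0]>12)&(hsv[...,0]<35)&(hsv[...,1]>60)&(np.hypot(Q[...,0],Q[...,1])<.02)&(np.abs(Q[...,2]+.015)<.02)
v,u=np.nonzero(i);print('insert tool',np.median(Q[i],0).round(4),'px',u.mean(),v.mean(),i.sum())
c=np.median(Q[i],0)
for r in(.010,.013):
    t=(np.hypot(Q[...,0]-c[0],Q[...,1]-c[1])<r)&(np.abs(Q[...,2]-c[2])<.006)
    A=np.c_[Q[t][:,:2],np.ones(t.sum())];f=np.linalg.lstsq(A,Q[t][:,2],rcond=None)[0];print('slope tool dz/dx,dz/dy',f.round(3),t.sum())
E
python3 kt.py; python3 - <<'E'
from h import *
d=grab('wrist');s=d['s'];Rm=R.from_quat(s['eef_rot']).as_matrix();p=s['eef_pos'];P=cloud(d);Q=(P-p)@Rm
v=240+int(250/3)
for u in range(270,372,5): print(u,Q[v,u].round(4))
E
```

```text
insert tool [ 0.0006 -0.0046 -0.0176] px 317.6492248062016 328.25581395348837 516
slope tool dz/dx,dz/dy [ 0.024 -0.299 -0.019] 1627
slope tool dz/dx,dz/dy [ 0.021 -0.301 -0.019] 2750
270 [ 0.0111 -0.0204 -0.0283]
275 [ 0.0081 -0.0192 -0.0234]
280 [ 0.0018 -0.0187 -0.0132]
285 [ 0.0028 -0.0164 -0.0147]
290 [ 0.0019 -0.0145 -0.0132]
295 [ 0.0028 -0.0124 -0.0146]
300 [ 0.0034 -0.0103 -0.0156]
305 [ 0.0038 -0.0082 -0.0161]
310 [ 0.0045 -0.0062 -0.0172]
315 [ 0.0048 -0.0042 -0.0177]
320 [ 0.0045 -0.0022 -0.0172]
325 [ 0.0052 -0.0003 -0.0183]
330 [ 0.005   0.0017 -0.0181]
335 [ 0.006   0.0036 -0.0196]
340 [ 0.0062  0.0055 -0.02  ]
345 [ 0.007   0.0074 -0.0213]
350 [ 0.0072  0.0093 -0.0218]
355 [ 0.0056  0.0115 -0.0191]
360 [ 0.006   0.0133 -0.0198]
365 [ 0.0033  0.0159 -0.0156]
370 [ 0.0113  0.0159 -0.0286]
```

```bash
python3 rel.py '- - .07 -;.53 .155 .07 98;.53 .155 .016 98'
```

```text
now [0.46   0.2347 0.0348] yaw 97.95 tilt z [ 0.0083  0.0074 -0.9999] j [-0.81  0.51  0.27  2.1  -0.26  0.55 -0.21] t 59.6 F [-0.8  0.3 -1.4] M [-0.03 -0.01 -0.01] w 0.416
- - .07 - -> [ 0.0002  0.0003 -0.0352] turn 0.0 dist 0.035
.53 .155 .07 98 -> [-0.0884  0.0586 -0.0352] turn -0.001 dist 0.112
.53 .155 .016 98 -> [-0.0887  0.0581  0.0188] turn -0.001 dist 0.108
```

>>> {"name": "carry_out", "arguments": {
  "steps": "-1 0 0 -0.03 0; -1 -0.0885 0.0585 -0.03 0; -1 -0.0885 0.0585 -0.03 0; -1 -0.0885 0.0585 -0.03 0; -1 -0.0885 0.0585 0 0; -1 -0.0885 0.0585 0.014 0; -1 -0.0885 0.0585 0.014 0; -1 -0.0885 0.0585 0.018 0; -1 -0.0885 0.0585 0.018 0",
  "grip_force": 40
}}

```text
time_s: 60.72
eef_pos: [0.5305, 0.1556, 0.0172]
eef_rot: [0.656, 0.754, 0.006, 0.001]
force: [-0.7, -0.4, -0.6]
grip_width: 0.421
```

```bash
python3 rel.py;python3 kt.py
```

```text
now [0.5305 0.1556 0.0172] yaw 97.97 tilt z [ 0.0089  0.0078 -0.9999] j [-0.6   0.59  0.26  2.02 -0.28  0.56 -0.01] t 60.73 F [-0.7 -0.4 -0.6] M [-0.02  0.07  0.02] w 0.421
insert tool [ 0.0005 -0.0047 -0.0176] px 316.1523605150215 328.6695278969957 466
slope tool dz/dx,dz/dy [ 0.021 -0.297 -0.019] 1621
slope tool dz/dx,dz/dy [ 0.018 -0.297 -0.019] 2731
```

>>> {"name": "carry_out", "arguments": {
  "steps": "-1 0 0 0.002 0; -1 0 0 0.004 0; -1 0 0 0.004 0",
  "grip_force": 20
}}

```text
time_s: 61.15
eef_pos: [0.5305, 0.1554, 0.0132]
eef_rot: [0.656, 0.754, 0.006, 0.001]
force: [0.4, -0.1, -1.8]
grip_width: 0.419
```

```bash
python3 rel.py;python3 kt.py
```

```text
now [0.5305 0.1554 0.0132] yaw 97.96 tilt z [ 0.0088  0.0077 -0.9999] j [-0.59  0.59  0.25  2.02 -0.28  0.55 -0.  ] t 61.15 F [ 0.4 -0.1 -1.8] M [ 0.04 -0.05 -0.02] w 0.419
insert tool [ 0.0005 -0.0047 -0.0177] px 316.36043956043954 329.2087912087912 455
slope tool dz/dx,dz/dy [ 0.024 -0.3   -0.019] 1625
slope tool dz/dx,dz/dy [ 0.021 -0.3   -0.019] 2747
```

Not touching yet; continue down, then release.

>>> {"name": "carry_out", "arguments": {
  "steps": "-1 0 0 0.002 0; -1 0 0 0.004 0; -1 0 0 0.005 0; -1 0 0 0.005 0; 0.3 0 0 0.005 0; 0.3 0 0 0.005 0; 0.3 0 0 0.005 0; 0.3 0 0 0.003 0; 0.3 0 0 -0.05 0; 0.3 0 0 -0.07 0; 0.3 0 0 -0.07 0"
}}

```text
time_s: 62.58
eef_pos: [0.531, 0.1553, 0.0846]
eef_rot: [0.656, 0.754, 0.007, 0.001]
force: [-0.4, -0.1, -0.6]
grip_width: 0.647
```

```bash
python3 rel.py;python3 - <<'E'
from h import *
d=grab('wrist','w45.png')
d=grab('side');cv2.imwrite('pics/s45.png',cv2.resize(d['image'][210:300,210:310,::-1],None,fx=7,fy=6,interpolation=cv2.INTER_CUBIC))
E
```

```text
now [0.531  0.1553 0.0846] yaw 97.96 tilt z [ 0.0118  0.0091 -0.9999] j [-0.64  0.48  0.31  2.   -0.23  0.69 -0.05] t 62.58 F [-0.4 -0.1 -0.6] M [-0.04 -0.02  0.05] w 0.647
```

View pics/w45.png

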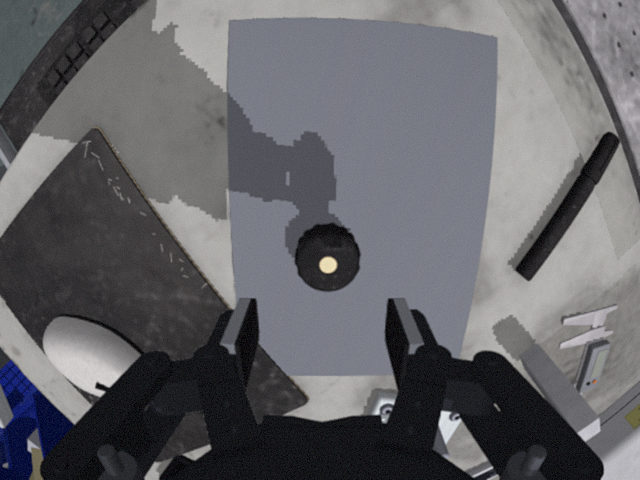

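View pics/s45.png

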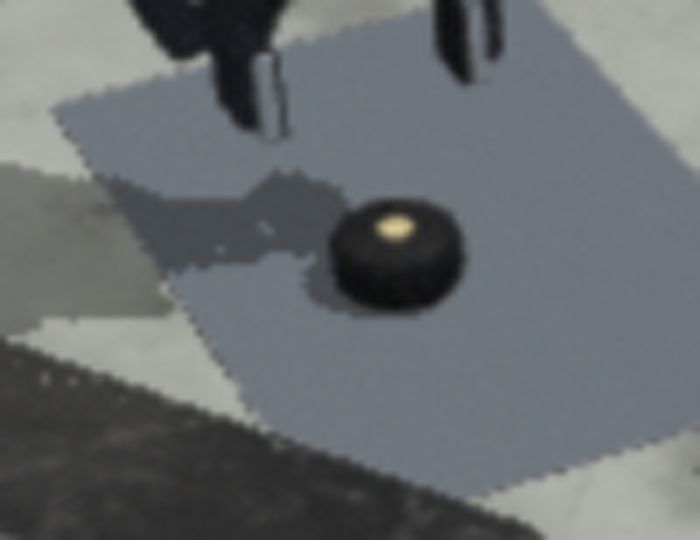

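```bash
cat > ins.py <<'E'
from h import *
import sys
x,y,z=map(float,sys.argv[1:4])
for n in('top','side','wrist'):
    d=grab(n);P=cloud(d);hsv=cv2.cvtColor(d['image'],cv2.COLOR_RGB2HSV)
    k=(np.hypot(P[...,0]-x,P[...,1]-y)<.025)&(hsv[...,0]>12)&(hsv[...,0]<35)&(hsv[...,1]>60)
    if k.sum()<3: print(n,'none');continue
    v,u=np.nonzero(k);print(n,k.sum(),onz(d,u.mean(),v.mean(),z).round(4),'zmed',np.median(P[k][:,2]).round(4))
E
python3 ins.py .531 .155 .028; python3 rel.py '.53 .155 .0846 84'
```

```text
top none
side 17 [0.5366 0.1574 0.028 ] zmed 0.0289
wrist 168 [0.5468 0.1181 0.028 ] zmed 0.0298
now [0.5291 0.1547 0.082 ] yaw 97.96 tilt z [ 0.0068  0.0067 -1.    ] j [-0.64  0.48  0.31  2.   -0.23  0.69 -0.05] t 62.83 F [-0.7 -0.4 -1.2] M [-0.04 -0.04 -0.03] w 0.652
.53 .155 .0846 84 -> [ 0.0002  0.001  -0.0026] turn 0.244 dist 0.003
```

>>> {"name": "carry_out", "arguments": {
  "steps": "0.3 0 0.005 0 0.12; 0.3 0 0.005 0 0.244; 0.3 0 0.005 0 0.244; 0.3 0 0.005 0 0.244"
}}

```text
time_s: 63.32
eef_pos: [0.5337, 0.1553, 0.0816]
eef_rot: [0.742, 0.67, 0.004, -0.0]
force: [-0.7, 0.7, 0.2]
grip_width: 0.655
```

```bash
sed -i 's/k=(np.hypot/k=(np.abs(P[...,2]-z)<.005)\&(np.hypot/' ins.py; python3 ins.py .536 .157 .028; python3 rel.py '.536 .157 .05 84'
```

```text
top none
side 17 [0.5366 0.1574 0.028 ] zmed 0.0302
wrist 219 [0.5337 0.156  0.028 ] zmed 0.0293
now [0.534  0.1553 0.0819] yaw 84.04 tilt z [ 0.0066  0.0067 -1.    ] j [-0.68  0.49  0.37  1.99 -0.28  0.7  -0.24] t 63.48 F [ 0.  -0.4  0.4] M [-0.06 -0.06 -0.03] w 0.651
.536 .157 .05 84 -> [0.0017 0.0016 0.032 ] turn 0.001 dist 0.032
```

>>> {"name": "carry_out", "arguments": {
  "steps": "0.3 0.0002 0.0012 0.04 0; 0.3 0.0002 0.0012 0.071 0; 0.3 0.0002 0.0012 0.071 0; 0.3 0.0002 0.0012 0.071 0; 0 0.0002 0.0012 0.071 0; -1 0.0002 0.0012 0.071 0; -1 0.0002 0.0012 0.071 0; -1 0.0002 0.0012 0.071 0; -1 0.0002 0.0012 0.071 0",
  "grip_force": 30
}}

```text
time_s: 64.6
eef_pos: [0.5365, 0.1562, 0.0125]
eef_rot: [0.743, 0.669, 0.006, -0.0]
force: [-1.8, -0.2, 6.0]
grip_width: 0.438
```

```bash
python3 rel.py;python3 kt.py
```

```text
now [0.5365 0.1562 0.0125] yaw 84.05 tilt z [ 0.0086  0.0079 -0.9999] j [-0.63  0.61  0.31  2.01 -0.34  0.56 -0.19] t 64.6 F [-1.8 -0.2  6. ] M [-0.04  0.27  0.  ] w 0.438
insert tool [-0.0001 -0.0014 -0.0167] px 322.8658536585366 327.2845528455285 492
slope tool dz/dx,dz/dy [ 0.018 -0.    -0.016] 1598
slope tool dz/dx,dz/dy [ 0.016 -0.001 -0.016] 2730
```

>>> {"name": "carry_out", "arguments": {
  "steps": "-1 0 0 -0.02 0; -1 0 0 -0.05 0; -1 0 0 -0.08 0; -1 0 0 -0.08 0; -1 0 0 -0.08 0"
}}

```text
time_s: 65.28
eef_pos: [0.5356, 0.1557, 0.0925]
eef_rot: [0.743, 0.67, 0.006, -0.0]
force: [-0.1, -0.1, -1.0]
grip_width: 0.433
```

```bash
python3 rel.py;python3 kt.py; python3 rel.py '.629 -.013 .092 84.1'
```

```text
now [0.5356 0.1557 0.0925] yaw 84.07 tilt z [ 0.0086  0.0083 -0.9999] j [-0.69  0.48  0.38  1.98 -0.27  0.72 -0.24] t 65.28 F [-0.1 -0.1 -1. ] M [-0.02  0.03  0.03] w 0.433
insert tool [ 0.0001 -0.0014 -0.0166] px 323.39292730844795 327.090373280943 509
slope tool dz/dx,dz/dy [ 0.014 -0.    -0.016] 1619
slope tool dz/dx,dz/dy [ 0.012 -0.001 -0.016] 2733
now [0.5352 0.1556 0.0919] yaw 84.07 tilt z [ 0.0076  0.0077 -0.9999] j [-0.69  0.48  0.38  1.98 -0.27  0.72 -0.24] t 65.33 F [-0.  -0.2 -0.2] M [-0.02  0.04 -0.04] w 0.434
.629 -.013 .092 84.1 -> [-0.158   0.1107 -0.0006] turn -0.001 dist 0.193
```

```bash
cat > pc.py <<'E'
from h import *
from scipy.optimize import least_squares
X=np.array([.1045,.9945]);Y=np.array([-.9945,.1045]);N=np.array([.6286,-.013])
for n in('top','side'):
    d=grab(n);P=cloud(d)
    q=P[...,:2]-N;fx=q@X;fy=q@Y
    k=(np.abs(P[...,2]-.0455)<.0022)&(np.hypot(fx,fy)<.034)&(fx>-.022)
    nn,l,st,c=cv2.connectedComponentsWithStats(k.astype(np.uint8));i=1+np.argmax(st[1:,4]);k=(l==i)
    cs,_=cv2.findContours(k.astype(np.uint8),cv2.RETR_EXTERNAL,cv2.CHAIN_APPROX_NONE);cc=max(cs,key=len)[:,0]
    w=np.array([onz(d,a,b,.045)[:2] for a,b in cc])
    r=least_squares(lambda p:np.hypot(w[:,0]-p[0],w[:,1]-p[1])-.0245,[*N],loss='soft_l1',f_scale=.0007).x
    print(n,k.sum(),'centre',r.round(4),'fixture offs',((r-N)@X).round(4),((r-N)@Y).round(4))
    if n=='top': cv2.imwrite('pics/t50.png',cv2.resize(d['image'][220:270,345:435,::-1],None,fx=8,fy=8,interpolation=cv2.INTER_CUBIC))
E
python3 pc.py
```

```text
top 391 centre [ 0.6306 -0.0116] fixture offs 0.0016 -0.0018
side 357 centre [ 0.6315 -0.0097] fixture offs 0.0036 -0.0025
```

View pics/t50.png

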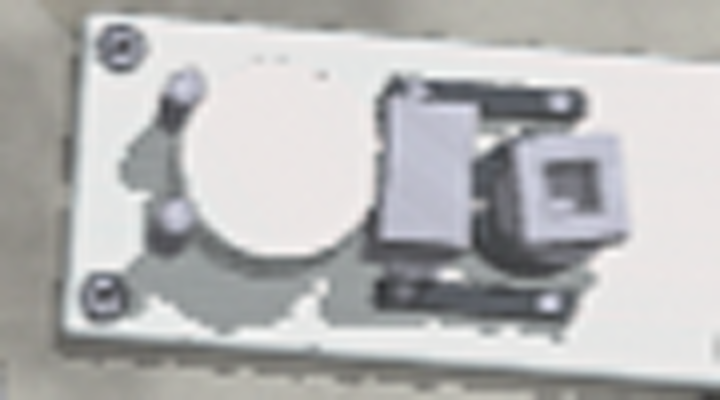

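```bash
python3 - <<'E'
from h import *
d=grab('top')
f=lambda u,v,z:onz(d,345+u/8,220+v/8,z)[:2].round(4)
print('pile',f(280-4,160-4,.045),'edges',f(182,157,.045),f(378,163,.045),f(285,60,.045),f(275,258,.045))
print('dowels',f(186-4,85-4,.05),f(178-4,213-4,.05))
E
```

```text
pile [ 0.6309 -0.0112] edges [0.6313 0.0118] [ 0.6285 -0.0359] [ 0.6547 -0.0144] [ 0.6058 -0.0098]
dowels [0.6492 0.0115] [0.6177 0.0146]
```

>>> {"name": "carry_out", "arguments": {
  "steps": "-1 -0.1563 0.112 -0.005 0; -1 -0.1563 0.112 -0.005 0; -1 -0.1563 0.112 -0.005 0; -1 -0.1563 0.112 -0.005 0; -1 -0.1563 0.112 -0.005 0; -1 -0.1563 0.112 0.01 0; -1 -0.1563 0.112 0.025 0; -1 -0.1563 0.112 0.025 0; -1 -0.1563 0.112 0.025 0"
}}

```text
time_s: 66.6
eef_pos: [0.6305, -0.0112, 0.0659]
eef_rot: [0.743, 0.67, 0.005, -0.0]
force: [0.3, -0.9, -0.8]
grip_width: 0.433
```

```bash
python3 rel.py '.6304 -.0114 .056 84.1';python3 kt.py; python3 - <<'E'
from h import *
d=grab('wrist');cv2.imwrite('pics/w51.png',cv2.resize(d['image'][240:440,220:440,::-1],None,fx=3,fy=3,interpolation=cv2.INTER_CUBIC))
d=grab('side');cv2.imwrite('pics/s51.png',cv2.resize(d['image'][220:330,280:400,::-1],None,fx=6,fy=5,interpolation=cv2.INTER_CUBIC))
E
```

```text
now [ 0.6305 -0.0112  0.0659] yaw 84.08 tilt z [ 0.0067  0.0071 -1.    ] j [-0.34  0.62  0.37  1.82 -0.32  0.76  0.09] t 66.6 F [ 0.3 -0.9 -0.8] M [-0.   -0.07 -0.01] w 0.433
.6304 -.0114 .056 84.1 -> [-0.0003 -0.0001  0.0099] turn -0.0 dist 0.01
insert tool [ 0.0004 -0.0018 -0.0165] px 322.3736263736264 325.1923076923077 546
slope tool dz/dx,dz/dy [ 0.014 -0.004 -0.016] 1618
slope tool dz/dx,dz/dy [ 0.013 -0.001 -0.016] 2722
```

View pics/w51.png

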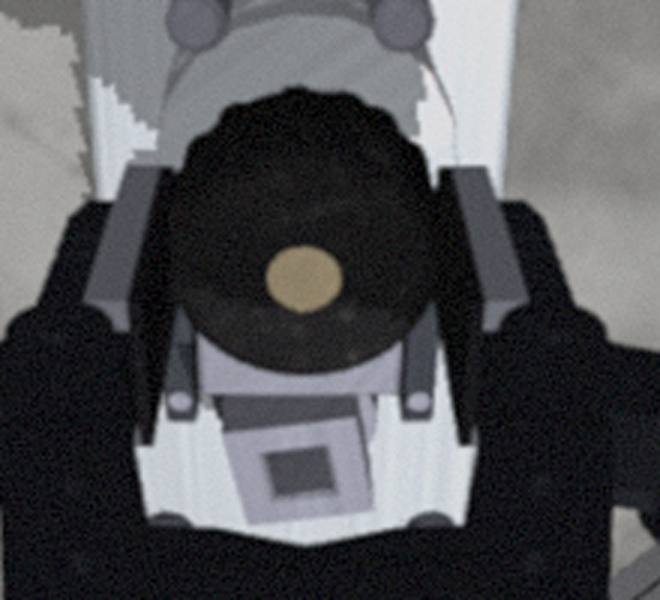

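View pics/s51.png

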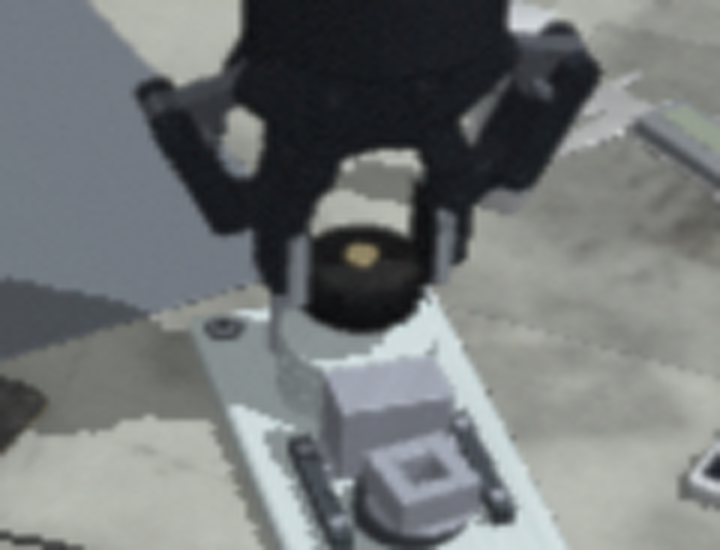

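>>> {"name": "carry_out", "arguments": {
  "steps": "-1 0 0 0.005 0; -1 0 0 0.009 0; -1 0 0 0.009 0; -1 0 0 0.0105 0; -1 0 0 0.0105 0"
}}

```text
time_s: 67.38
eef_pos: [0.6311, -0.0115, 0.056]
eef_rot: [0.743, 0.669, 0.005, -0.0]
force: [-0.5, 0.4, -0.5]
grip_width: 0.44
```

```bash
python3 rel.py ;python3 kt.py; python3 - <<'E'
from h import *
d=grab('wrist');cv2.imwrite('pics/w52.png',cv2.resize(d['image'][240:440,220:440,::-1],None,fx=3,fy=3,interpolation=cv2.INTER_CUBIC))
s=d['s'];Rm=R.from_quat(s['eef_rot']).as_matrix();p=s['eef_pos'];P=cloud(d);Q=(P-p)@Rm
k=(np.abs(P[...,2]-.0455)<.002)&(np.hypot(Q[...,0],Q[...,1])<.035)&(Q[...,0]>0)
cs,_=cv2.findContours(k.astype(np.uint8),cv2.RETR_EXTERNAL,cv2.CHAIN_APPROX_NONE);cc=max(cs,key=len)[:,0]
w=np.array([(Rm.T@(onz(d,a,b,.045)-p))[:2] for a,b in cc]);print('pile front max tool x',w[:,0].max().round(4))
for v in range(255,300,3): print(v,Q[v,321].round(4),P[v,321,2].round(4))
E
```

```text
now [ 0.6311 -0.0115  0.056 ] yaw 84.05 tilt z [ 0.0079  0.0072 -0.9999] j [-0.34  0.63  0.36  1.82 -0.33  0.74  0.1 ] t 67.38 F [-0.5  0.4 -0.5] M [-0.04 -0.01 -0.03] w 0.44
insert tool [ 0.0004 -0.0014 -0.0165] px 323.5008635578584 325.1433506044905 579
slope tool dz/dx,dz/dy [ 0.02   0.    -0.016] 1617
slope tool dz/dx,dz/dy [ 0.015 -0.002 -0.016] 2744
pile front max tool x 0.0244
255 [ 0.0223 -0.0018  0.0105] 0.0457
258 [ 0.021  -0.0018  0.01  ] 0.0462
261 [ 0.0196 -0.0018  0.01  ] 0.0463
264 [ 0.0179 -0.0018  0.0106] 0.0457
267 [ 0.0167 -0.0018  0.0101] 0.0462
270 [ 0.0188 -0.0018  0.0018] 0.0544
273 [ 0.0181 -0.0018  0.0002] 0.0561
276 [ 0.0192 -0.0018 -0.0052] 0.0614
279 [ 0.0187 -0.0018 -0.0071] 0.0634
282 [ 0.0184 -0.0018 -0.0093] 0.0656
285 [ 0.0181 -0.0018 -0.0114] 0.0677
288 [ 0.0179 -0.0018 -0.0136] 0.0698
291 [ 0.0166 -0.0018 -0.0137] 0.0699
294 [ 0.0166 -0.0018 -0.0163] 0.0725
297 [ 0.0152 -0.0018 -0.0161] 0.0723
```

View pics/w52.png

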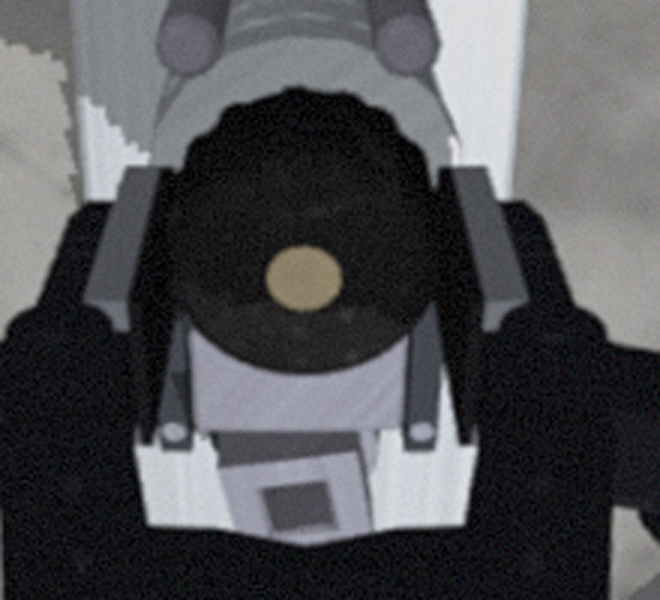

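>>> {"name": "carry_out", "arguments": {
  "steps": "-1 -0.0006 -0.0004 0 0; -1 -0.0006 -0.0004 0.0008 0; -1 -0.0006 -0.0004 0.0008 0; -0.05 -0.0006 -0.0004 0.0008 0; 0.1 -0.0006 -0.0004 0.0008 0; 0.2 -0.0006 -0.0004 0.0008 0; 0.2 -0.0006 -0.0004 0.0008 0; 0.2 -0.0006 -0.0004 -0.02 0; 0.2 -0.0006 -0.0004 -0.06 0; 0.2 -0.0006 -0.0004 -0.1 0; 0.2 -0.0006 -0.0004 -0.1 0"
}}

```text
time_s: 68.85
eef_pos: [0.6326, -0.0132, 0.1612]
eef_rot: [0.743, 0.669, 0.009, 0.002]
force: [0.1, 0.7, 0.2]
grip_width: 0.6
```

```bash
python3 rel.py '.56 .05 .2 84' ; python3 ins.py .6303 -.0126 .071; python3 - <<'E'
from h import *
d=grab('wrist','w53.png')
d=grab('side');cv2.imwrite('pics/s53.png',cv2.resize(d['image'][230:340,290:410,::-1],None,fx=6,fy=5,interpolation=cv2.INTER_CUBIC))
E
```

```text
now [ 0.6326 -0.0132  0.1612] yaw 84.02 tilt z [ 0.0162  0.0079 -0.9998] j [-0.39  0.5   0.42  1.76 -0.26  0.92  0.04] t 68.85 F [0.1 0.7 0.2] M [-0.01 -0.02 -0.  ] w 0.6
.56 .05 .2 84 -> [ 0.0557 -0.0782 -0.0395] turn 0.0 dist 0.104
top 12 [ 0.6309 -0.0097  0.071 ] zmed 0.0716
side 26 [ 0.6308 -0.0119  0.071 ] zmed 0.0723
wrist 205 [ 0.6285 -0.0125  0.071 ] zmed 0.0722
```

View pics/w53.png

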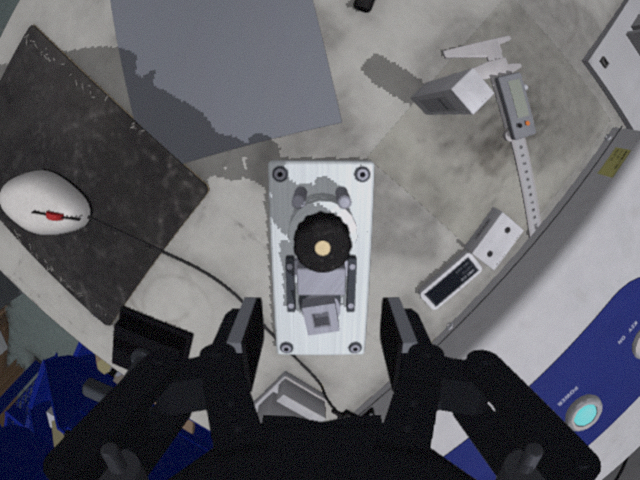

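View pics/s53.png

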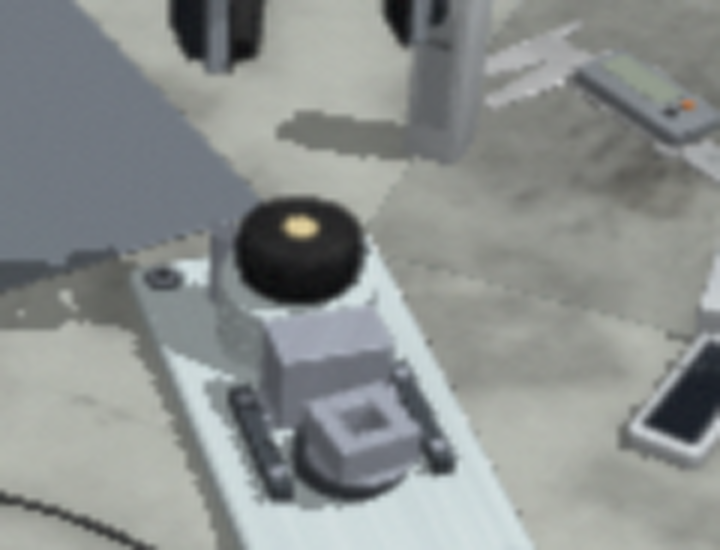

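>>> {"name": "carry_out", "arguments": {
  "steps": "0.2 0.056 -0.078 -0.04 0; 0.2 0.11 -0.16 -0.06 0; 0.2 0.14 -0.2 -0.06 0; 0.2 0.14 -0.2 -0.06 0; 0.2 0.14 -0.2 -0.06 0; 0.2 0.14 -0.2 -0.06 0"
}}

```text
time_s: 69.85
eef_pos: [0.4442, 0.1468, 0.215]
eef_rot: [0.743, 0.67, 0.004, -0.0]
force: [-0.2, -0.1, 0.6]
grip_width: 0.602
```

```bash
python3 rel.py; python3 ins.py .6303 -.0126 .071; python3 m1.py | grep handle; python3 - <<'E'
from h import *
d=grab('top');cv2.imwrite('pics/t54.png',cv2.resize(d['image'][220:270,345:435,::-1],None,fx=8,fy=8,interpolation=cv2.INTER_CUBIC))
cv2.imwrite('pics/t54f.png',d['image'][:,:,::-1])
E
```

```text
now [0.4442 0.1468 0.215 ] yaw 84.1 tilt z [ 0.006   0.0066 -1.    ] j [-0.82  0.15  0.41  2.08 -0.08  0.92 -0.47] t 69.85 F [-0.2 -0.1  0.6] M [ 0.   -0.04 -0.02] w 0.602
top 25 [ 0.6311 -0.0124  0.071 ] zmed 0.0721
side 26 [ 0.6308 -0.0119  0.071 ] zmed 0.0724
wrist 41 [ 0.6288 -0.0133  0.071 ] zmed 0.0722
top handle px 449.52508361204013 336.38461538461536 299 0.09995041216530687 ((0.4431437849998474, -0.12246397137641907), (0.014651657082140446, 0.06399599462747574), 64.50696563720703)Traceback (most recent call last):
  File "m1.py", line 25, in <module>
    cs,_=cv2.findContours(m.astype(np.uint8),cv2.RETR_EXTERNAL,cv2.CHAIN_APPROX_NONE);cc=max(cs,key=cv2.contourArea)
                                                                                         ~~~^^^^^^^^^^^^^^^^^^^^^^^^
ValueError: max() iterable argument is empty
```

View pics/t54.png

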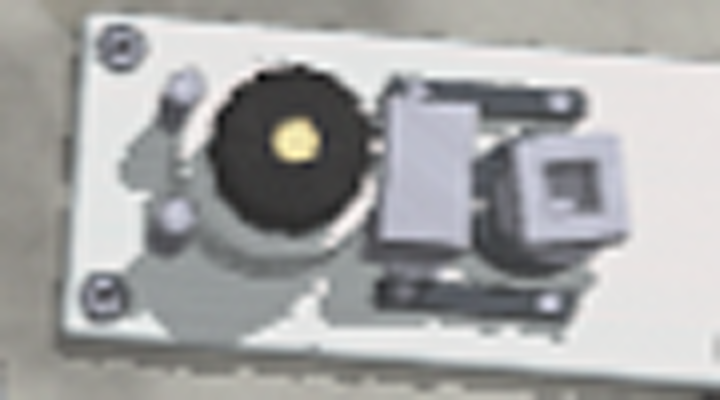

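View pics/t54f.png

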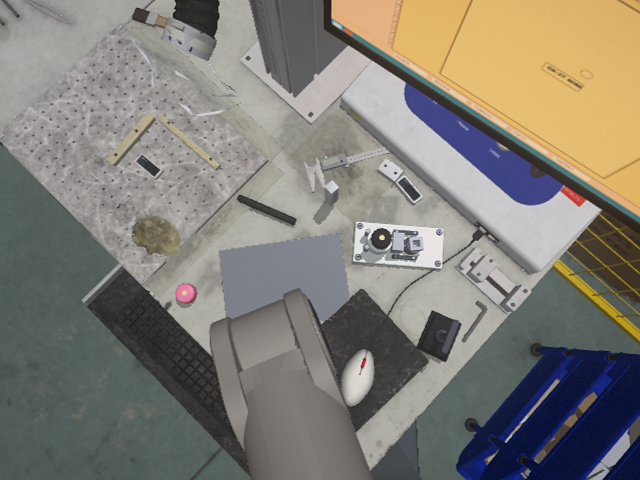

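```bash
python3 wk.py .6215 -.0825 .04 .048 .03 top; python3 -c "
from h import *
print(bot.finish_job())"
```

```text
[416.1 243.2] 149 z 0.0447 ((0.6217726469039917, -0.08235955983400345), (0.02660101279616356, 0.026817791163921356), 3.7568678855895996) circ ((0.6221663951873779, -0.08294107019901276), 0.017837373539805412)
the job is handed in; nothing more can be done
None
```

The job is done and handed in at about 70 s of robot time. I opened the jaw with the T-key, then stacked the three discs that were present on the rest pad. I clamped the pile with the cam turned fully clockwise, returned the key to its stand, and stood the black knob on top.

**Last checks**
- **Cam:** it measures about 1.40 rad, at its stop, with the jaw against the pile.
- **Pile:** the top reads about 45–46 mm above the bench and looks flat, before and after clamping.
- **Key:** the handle top is at 100 mm with the same pose as at the start, so it is fully home.
- **Knob:** it stands upright with its top at about 72 mm by depth reading (71 mm expected). It is about 1 mm off the pile's centre.
- **Other items:** I never reached for the gauge, caliper or hex key. In the last top picture they look to be where they were, though I did not measure them.

**What went wrong or disagreed**
- The knob was knocked partway off the mat and tilted. My first grip tilted it further (about 17°), so I set it down on the mat to right it and gripped it again.
- With the cam at its stops the key kept turning in the socket, 30–40° past the cam. The given clearance should allow only about 13°. I judged the cam by its head angle and the jaw position instead.
- Camera readings of the same point differed by 1–3 mm, so the knob's centring is known only to that accuracy.

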